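Pack the clamp gap and set the collar

TASK

Gauge the gap under the nose of the clamp stand with the coloured plastic packers on the mat: push them into it one at a time, from the thinnest up, until one is stopped at the nose or none is left, putting each back flat on the mat, and leave the thickest one that went in lying in the gap, straight and fully home against the column. Then turn the collar on top of the stand to that packer's number (the number of its dots). Leave the square and the marker alone.

Things in the scene. Friction and masses are not known exactly. Their poses are not given: they have to be found in the camera images.
- stand: Grey clamp stand, fixed to the bench, a C open towards the robot. Origin under the centre of its base, at bench height; x points level from the open mouth to the column. Base 150 (x) by 70 (y), top 10 mm above the bench. Column (the stop): front face at x = +30 mm. Head: x = -14 to +70 mm, 70 mm wide, 46 to 64 mm above the bench. The gap lies between the nose under the head and the base.
- stand_mouth (a point): Middle of the gap's mouth: on the top of the stand's base (10 mm above the bench), straight below the front edge of the nose, at x = -10 mm in the stand's frame. Same axes as the stand.
- home (a point): On the top of the stand's base, at x = -20 mm, y = 0 in the stand's frame: a packer that is fully home lies flat on the base with its middle above this point, long axis along the stand's x, far end against the column; its near 60 mm stick out in front of the nose.
- collar (a joint): Knurled steel collar on top of the stand, turning about the vertical. rad: 0 when its white line is at the 0 mark (towards the mouth), growing clockwise seen from above; number n is at 0.4 n. Click stops every 0.4 rad; about 0.06 N m turns it past a click, let go it settles in the nearest. Scale: 0 a black line, 1 to 4 that many dots and a patch in the packer's colour. It starts at 0.
- collar_mid (a point): On the collar's axis at half its height, 81 mm above the bench; the collar is 40 mm across and 28 mm high (67 to 95 mm above the bench). At x = +34 mm in the stand's frame. Does not turn with the collar.
- mat: Black rubber mat, fixed flat on the bench, 250 (x) by 160 (y) by 3 mm. Origin under its centre. Beware: by the bench's front edge, to the right of the mat, stand the lamp's upright (near x = 0.33, y = 0.05 in the world) and a thin black post (x = 0.38, y = -0.07), both up to 0.72 m above the bench; to cross from one side to the other raise or fold the arm clear of them.
- nose_a: Steel T-shaped nose a, captive in the stand's head (leave it there); just one of the noses a, b, c is present. Its lower part is 39 (x) by 32 (y) mm; the noses differ in height, so the gap below differs and must be found by trying packers. Origin at the centre of its top, x = +9.5 mm, z = 63 mm in the stand's frame; same axes.
- nose_b: Steel T-shaped nose b, captive in the stand's head (leave it there); just one of the noses a, b, c is present. Its lower part is 39 (x) by 32 (y) mm; the noses differ in height, so the gap below differs and must be found by trying packers. Origin at the centre of its top, x = +9.5 mm, z = 63 mm in the stand's frame; same axes.
- nose_c: Steel T-shaped nose c, captive in the stand's head (leave it there); just one of the noses a, b, c is present. Its lower part is 39 (x) by 32 (y) mm; the noses differ in height, so the gap below differs and must be found by trying packers. Origin at the centre of its top, x = +9.5 mm, z = 63 mm in the stand's frame; same axes.
- packer_1_mid (a point): Yellow plastic packer number 1: flat bar 100 (x) by 30 (y) by 10 mm, rounded edges, 1 black dot on its top face. The point is its very centre, 5 mm above its underside. Either end may go in first. Always present, and it always fits. 42 g. A packer that fits has 2 mm of play or more; one too thick, by 2 mm or more, stops at the nose.
- packer_1: The same packer 1; origin at the centre of its underside.
- packer_2_mid (a point): Blue plastic packer number 2: flat bar 100 (x) by 30 (y) by 14 mm, rounded edges, 2 black dots on its top face. The point is its very centre, 7 mm above its underside. Either end may go in first. May be absent. 54 g. A packer that fits has 2 mm of play or more; one too thick, by 2 mm or more, stops at the nose.
- packer_2: The same packer 2; origin at the centre of its underside.
- packer_3_mid (a point): Red plastic packer number 3: flat bar 100 (x) by 30 (y) by 18 mm, rounded edges, 3 black dots on its top face. The point is its very centre, 9 mm above its underside. Either end may go in first. May be absent. 66 g. A packer that fits has 2 mm of play or more; one too thick, by 2 mm or more, stops at the nose.
- packer_3: The same packer 3; origin at the centre of its underside.
- packer_4_mid (a point): Green plastic packer number 4: flat bar 100 (x) by 30 (y) by 22 mm, rounded edges, 4 black dots on its top face. The point is its very centre, 11 mm above its underside. Either end may go in first. May be absent. 78 g. A packer that fits has 2 mm of play or more; one too thick, by 2 mm or more, stops at the nose.
- packer_4: The same packer 4; origin at the centre of its underside.
- try_square: Bystander, small steel square, 59x61x12 mm, loose on the bench; origin under its centre. Leave it alone.
- marker: Bystander, white and blue paint marker, 15x130x15 mm, loose on the bench; origin under its centre. Leave it alone.
Not all that is in view belongs to the job. There is more than one size of the packer_3; the job needs the smaller.

How it is judged:
By the outcome, as a careful person would: the job done as asked, in the order asked, and still so for the second after the job is handed in, with the robot touching nothing.
Of nose_a, nose_b, nose_c only 1 to 1 are there at a start; the rules pass over those that are not, and their reading is None.
Of packer_2, packer_3, packer_4 only 2 to 3 are there at a start; the rules pass over those that are not, and their reading is None.
At some moment in a run one of packer_1, packer_2, packer_3, packer_4 may be knocked a few centimetres aside while the robot is not near it.
Once in a run the grip may slacken for a moment while it holds something.
It also fails if it takes over 210 s, if anything falls off the work surface, if the arm or the gripper's body presses on something with over 40 N, if the wrist force passes 120 N, or if a joint passes its speed limit or range.

ROBOT

A 7-joint arm with a two-finger parallel gripper is mounted at the origin on a cart in front of the work surface, level with it; the furniture and walls round the work are solid. World frame = base frame: x ahead of the robot, y to its left, z up, the work surface at z = 0. Lengths are in m, angles in rad, forces in N, time in s.
With the tool pointing down it reaches from about 0.425 to 0.925 m from the base axis. Payload 6.8 kg.
Tool frame: the origin (TCP) lies midway between the tips of the shut fingers; the grasp point (between the pads) lies ctrl.pinch_z behind it (ctrl.pinch_z is the distance from the TCP to the grasp point, in m); z points along the fingers, x is the direction in which the jaws open and shut, and the axes are right-handed (so a half turn about z gives the same grasp; the last joint's range is limited). The gripper opens to 85 mm and grips with 20 to 120 N. Pads are 22 mm wide; open, the fingers measure 114 mm over their backs; the gripper's body (76 mm by 85 mm) begins 54 mm behind the grasp point. The pads swing forward as they close: fully open they stand 13 mm farther back than shut.
Start: joints at [1.154, 0.477, 0.022, 1.555, -0.011, 1.109, -0.083], TCP at [0.205, -0.643, 0.231] pointing down, gripper open.
Joint ranges: [-2.96, 2.96], [-0.34, 2.1], [-1.41, 1.46], [0.24, 2.44], [-1.37, 4.51], [0.17, 1.92], [-2.96, 2.96]. Speed limits (rad/s): [2.39, 2.39, 3.14, 3.14, 3.14, 3.14, 3.14].

INTERFACE

Orientations are given as a 3x3 rotation matrix whose columns are the frame's x, y, z axes.
In Python, from cell import ctrl gives the robot as it stands.
- The arm moves only by the tool send_rows, never from a script. Its argument "steps" is text: rows parted by semicolons, each of 7 numbers parted by spaces: the shift along the tool's x, y, z in m, then the turn, a rotation vector about the tool's x, y, z in degrees, then the gripper command: -1 is fully open, 1 is shut, values between are in proportion. A call has 1 to 12 rows; each row is the pose to reach, as a shift and turn from the pose commanded when the call began, along the tool's axes at that moment; what a row does not reach only later rows make up. A row lasts 1/10 s, in which the tool goes at most 50 mm and 8.59 degrees, less where a joint would pass 70% of its speed; a pose out of reach is approached as far as the arm can. A call with a gripper value outside its range is refused whole. The fingers move at their own pace and stop on an object; the grip force is fixed at half the most. Time passes only in rows, so rows that repeat a pose let the fingers close. It gives the time, the measured TCP pose, the force and the opening at its end, in the units of the state.
- ctrl.sense(): the state, without advancing time (a new reading comes with each control period).
- ctrl.read_camera(name): name is "scene" or "top" or "wrist"; returns the picture (480x640x3 uint8, red, green, blue); there is no depth.
- ctrl.get_calibration(name): a dict with "fov_y" (degrees; the focal length in pixels is half the picture's height over the tangent of half this angle, whatever the lens; pixels are square), "cx", "cy" (the principal point, pixels), "pose" (4x4, takes a point from camera to world coordinates). Camera axes: x right, y down, z forward; pixel columns grow to the right and rows downward; lengths in m; the calibration is good to about 2 mm. A picture is of the moment at which its call begins: read the wrist's pose just before it. get_calibration takes no time and is no camera call; for the wrist camera it gives the pose at the moment of the call.
- ctrl.hand_in(): hands the job in, once; it reports no verdict.
The state is a dict: "time_s": time; "joint_pos": joint angles; "dq": joint speeds; "tau": joint torques, N m; "tcp_pos": TCP position; "eef_rot": TCP orientation; "force": force on the tool from outside, world axes, zero at the start; "ft_torque": the same for the moment, N m; "opening": finger opening in m.
Only numpy, scipy, OpenCV 4.12 (cv2) and the standard library are available. Lean on these libraries where they do the work, as an engineer would, in place of code of your own. Each camera call takes 0.05 s, during which the arm holds its last target.

## Working session

There is one attempt and no reset: what is moved stays moved. The work goes in short steps, Python scripts to look and compute and a tool call to move; the robot and the scene stay as the last step left them, time stands still between calls to the robot, and variables do not carry over. Pictures are saved under pics/ and viewed, and the job is handed in when it is done.

Besides the shell and the picture viewer there is one more tool, called after ">>>" as a command line: name --argument value ..., lists and objects as JSON in quotes. send_rows: Moves the arm, as the interface text tells. Its arguments: {"type":"object","properties":{"steps":{"type":"string"}},"required":["steps"]}

```bash
ls; mkdir -p pics; python3 - <<'E'
from cell import ctrl
import cv2
s=ctrl.sense()
for k in s: print(k,s[k])
print(ctrl.pinch_z)
for n in ["scene","top","wrist"]:
    c=ctrl.get_calibration(n); print(n,c)
    cv2.imwrite(f"pics/{n}0.png",ctrl.read_camera(n)[:,:,::-1])
E
```

```text
pics
time_s 0.0
joint_pos [ 1.15388847  0.47778426  0.02238872  1.55644172 -0.01149559  1.10932504
 -0.08312002]
dq [-0.00171811  0.00235903 -0.0004553  -0.00093701 -0.00111129  0.00210252
 -0.00074661]
tau [-1.21029858e-03 -5.96451902e+01  1.60721295e+00 -2.81200737e+01
  1.24255262e-02  9.34130891e-03  8.16309034e-05]
tcp_pos [ 0.20492311 -0.64251906  0.23034142]
eef_rot [[ 3.03884475e-01 -9.52708625e-01 -7.08229270e-04]
 [-9.52707145e-01 -3.03885257e-01  1.68694309e-03]
 [-1.82238566e-03  1.62099272e-04 -9.99998326e-01]]
force [ 0.46607627 -0.48153897 -0.23985716]
ft_torque [-0.0086882   0.04601058 -0.03133593]
opening 0.08529993253659457
0.0187
scene {'fov_y': 56.43779753441729, 'cx': 317.03875778932, 'cy': 237.67694470728745, 'pose': array([[ 0.47523591, -0.62272158,  0.6215856 ,  0.04312254],
       [-0.87982555, -0.33023086,  0.34183998, -0.03240068],
       [-0.00760438, -0.70934153, -0.70482393,  0.67441317],
       [ 0.        ,  0.        ,  0.        ,  1.        ]])}
top {'fov_y': 46.02734214563485, 'cx': 317.2012981654315, 'cy': 232.76494412077517, 'pose': array([[-0.02567519, -0.99369166,  0.10916806,  0.45555599],
       [-0.99965466,  0.02490967, -0.00837055,  0.25784872],
       [ 0.00559841, -0.10934528, -0.99398806,  1.0702583 ],
       [ 0.        ,  0.        ,  0.        ,  1.        ]])}
wrist {'fov_y': 66.02162173410835, 'cx': 312.2436190443584, 'cy': 237.20688022545363, 'pose': array([[ 0.3037966 , -0.91458691, -0.26690526,  0.27321172],
       [-0.95273457, -0.29225276, -0.08297691, -0.62046946],
       [-0.0021142 ,  0.27949797, -0.96014396,  0.37364919],
       [ 0.        ,  0.        ,  0.        ,  1.        ]])}
```

View pics/scene0.png

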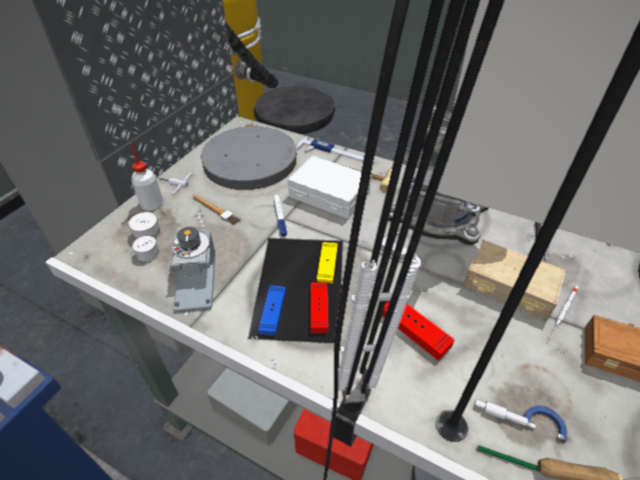

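View pics/top0.png

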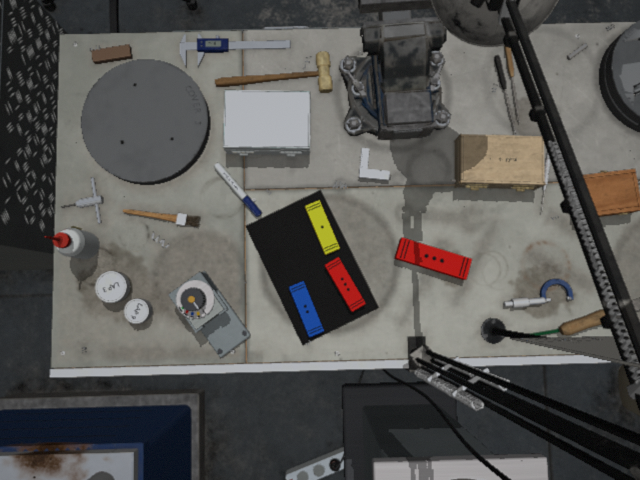

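View pics/wrist0.png

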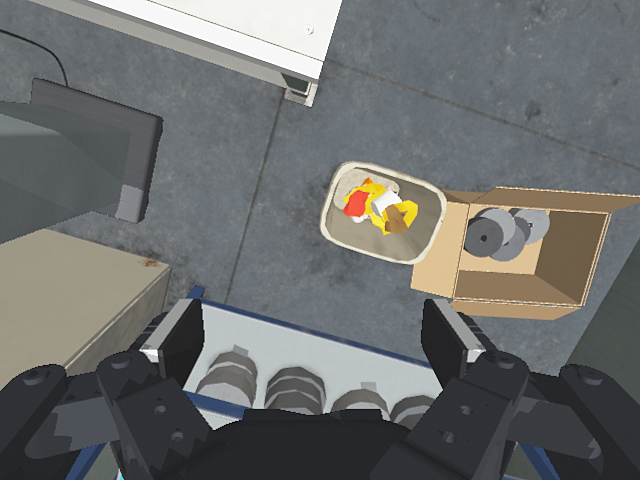

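```bash
cat > h.py <<'E'
import numpy as np, cv2
from cell import ctrl
def ray(cal,u,v):
    f=240/np.tan(np.radians(cal['fov_y']/2)); P=cal['pose']
    d=P[:3,:3]@np.array([(u-cal['cx'])/f,(v-cal['cy'])/f,1.0]); return P[:3,3],d
def onz(cal,u,v,z):
    o,d=ray(cal,u,v); return o+d*(z-o[2])/d[2]
def proj(cal,p):
    f=240/np.tan(np.radians(cal['fov_y']/2)); P=cal['pose']
    q=P[:3,:3].T@(np.asarray(p)-P[:3,3]); return q[0]/q[2]*f+cal['cx'],q[1]/q[2]*f+cal['cy']
R={'yellow':((20,100,80),(35,255,255)),'blue':((100,120,60),(125,255,255)),'red':((0,150,60),(6,255,255)),'green':((45,100,60),(85,255,255))}
def blobs(img,col,amin=150):
    hsv=cv2.cvtColor(img,cv2.COLOR_RGB2HSV); m=cv2.inRange(hsv,*R[col])
    if col=='red': m|=cv2.inRange(hsv,(174,150,60),(180,255,255))
    m=cv2.morphologyEx(m,cv2.MORPH_CLOSE,np.ones((5,5),np.uint8))
    cs,_=cv2.findContours(m,cv2.RETR_EXTERNAL,cv2.CHAIN_APPROX_NONE)
    return [c for c in cs if cv2.contourArea(c)>amin]
def rect(cal,c,z):
    pts=np.array([onz(cal,*p[0],z)[:2] for p in c],np.float32)*1000
    (x,y),(w,h),a=cv2.minAreaRect(pts)
    if w<h: w,h,a=h,w,a+90
    return x/1000,y/1000,w,h,(a+90)%180-90
TH={'yellow':.010,'blue':.014,'red':.018,'green':.022}
def see(cam='top',name=None):
    cal=ctrl.get_calibration(cam); img=ctrl.read_camera(cam)
    if name: cv2.imwrite(f'pics/{name}.png',img[:,:,::-1])
    for c in TH:
        for b in blobs(img,c):
            m=b.reshape(-1,2).mean(0)
            print(cam,c,m.round(),'top z=.003+th: x %.4f y %.4f len %.1f wid %.1f ang %.1f'%rect(cal,b,.003+TH[c]))
    return img,cal
E
python3 - <<'E'
from h import *
for c in ['top','scene']:
    img,cal=see(c)
    print(proj(cal,[.33,.05,0]),proj(cal,[.38,-.07,0]))
    if c=='top':
        cv2.imwrite('pics/stand.png',cv2.resize(img[250:370,140:280,::-1],None,fx=5,fy=5,interpolation=cv2.INTER_CUBIC))
        cv2.imwrite('pics/packs.png',cv2.resize(img[180:350,240:480,::-1],None,fx=3.3,fy=3.3,interpolation=cv2.INTER_CUBIC))
    else:cv2.imwrite('pics/stand_s.png',cv2.resize(img[210:320,140:250,::-1],None,fx=5,fy=5,interpolation=cv2.INTER_CUBIC))
E
```

```text
top yellow [322. 227.] top z=.003+th: x 0.5829 y 0.2397 len 101.1 wid 31.7 ang 21.3
top blue [126. 453.] top z=.003+th: x 0.1689 y 0.6165 len 88.3 wid 62.2 ang 88.4
top blue [306. 309.] top z=.003+th: x 0.4309 y 0.2735 len 101.5 wid 31.8 ang 21.0
top blue [212.  44.] top z=.003+th: x 0.9455 y 0.4431 len 56.6 wid 20.3 ang 88.7
top red [345. 284.] top z=.003+th: x 0.4746 y 0.2008 len 101.9 wid 32.1 ang 28.6
top red [433. 258.] top z=.003+th: x 0.5176 y 0.0349 len 138.0 wid 42.4 ang 71.2
top red [ 61. 240.] top z=.003+th: x 0.5697 y 0.7271 len 29.8 wid 25.6 ang 72.9
(np.float64(427.3266227906455), np.float64(359.8678004098563)) (np.float64(490.01377109549867), np.float64(330.96947147938704))
scene yellow [327. 262.] top z=.003+th: x 0.5777 y 0.2394 len 110.8 wid 35.0 ang 21.4
scene yellow [244.  88.] top z=.003+th: x 1.1454 y 0.8218 len 472.6 wid 91.1 ang 40.1
scene yellow [245.  26.] top z=.003+th: x 1.5452 y 1.1137 len 705.2 wid 146.4 ang 39.7
scene blue [548. 417.] top z=.003+th: x 0.4505 y -0.1929 len 56.3 wid 29.6 ang 86.9
scene blue [ 44. 441.] top z=.003+th: x 0.0684 y 0.4415 len 232.4 wid 109.8 ang 71.2
scene blue [272. 310.] top z=.003+th: x 0.4254 y 0.2717 len 110.4 wid 33.7 ang 21.3
scene red [332. 446.] top z=.003+th: x 0.2632 y 0.0716 len 113.7 wid 59.7 ang -87.8
scene red [424. 332.] top z=.003+th: x 0.5050 y 0.0191 len 106.3 wid 52.5 ang 70.4
scene red [319. 308.] top z=.003+th: x 0.4675 y 0.1982 len 112.7 wid 32.8 ang 29.0
scene green [508. 458.] top z=.003+th: x 0.3610 y -0.1518 len 75.1 wid 5.5 ang -82.0
(np.float64(362.2759631102122), np.float64(416.44428071047093)) (np.float64(449.0413882847556), np.float64(424.7418646616196))
```

View pics/stand.png

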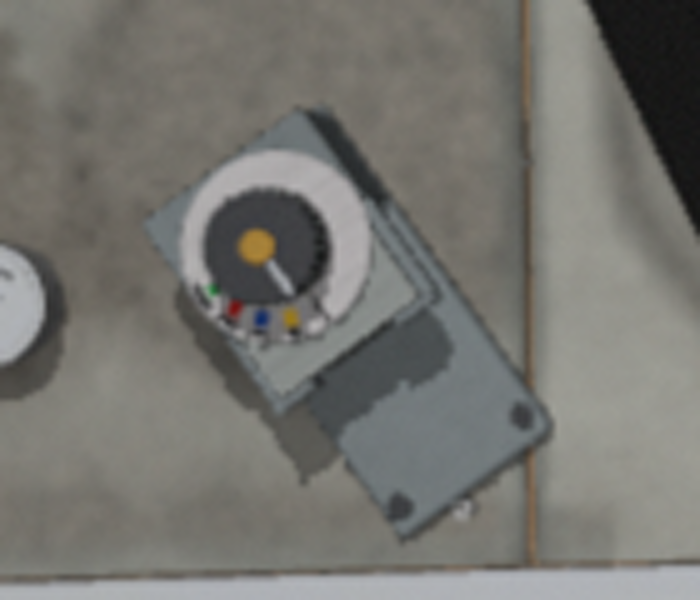

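View pics/packs.png

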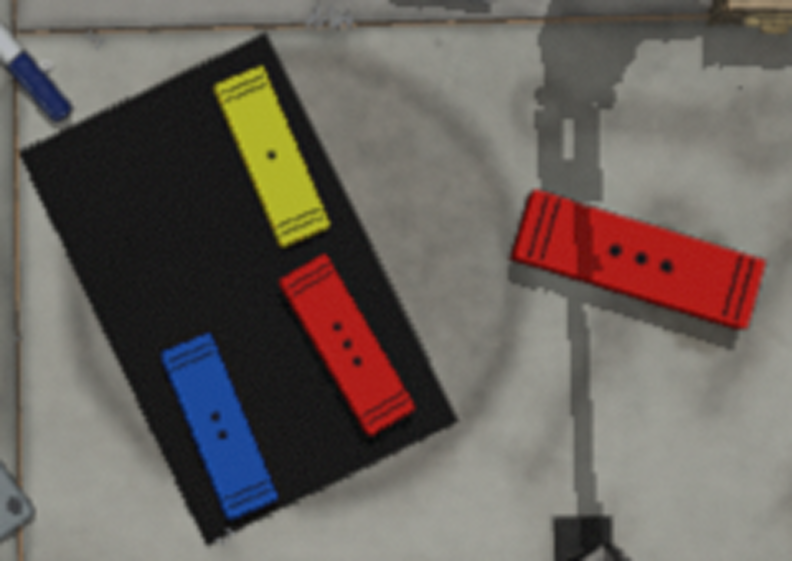

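View pics/stand_s.png

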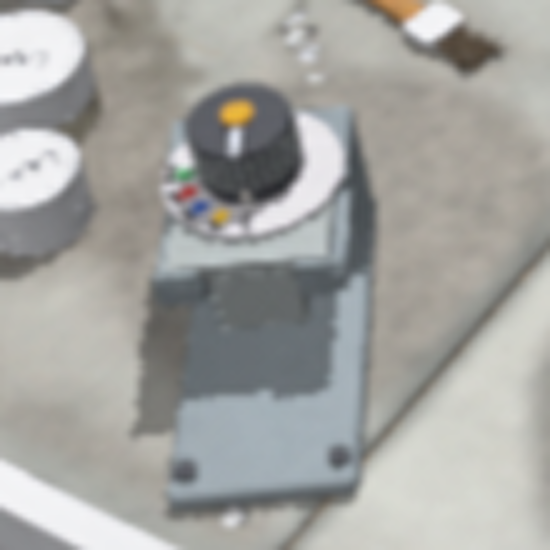

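```bash
python3 - <<'E'
from h import *
cal=ctrl.get_calibration('top'); img=ctrl.read_camera('top'); t=lambda u,v:(140+u/5-.4,250+v/5-.4)
a=onz(cal,*t(552,432),.010); b=onz(cal,*t(403,542),.010); c=onz(cal,*t(257,246),.097)
print('front corners',a,b,np.linalg.norm(a-b)*1000,'collar',c)
m=(a+b)/2; d=(c-m)[:2]; print('front mid',m,'dist to collar(109)',np.linalg.norm(d)*1000,'ang',np.degrees(np.arctan2(d[1],d[0])))
e=(b-a)[:2]; print('edge normal ang',np.degrees(np.arctan2(e[1],e[0]))-90)
s=ctrl.get_calibration('scene'); t=lambda u,v:(140+u/5-.4,210+v/5-.4)
a=onz(s,*t(358,492),.010); b=onz(s,*t(168,496),.010); c=onz(s,*t(236,112),.097)
print(a,b,c,np.linalg.norm(a-b))
m=(a+b)/2; d=(c-m)[:2]; print(m,np.linalg.norm(d)*1000,'ang',np.degrees(np.arctan2(d[1],d[0])))
#mat corners
hs=cv2.cvtColor(img,cv2.COLOR_RGB2GRAY); k=(hs<40).astype(np.uint8); k[:185]=0;k[345:]=0;k[:,:245]=0;k[:,380:]=0
for col in ('yellow','blue','red'):
  for bb in blobs(img,col): cv2.drawContours(k,[bb],-1,1,-1)
k[:185]=0;k[345:]=0;k[:,:245]=0;k[:,380:]=0
cs,_=cv2.findContours(k,0,1); cc=max(cs,key=cv2.contourArea); print('mat',rect(cal,cc,.003))
E
```

```text
front corners [0.38310519 0.37809704 0.01      ] [0.3445879  0.43341596 0.01      ] 67.40745157126702 collar [0.4543683  0.46815467 0.097     ]
front mid [0.36384655 0.4057565  0.01      ] dist to collar(109) 109.94416397484123 ang 34.57914912249067
edge normal ang 34.8486000512477
[0.37853363 0.37390488 0.01      ] [0.3444592  0.43404145 0.01      ] [0.45195349 0.46895192 0.097     ] 0.06911927779511642
[0.36149641 0.40397316 0.01      ] 111.37648639410023 ang 35.69112621344739
mat (0.5095516967773438, 0.2617099609375, 246.794921875, 157.22535705566406, 24.321866989135742)
```

Candidates for packer 3 are the red bar on the mat at top px (345,284), 102x32 mm, and the red bar on the bench at (433,258), 138x42 mm. The one on the mat is the smaller and matches 100x30, and the crop confirms it. Packers 1, 2 and 3 are present; there is no green one. The stand is at px (205,310) with the collar at 0. First I raise the arm, with the tool tilted outward, to cross over the posts.

>>> send_rows --steps "0 0 -0.02 0 0 0 -1; 0 0 -0.05 0 4 0 -1; -0.002 0 -0.09 0 8 0 -1; -0.005 0 -0.13 0 12 0 -1; -0.007 0 -0.17 0 16 0 -1; -0.01 0 -0.21 0 20 0 -1; -0.012 0 -0.25 0 24 0 -1; -0.015 0 -0.29 0 28 0 -1; -0.017 0 -0.33 0 32 0 -1; -0.02 0 -0.37 0 37 0 -1; -0.022 0 -0.41 0 41 0 -1; -0.025 0 -0.45 0 45 0 -1"

```text
time_s: 1.5
tcp_pos: [0.1973, -0.6187, 0.6835]
eef_rot: [[0.214, -0.953, 0.216], [-0.671, -0.304, -0.676], [0.71, -0.0, -0.704]]
force: [-0.1, -1.0, 0.0]
opening: 0.0853
```

```bash
python3 - <<'E'
from h import *
s=ctrl.sense()
for k in ['time_s','joint_pos','tcp_pos','eef_rot','force']: print(k,s[k])
E
```

```text
time_s 1.5
joint_pos [ 1.10711969 -0.09599322  0.00472605  1.48063466  0.12879285  0.97730385
 -0.17825302]
tcp_pos [ 0.19726778 -0.61868547  0.68349454]
eef_rot [[ 2.14021884e-01 -9.52709583e-01  2.15729190e-01]
 [-6.71165249e-01 -3.03882287e-01 -6.76160310e-01]
 [ 7.09740686e-01 -7.68319012e-05 -7.04463024e-01]]
force [-0.08832972 -1.01374633  0.04238586]
```

>>> send_rows --steps "0.023 0 -0.025 0 4 0 -1; 0.05 0 -0.054 0 8 0 -1; 0.075 0 -0.08 0 12 0 -1; 0.1 0 -0.11 0 16 0 -1; 0.125 0 -0.135 0 20 0 -1; 0.15 0 -0.165 0 24 0 -1; 0.175 0 -0.19 0 28 0 -1; 0.2 0 -0.22 0 32 0 -1; 0.22 0 -0.24 0 36 0 -1; 0.24 0 -0.265 0 40 0 -1; 0.26 0 -0.285 0 43 0 -1; 0.27 0 -0.296 0 45 0 -1"

```text
time_s: 2.7
tcp_pos: [0.1917, -0.601, 1.0845]
eef_rot: [[-0.002, -0.953, 0.304], [0.005, -0.304, -0.953], [1.0, -0.0, 0.005]]
force: [-0.2, -0.4, 0.2]
opening: 0.0855
```

```bash
python3 - <<'E'
from h import *
s=ctrl.sense()
for k in ['time_s','joint_pos','tcp_pos','eef_rot','force']: print(k,s[k].round(3) if k!='time_s' else s[k])
cv2.imwrite('pics/w1.png',ctrl.read_camera('wrist')[:,:,::-1])
cv2.imwrite('pics/s1.png',ctrl.read_camera('scene')[:,:,::-1])
E
```

```text
time_s 2.7
joint_pos [ 1.131 -0.173 -0.052  1.157  0.323  0.607 -0.276]
tcp_pos [ 0.192 -0.601  1.084]
eef_rot [[-0.002 -0.953  0.304]
 [ 0.005 -0.304 -0.953]
 [ 1.    -0.     0.005]]
force [-0.183 -0.445  0.246]
```

View pics/w1.png

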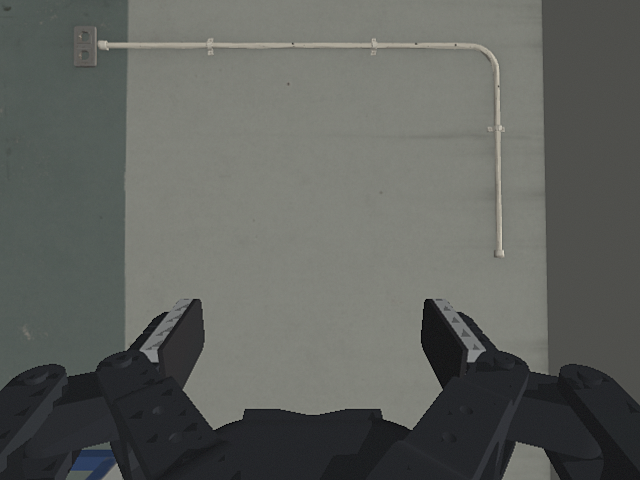

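>>> send_rows --steps "0 -0.0462 -0.0017 4.2 0 0 -1; 0 -0.0922 -0.0068 8.4 0 0 -1; 0 -0.1376 -0.0152 12.6 0 0 -1; 0 -0.1824 -0.0269 16.8 0 0 -1; 0 -0.2261 -0.0419 21 0 0 -1; 0 -0.2687 -0.0601 25.2 0 0 -1; 0 -0.3098 -0.0813 29.4 0 0 -1; 0 -0.3492 -0.1054 33.6 0 0 -1; 0 -0.3867 -0.1324 37.8 0 0 -1; 0 -0.4222 -0.1621 42 0 0 -1; 0 -0.4555 -0.1943 46.2 0 0 -1; 0 -0.4862 -0.2288 50.4 0 0 -1"

```text
time_s: 4.0
tcp_pos: [0.5872, -0.2348, 1.0794]
eef_rot: [[0.003, -0.37, 0.929], [-0.001, -0.929, -0.37], [1.0, -0.0, -0.003]]
force: [0.2, -0.9, -0.6]
opening: 0.0855
```

```bash
python3 - <<'E'
from h import *
s=ctrl.sense()
for k in ['time_s','joint_pos','tcp_pos','eef_rot','force']: print(k,s[k].round(3) if k!='time_s' else s[k])
cv2.imwrite('pics/w2.png',ctrl.read_camera('wrist')[:,:,::-1])
E
```

```text
time_s 4.0
joint_pos [ 0.715 -0.16  -0.381  1.144  0.074  0.582 -0.122]
tcp_pos [ 0.587 -0.235  1.079]
eef_rot [[ 0.003 -0.37   0.929]
 [-0.001 -0.929 -0.37 ]
 [ 1.    -0.    -0.003]]
force [ 0.186 -0.888 -0.625]
```

View pics/w2.png

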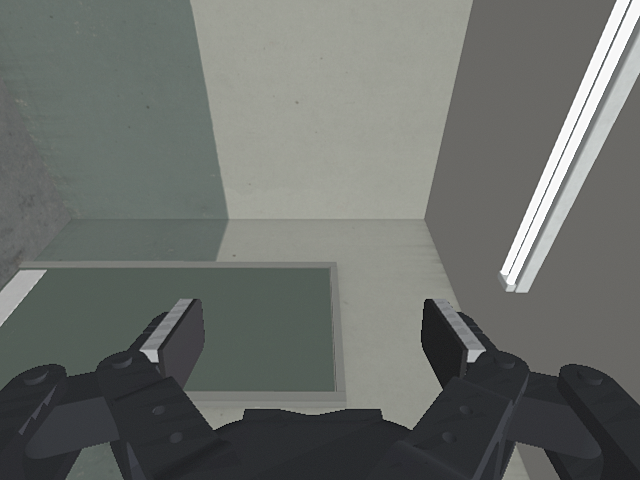

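>>> send_rows --steps "0 -0.0462 -0.0017 4.2 0 0 -1; 0 -0.0922 -0.0068 8.4 0 0 -1; 0 -0.1376 -0.0152 12.6 0 0 -1; 0 -0.1824 -0.0269 16.8 0 0 -1; 0 -0.2261 -0.0419 21 0 0 -1; 0 -0.2687 -0.0601 25.2 0 0 -1; 0 -0.3098 -0.0813 29.4 0 0 -1; 0 -0.3492 -0.1054 33.6 0 0 -1; 0 -0.3867 -0.1324 37.8 0 0 -1; 0 -0.4222 -0.1621 42 0 0 -1; 0 -0.4555 -0.1943 46.2 0 0 -1; 0 -0.4862 -0.2288 50.4 0 0 -1"

```text
time_s: 5.25
tcp_pos: [0.5547, 0.3021, 1.0797]
eef_rot: [[0.003, 0.479, 0.878], [0.001, -0.878, 0.479], [1.0, -0.001, -0.003]]
force: [-0.7, -0.4, -0.6]
opening: 0.0853
```

```bash
python3 - <<'E'
from h import *
s=ctrl.sense()
for k in ['time_s','joint_pos','tcp_pos','eef_rot','force']: print(k,s[k].round(3) if k!='time_s' else s[k])
cv2.imwrite('pics/t3.png',ctrl.read_camera('top')[:,:,::-1])
E
```

```text
time_s 5.25
joint_pos [ 0.281 -0.175 -0.681  1.129 -0.197  0.578  0.055]
tcp_pos [0.555 0.302 1.08 ]
eef_rot [[ 0.003  0.479  0.878]
 [ 0.001 -0.878  0.479]
 [ 1.    -0.001 -0.003]]
force [-0.661 -0.36  -0.628]
```

View pics/t3.png

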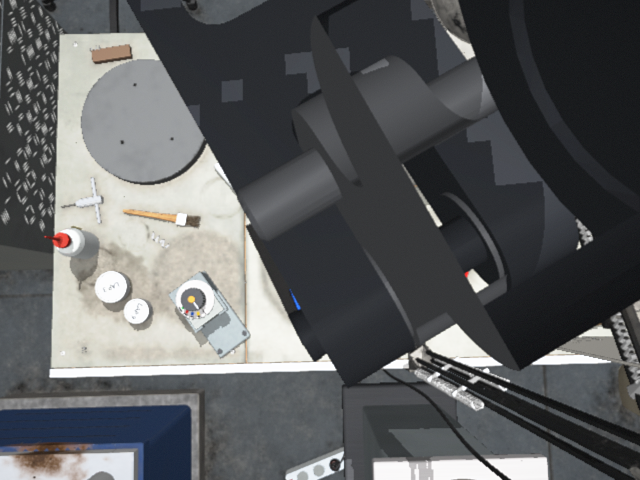

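```bash
cat > fk.py <<'E'
import numpy as np
from scipy.spatial.transform import Rotation as Ro
def chain(q,p,s):
    # p: o1,h,L1,L2,L3, ax,ay(elbow off after L1), bx,by (after L2), o7, sx,sy
    o1,h,L1,L2,L3,ax,ay,bx,by,o7,sx,sy=p
    pts=[];R=Ro.from_euler('z',s[0]*q[0]+o1);x=np.array([0,0,h])
    x=x+R.apply([sx,sy,0]);pts.append(x)
    R=R*Ro.from_euler('y',q[1])*Ro.from_euler('z',s[1]*q[2])
    x=x+R.apply([ax,ay,L1]);pts.append(x)
    R=R*Ro.from_euler('y',q[3])*Ro.from_euler('z',s[2]*q[4])
    x=x+R.apply([bx,by,L2]);pts.append(x)
    R=R*Ro.from_euler('y',q[5])*Ro.from_euler('z',s[3]*q[6]+o7)
    x=x+R.apply([0,0,L3]);pts.append(x)
    return pts,R
E
cat > data.py <<'E'
import numpy as np
D=[([1.15388847,0.47778426,0.02238872,1.55644172,-0.01149559,1.10932504,-0.08312002],[0.20492311,-0.64251906,0.23034142],[[.30388,-.95271,-.0007],[-.9527,-.30389,.0017],[-.0018,.0002,-1]]),
([1.10711969,-0.09599322,0.00472605,1.48063466,0.12879285,0.97730385,-0.17825302],[0.19726778,-0.61868547,0.68349454],[[.21402,-.95271,.21573],[-.67117,-.30388,-.67616],[.70974,-.0001,-.70446]]),
([1.131,-.173,-.052,1.157,.323,.607,-.276],[.192,-.601,1.084],[[-.002,-.953,.304],[.005,-.304,-.953],[1,0,.005]]),
([.715,-.16,-.381,1.144,.074,.582,-.122],[.587,-.235,1.079],[[.003,-.37,.929],[-.001,-.929,-.37],[1,0,-.003]]),
([.281,-.175,-.681,1.129,-.197,.578,.055],[.555,.302,1.08],[[.003,.479,.878],[.001,-.878,.479],[1,0,-.003]])]
E
python3 - <<'E'
from fk import *; from data import D; from scipy.optimize import least_squares
import itertools
best=None
for s in itertools.product([1,-1],repeat=4):
  for o7 in (0,3.14):
   for o1 in (0,-2.4):
    def f(p):
        r=[]
        for q,x,M in D:
            pts,R=chain(q,p,s); r+=list((pts[-1]-x)); r+=list(.3*(R.as_matrix()-np.array(M)).ravel())
        return r+list(.001*np.array(p[5:9]))
    o=least_squares(f,[o1,.33,.45,.45,.3,0,0,0,0,o7,0,0])
    if best is None or o.cost<best[0]: best=(o.cost,s,o.x); print(o.cost,s,o.x.round(4))
cost,s,p=best
np.savez('fk.npz',s=s,p=p)
for q,x,M in D: print([a.round(3).tolist() for a in chain(q,p,s)[0]])
E
```

```text
0.7004846584825783 (1, 1, 1, 1) [-2.5399  0.5001  0.2906  1.6578  0.0668 -1.5422 -1.5098  0.3307 -0.1443
 -3.1499  0.5471  1.7904]
0.7004846581101462 (1, 1, 1, 1) [-2.5399  0.5001  0.2906  1.6578  0.0668 -1.5422 -1.5098  0.3307 -0.1443
 -3.1499  0.5471  1.7904]
0.33473112771051855 (1, -1, 1, 1) [-1.9386  0.0903  0.6689 -1.6704  1.4277  2.0877  1.2051 -1.2222 -0.355
 -2.8666 -0.6365 -1.0595]
0.25475501308975346 (1, -1, -1, 1) [-1.7737  0.169   1.2004 -0.4204  0.499   1.3041  0.2764  0.2244  0.3575
 -2.6934 -0.7129 -0.8931]
0.25475501304461223 (1, -1, -1, 1) [-1.7737  0.169   1.2004 -0.4204  0.499   1.3041  0.2764  0.2244  0.3575
  3.5898 -0.7129 -0.8931]
0.24190617078379406 (1, -1, -1, -1) [-1.764   0.1694  1.2041 -0.4151  0.4925  1.3035  0.2632  0.234   0.3539
 -2.9569 -0.7181 -0.881 ]
0.24190617063878694 (1, -1, -1, -1) [-1.764   0.1694  1.2041 -0.4151  0.4925  1.3035  0.2632  0.234   0.3539
  3.3263 -0.7181 -0.881 ]
0.24190617061842845 (1, -1, -1, -1) [-1.764   0.1694  1.2041 -0.4151  0.4925  1.3035  0.2633  0.234   0.3539
  3.3263 -0.7181 -0.8811]
0.21747248885940987 (-1, 1, -1, -
[... 663 characters left out ...]
5e+00 -2.0000e-04 -2.9800e-02]
3.3054319158445255e-07 (-1, -1, -1, -1) [-1.0000e-04  2.8750e-01  5.4090e-01  4.7290e-01  3.2610e-01  4.0000e-04
 -3.3400e-02  2.0000e-04  1.0000e-03  3.1415e+00 -2.0000e-04 -2.9800e-02]
[[-0.027, -0.012, 0.287], [0.043, -0.253, 0.768], [0.205, -0.643, 0.556], [0.205, -0.643, 0.23]]
[[-0.027, -0.013, 0.287], [-0.08, 0.018, 0.826], [0.127, -0.398, 0.913], [0.197, -0.619, 0.683]]
[[-0.027, -0.012, 0.287], [-0.096, 0.056, 0.821], [0.093, -0.29, 1.082], [0.192, -0.601, 1.084]]
[[-0.02, -0.022, 0.287], [-0.095, 0.003, 0.824], [0.284, -0.114, 1.08], [0.587, -0.235, 1.079]]
[[-0.008, -0.029, 0.287], [-0.086, -0.033, 0.824], [0.269, 0.146, 1.081], [0.555, 0.302, 1.08]]
```

```bash
cat > sim.py <<'E'
from fk import *
Z=np.load('fk.npz'); S=Z['s']; P=Z['p']
def fk(q):
    pts,R=chain(q,P,S); return pts,R
def jac(q):
    pts,R=fk(q);J=np.zeros((6,7));e=1e-6
    for i in range(7):
        d=np.array(q,float);d[i]+=e;p2,R2=fk(d)
        J[:3,i]=(p2[-1]-pts[-1])/e;J[3:,i]=(R2*R.inv()).as_rotvec()/e
    return J,pts[-1],R
LO=np.array([-2.96,-.34,-1.41,.24,-1.37,.17,-2.96]);HI=np.array([2.96,2.1,1.46,2.44,4.51,1.92,2.96])
def solve(q,x,R,w=None):
    q=np.array(q,float)
    for _ in range(30):
        J,x0,R0=jac(q);e=np.r_[x-x0,(R*R0.inv()).as_rotvec()]
        if np.abs(e).max()<1e-5:break
        q=q+np.linalg.pinv(J)@(e*min(1,.1/np.abs(e).max()))
    return q
POST=[(np.array([.33,.05])),(np.array([.38,-.07]))]
def clear(q):
    pts=fk(q)[0];m=9
    for a,b in zip(pts[:-1],pts[1:]):
        for t in np.linspace(0,1,25):
            c=a+t*(b-a)
            for p in POST:
                d=np.hypot(np.linalg.norm(c[:2]-p),max(0,c[2]-.72))
                m=min(m,d)
    return m
def run(q,x,R,rows):
    """rows list of (shift,rotvec deg) relative start, tool frame"""
    out=[]
    for r in rows:
        q=solve(q,x+R.apply(r[:3]),R*Ro.from_rotvec(np.radians(r[3:6])));out.append((q,clear(q)))
    return out
E
python3 - <<'E'
from sim import *
r=.631
q=np.array([.715,-.16,-.381,1.144,.074,.582,-.122]);pts,R=fk(q)
rows=[(0,-r*np.sin(a),-r*(1-np.cos(a)),np.degrees(a),0,0) for a in np.radians(4.2*np.arange(1,13))]
print(run(q,pts[-1],R,rows)[-1])
print("want",[ .281,-.175,-.681,1.129,-.197,.578,.055])
def interp(q,x1,R1,n=24):
    pts,R=fk(q);x0=pts[-1];dv=(R1*R.inv()).as_rotvec();o=[];
    for k in range(1,n+1):
        q=solve(q,x0+(x1-x0)*k/n,Ro.from_rotvec(dv*k/n)*R);o.append((q,clear(q)))
    return o
def down(a): # tool x az a deg
    a=np.radians(a);return Ro.from_matrix(np.array([[np.cos(a),np.sin(a),0],[np.sin(a),-np.cos(a),0],[0,0,-1]]))
q0=np.array([.281,-.175,-.681,1.129,-.197,.578,.055])
for az,rr in [(28.6,.63),(40,.63),(55,.63)]:
    pts,R=fk(q0);q=q0;c0=9
    for a in np.linspace(0,np.radians(az-28.6),8)[1:]:
        q=solve(q,Ro.from_euler('z',a).apply(pts[-1]),Ro.from_euler('z',a)*R)
    A=np.radians(az)
    o=interp(q,np.array([rr*np.cos(A),rr*np.sin(A),.25]),down(az))
    print(az,'down:',o[-1][0].round(2),'min',min(c for _,c in o),[p.round(2).tolist() for p in fk(o[-1][0])[0]])
    q=o[-1][0]
    o=interp(q,np.array([.409,.438,.25]),down(124.8)); print('  stand:',o[-1][0].round(2),'min',min(c for _,c in o),[p.round(2).tolist() for p in fk(o[-1][0])[0]])
    o=interp(o[-1][0],np.array([.431,.2735,.02]),down(111)); print('  blue:',o[-1][0].round(2),'min',min(c for _,c in o),[p.round(2).tolist() for p in fk(o[-1][0])[0]])
    o=interp(o[-1][0],np.array([.475,.2,.02]),down(111)); print('  red:',o[-1][0].round(2),'min',min(c for _,c in o),[p.round(2).tolist() for p in fk(o[-1][0])[0]])
    o=interp(o[-1][0],np.array([.583,.24,.02]),down(111)); print('  yel:',o[-1][0].round(2),'min',min(c for _,c in o),[p.round(2).tolist() for p in fk(o[-1][0])[0]])
E
```

```text
(array([ 0.28011767, -0.17567213, -0.67909813,  1.12975225, -0.19974056,
        0.5767931 ,  0.05491521]), np.float64(0.329365367855456))
want [0.281, -0.175, -0.681, 1.129, -0.197, 0.578, 0.055]
28.6 down: [-0.02  0.51 -0.81  1.61  0.39  1.2  -0.41] min 0.006537203192676242 [[0.0, -0.03, 0.29], [0.28, -0.05, 0.75], [0.55, 0.3, 0.58], [0.55, 0.3, 0.25]]
  stand: [-0.09  0.62 -1.21  1.67  0.6   1.29  0.76] min 0.010791986481548117 [[0.0, -0.03, 0.29], [0.34, -0.01, 0.71], [0.41, 0.44, 0.58], [0.41, 0.44, 0.25]]
  blue: [ 0.06  0.74 -0.97  2.05  0.86  0.83  0.51] min 0.0004559648412864692 [[-0.0, -0.03, 0.29], [0.38, -0.07, 0.67], [0.43, 0.27, 0.35], [0.43, 0.27, 0.02]]
  red: [ 0.22  0.75 -0.96  2.03  0.86  0.83  0.68] min 0.0027136035229205933 [[-0.01, -0.03, 0.29], [0.37, -0.13, 0.67], [0.47, 0.2, 0.35], [0.47, 0.2, 0.02]]
  yel: [ 0.15  0.87 -0.93  1.76  0.84  0.97  0.8 ] min 0.010393071575679877 [[-0.0, -0.03, 0.29], [0.42, -0.11, 0.62], [0.58, 0.24, 0.35], [0.58, 0.24, 0.02]]
40 down: [-0.17  0.53 -0.89  1.6   0.43  1.22 -0.45] min 0.0063407628224281185 [[0.0, -0.03, 0.29], [0.3
[... 784 characters left out ...]
0.29], [0.31, 0.07, 0.73], [0.36, 0.52, 0.58], [0.36, 0.52, 0.25]]
  stand: [-0.06  0.66 -1.29  1.67  0.66  1.32  0.72] min 0.0043918388076567 [[0.0, -0.03, 0.29], [0.36, -0.02, 0.69], [0.41, 0.44, 0.58], [0.41, 0.44, 0.25]]
  blue: [ 0.11  0.79 -1.04  2.04  0.92  0.88  0.46] min 0.002422453309406168 [[-0.0, -0.03, 0.29], [0.4, -0.09, 0.65], [0.43, 0.27, 0.35], [0.43, 0.27, 0.02]]
  red: [ 0.27  0.79 -1.04  2.03  0.92  0.88  0.64] min 0.017251692386950426 [[-0.01, -0.03, 0.29], [0.38, -0.15, 0.65], [0.47, 0.2, 0.35], [0.47, 0.2, 0.02]]
  yel: [ 0.19  0.91 -1.    1.76  0.9   1.01  0.77] min 0.022797938087625896 [[-0.01, -0.03, 0.29], [0.43, -0.13, 0.6], [0.58, 0.24, 0.35], [0.58, 0.24, 0.02]]
```

```bash
cat >> sim.py <<'E'
def down(a):
    a=np.radians(a);return Ro.from_matrix(np.array([[np.cos(a),np.sin(a),0],[np.sin(a),-np.cos(a),0],[0,0,-1]]))
def interp(q,x1,R1,n=24):
    pts,R=fk(q);x0=pts[-1];dv=(R1*R.inv()).as_rotvec();o=[];
    for k in range(1,n+1):
        q=solve(q,x0+(x1-x0)*k/n,Ro.from_rotvec(dv*k/n)*R);o.append((q,clear(q)))
    return o
def pose(az,r,z,tilt):  # tilt from down, outward, deg ; tool x radial
    A=np.radians(az);return np.array([r*np.cos(A),r*np.sin(A),z]), down(az)*Ro.from_euler('y',tilt,degrees=True)
def swing(q,az0,az1,n=24):
    pts,R=fk(q);o=[]
    for a in np.radians(np.linspace(0,az1-az0,n+1)[1:]):
        W=Ro.from_euler('z',a);q=solve(q,W.apply(pts[-1]),W*R);o.append((q,clear(q)))
    return o
def rep(n,o):
    print(n,o[-1][0].round(2),'min %.3f'%min(c for _,c in o),'lim %.2f'%min(min((q-LO).min(),(HI-q).min()) for q,_ in o),[p.round(2).tolist() for p in fk(o[-1][0])[0][1:]])
    return o[-1][0]
E
python3 - <<'E'
from sim import *
q0=np.array([.281,-.175,-.681,1.129,-.197,.578,.055])
for z,r,t in [(1.08,.63,90),(1.0,.8,90),(1.0,.9,90),(.95,.9,90),(1.0,.85,70),(.9,.8,60),(.95,1.,90),(1.05,1,100)]:
    print('---',z,r,t)
    q=swing(q0,28.6,-72.3)[-1][0]
    q=rep('ext',interp(q,*pose(-72.3,r,z,t)))
    q=rep('cross',swing(q,-72.3,50))
    q=rep('down',interp(q,*pose(50,.62,.25,0)))
E
```

```text
--- 1.08 0.63 90
ext [ 1.13 -0.18 -0.05  1.16  0.32  0.61 -0.28] min 0.362 lim 0.16 [[-0.1, 0.06, 0.82], [0.09, -0.29, 1.08], [0.19, -0.6, 1.08]]
cross [ 0.08 -0.2  -0.78  1.13 -0.34  0.58  0.14] min 0.319 lim 0.14 [[-0.09, -0.05, 0.82], [0.2, 0.23, 1.08], [0.4, 0.48, 1.08]]
down [-0.29  0.54 -0.96  1.63  0.47  1.22 -0.48] min 0.027 lim 0.10 [[0.3, 0.04, 0.74], [0.4, 0.47, 0.58], [0.4, 0.47, 0.25]]
--- 1.0 0.8 90
ext [ 1.15  0.06 -0.02  1.14  0.35  0.4  -0.33] min 0.362 lim 0.18 [[-0.05, -0.05, 0.83], [0.14, -0.45, 1.0], [0.24, -0.76, 1.0]]
cross [-0.19  0.14 -0.97  1.1   0.68  0.45 -0.51] min 0.204 lim 0.23 [[0.11, -0.03, 0.82], [0.3, 0.36, 1.0], [0.51, 0.61, 1.0]]
down [-0.31  0.53 -0.94  1.63  0.45  1.22 -0.47] min 0.033 lim 0.31 [[0.3, 0.04, 0.74], [0.4, 0.47, 0.58], [0.4, 0.47, 0.25]]
--- 1.0 0.9 90
ext [ 1.16  0.26 -0.01  0.9   0.27  0.43 -0.25] min 0.362 lim 0.18 [[-0.0, -0.15, 0.81], [0.17, -0.55, 1.0], [0.27, -0.86, 1.0]]
cross [-0.59  0.31 -0.64  0.87  0.73  0.51 -0.47] min 0.146 lim 0.26 [[0.18, 0.05, 0.8], [0.37, 0.44, 1.0], [0.58, 0.69, 1.0]]
down [-0.44  0.46 -0.72  1.6
[... 1407 characters left out ...]
, [0.2, -0.64, 0.95], [0.3, -0.95, 0.95]]
cross [-0.77  0.46 -0.42  0.73  0.67  0.45 -0.43] min 0.077 lim 0.22 [[0.22, 0.13, 0.76], [0.43, 0.52, 0.95], [0.64, 0.77, 0.95]]
down [-0.56  0.43 -0.56  1.64  0.24  1.14 -0.3 ] min 0.108 lim 0.30 [[0.23, 0.08, 0.77], [0.4, 0.47, 0.58], [0.4, 0.47, 0.25]]
--- 1.05 1 100
ext [ 1.18  0.51 -0.03  0.54  0.29  0.36 -0.24] min 0.361 lim 0.17 [[0.04, -0.27, 0.76], [0.21, -0.65, 0.99], [0.3, -0.95, 1.05]]
cross [-0.85  0.52 -0.32  0.52  0.61  0.4  -0.37] min 0.055 lim 0.19 [[0.23, 0.17, 0.75], [0.44, 0.52, 0.99], [0.64, 0.77, 1.05]]
down [-0.62  0.41 -0.46  1.65  0.2   1.13 -0.27] min 0.123 lim 0.24 [[0.22, 0.09, 0.78], [0.4, 0.47, 0.58], [0.4, 0.47, 0.25]]
```

```bash
python3 - <<'E'
from sim import *
q0=np.array([.281,-.175,-.681,1.129,-.197,.578,.055])
for a0 in (-72.3,-105):
 for z,r,t in [(1.0,.8,70),(1.05,.8,70),(1.05,.85,80),(1.1,.8,80),(1.0,.75,60),(1.15,.8,90),(1.0,.9,90)]:
    qs=swing(q0,28.6,a0); 
    A=interp(qs[-1][0],*pose(a0,r,z,t)); B=swing(A[-1][0],a0,45); C=interp(B[-1][0],*pose(45,.62,.25,0))
    print(a0,z,r,t,'cross min %.3f down min %.3f'%(min(c for _,c in B),min(c for _,c in C)),B[-1][0].round(2),C[-1][0].round(2), 'lim %.2f'%min(min((q-LO).min(),(HI-q).min()) for q,_ in A+B+C))
E
```

```text
-72.3 1.0 0.8 70 cross min 0.177 down min 0.072 [-0.54  0.27 -0.67  0.63  0.5   1.09 -0.22] [-0.4   0.45 -0.66  1.64  0.3   1.16 -0.35] lim 0.18
-72.3 1.05 0.8 70 cross min 0.137 down min 0.117 [-0.82  0.37 -0.32  0.29  0.37  1.27 -0.12] [-0.6   0.4  -0.37  1.65  0.16  1.12 -0.23] lim 0.05
-72.3 1.05 0.85 80 cross min 0.150 down min 0.088 [-0.66  0.34 -0.54  0.54  0.52  0.93 -0.22] [-0.46  0.43 -0.57  1.64  0.25  1.14 -0.31] lim 0.18
-72.3 1.1 0.8 80 cross min 0.161 down min 0.098 [-0.73  0.32 -0.48  0.4   0.48  1.06 -0.17] [-0.51  0.42 -0.5   1.65  0.22  1.14 -0.28] lim 0.16
-72.3 1.0 0.75 60 cross min 0.166 down min 0.096 [-0.72  0.31 -0.49  0.4   0.43  1.42 -0.15] [-0.5   0.42 -0.51  1.65  0.22  1.14 -0.29] lim 0.16
-72.3 1.15 0.8 90 cross min 0.171 down min 0.088 [-0.67  0.29 -0.55  0.47  0.55  0.86 -0.22] [-0.46  0.43 -0.57  1.64  0.25  1.14 -0.31] lim 0.18
-72.3 1.0 0.9 90 cross min 0.146 down min 0.066 [-0.52  0.3  -0.62  0.87  0.71  0.5  -0.47] [-0.37  0.46 -0.7   1.64  0.31  1.16 -0.36] lim 0.18
-105 1.0 0.8 70 cross min 0.184 down min 0.089 [-0.6   0.26 -0.56  0.63  0.44  1
[... 232 characters left out ...]
 min 0.158 down min 0.111 [-0.72  0.32 -0.39  0.55  0.41  0.91 -0.19] [-0.57  0.4  -0.42  1.65  0.18  1.13 -0.25] lim 0.16
-105 1.1 0.8 80 cross min 0.171 down min 0.123 [-0.79  0.31 -0.3   0.41  0.36  1.04 -0.15] [-0.63  0.39 -0.33  1.65  0.14  1.12 -0.22] lim 0.16
-105 1.0 0.75 60 cross min 0.175 down min 0.120 [-0.78  0.3  -0.33  0.41  0.32  1.41 -0.13] [-0.62  0.39 -0.35  1.65  0.15  1.12 -0.23] lim 0.16
-105 1.15 0.8 90 cross min 0.181 down min 0.111 [-0.73  0.28 -0.4   0.48  0.44  0.84 -0.19] [-0.57  0.4  -0.42  1.65  0.18  1.13 -0.25] lim 0.16
-105 1.0 0.9 90 cross min 0.151 down min 0.087 [-0.59  0.29 -0.49  0.88  0.62  0.48 -0.43] [-0.46  0.43 -0.57  1.64  0.25  1.14 -0.31] lim 0.16
```

```bash
python3 - <<'E'
from sim import *
q0=np.array([.281,-.175,-.681,1.129,-.197,.578,.055])
def tasks(q):
    for n,x,a in [('stand',[.409,.438,.25],124.8),('yel',[.583,.24,.02],111),('stand',[.409,.438,.02],124.8),('blue',[.431,.2735,.02],111),('stand',[.409,.438,.02],124.8),('red',[.475,.2,.02],118),('stand',[.409,.438,.02],124.8),('collar',[.4535,.4685,.2],45),('collar+',[.4535,.4685,.2],-45)]:
        q=rep('   '+n,interp(q,np.array(x),down(a)))
for a0,z,r,t in [(-105,1.1,.8,80),(-105,1.07,.8,74)]:
    qs=swing(q0,28.6,a0); 
    A=interp(qs[-1][0],*pose(a0,r,z,t)); B=swing(A[-1][0],a0,50); C=interp(B[-1][0],*pose(50,.62,.25,0))
    print(a0,z,r,t,'cross min %.3f down min %.3f'%(min(c for _,c in B),min(c for _,c in C)))
    rep('up',qs);rep('ext',A);rep('cross',B);rep('down',C)
    tasks(C[-1][0])
E
```

```text
-105 1.1 0.8 80 cross min 0.170 down min 0.140
up [ 1.4  -0.2   0.16  1.17  0.48  0.64 -0.37] min 0.318 lim 0.14 [[-0.08, 0.1, 0.82], [-0.08, -0.3, 1.08], [-0.16, -0.61, 1.08]]
ext [ 1.56  0.3   0.35  0.45 -0.09  1.01 -0.04] min 0.363 lim 0.16 [[-0.06, -0.15, 0.81], [-0.12, -0.46, 1.16], [-0.21, -0.77, 1.1]]
cross [-0.87  0.31 -0.32  0.41  0.37  1.05 -0.15] min 0.170 lim 0.17 [[0.16, 0.09, 0.8], [0.31, 0.37, 1.16], [0.51, 0.61, 1.1]]
down [-0.71  0.39 -0.35  1.65  0.15  1.12 -0.23] min 0.140 lim 0.31 [[0.21, 0.1, 0.78], [0.4, 0.47, 0.58], [0.4, 0.47, 0.25]]
   stand [-0.46  0.4  -0.6   1.69  0.25  1.13  1.04] min 0.098 lim 0.73 [[0.23, 0.05, 0.78], [0.41, 0.44, 0.58], [0.41, 0.44, 0.25]]
   yel [-0.2   0.69 -0.4   1.78  0.37  0.74  1.14] min 0.003 lim 0.57 [[0.36, 0.01, 0.7], [0.58, 0.24, 0.35], [0.58, 0.24, 0.02]]
   stand [-0.58  0.67 -0.46  1.86  0.43  0.72  0.89] min 0.004 lim 0.54 [[0.32, 0.14, 0.7], [0.41, 0.44, 0.35], [0.41, 0.44, 0.02]]
   blue [-0.36  0.55 -0.41  2.07  0.39  0.59  0.9 ] min 0.026 lim 0.37 [[0.3, 0.05, 0.74], [0.43, 0.27, 0.35], [0.43, 0.27, 0.02]]
   stand [
[... 1706 characters left out ...]
[0.43, 0.27, 0.35], [0.43, 0.27, 0.02]]
   stand [-0.64  0.65 -0.37  1.86  0.35  0.69  0.96] min 0.045 lim 0.37 [[0.31, 0.15, 0.71], [0.41, 0.44, 0.35], [0.41, 0.44, 0.02]]
   red [-0.24  0.55 -0.35  2.06  0.33  0.58  1.24] min 0.002 lim 0.38 [[0.3, 0.01, 0.74], [0.47, 0.2, 0.35], [0.47, 0.2, 0.02]]
   stand [-0.64  0.65 -0.37  1.86  0.35  0.69  0.96] min 0.002 lim 0.38 [[0.31, 0.15, 0.71], [0.41, 0.44, 0.35], [0.41, 0.44, 0.02]]
   collar [-0.84  0.47 -0.08  1.64  0.04  1.03 -0.15] min 0.102 lim 0.54 [[0.21, 0.14, 0.77], [0.45, 0.47, 0.53], [0.45, 0.47, 0.2]]
   collar+ [-1.09  0.48  0.27  1.66 -0.14  1.02 -1.56] min 0.157 lim 0.78 [[0.17, 0.18, 0.77], [0.45, 0.47, 0.53], [0.45, 0.47, 0.2]]
```

```bash
cat >> sim.py <<'E'
def tasks(q,seq):
    for n,x,a in seq: q=rep('   '+n,interp(q,np.array(x),down(a)))
    return q
E
python3 - <<'E'
from sim import *
q0=np.array([.281,-.175,-.681,1.129,-.197,.578,.055])
a0,z,r,t=-105,1.1,.8,80
for red in ([.475,.2,.02],):
    qs=swing(q0,28.6,a0); 
    A=interp(qs[-1][0],*pose(a0,r,z,t)); B=swing(A[-1][0],a0,50); C=interp(B[-1][0],*pose(50,.62,.25,0))
    S=-55.2
    tasks(C[-1][0],[('yaw',[.4,.47,.25],-55),('yel+',[.583,.24,.15],-69),('yel',[.583,.24,.02],-69),('yel+',[.583,.24,.15],-69),('stand',[.409,.438,.2],S),('stand',[.409,.438,.02],S),('stand',[.409,.438,.2],S),
    ('blue',[.431,.2735,.2],-69),('blue',[.431,.2735,.02],-69),('blue',[.431,.2735,.2],-69),('stand',[.409,.438,.02],S),('red+',[.475,.2,.2],-60),('red',[.475,.2,.02],-60),('red+',[.475,.2,.2],-60),('stand',[.409,.438,.02],S),('collar',[.4535,.4685,.2],45),('collar+',[.4535,.4685,.2],-45)])
E
```

```text
yaw [-0.96  0.37 -0.01  1.68  0.    1.1  -1.93] min 0.142 lim 0.71 [[0.16, 0.12, 0.79], [0.4, 0.47, 0.58], [0.4, 0.47, 0.25]]
   yel+ [-0.58  0.49  0.12  1.75 -0.07  0.91 -1.63] min 0.066 lim 0.67 [[0.24, 0.08, 0.77], [0.58, 0.24, 0.48], [0.58, 0.24, 0.15]]
   yel [-0.56  0.66  0.09  1.81 -0.09  0.67 -1.62] min 0.067 lim 0.50 [[0.31, 0.12, 0.72], [0.58, 0.24, 0.35], [0.58, 0.24, 0.02]]
   yel+ [-0.58  0.49  0.12  1.75 -0.07  0.91 -1.63] min 0.067 lim 0.51 [[0.24, 0.08, 0.77], [0.58, 0.24, 0.48], [0.58, 0.24, 0.15]]
   stand [-0.93  0.38  0.    1.78 -0.    0.98 -1.89] min 0.071 lim 0.64 [[0.17, 0.12, 0.79], [0.41, 0.44, 0.53], [0.41, 0.44, 0.2]]
   stand [-0.92  0.62 -0.01  1.88  0.01  0.64 -1.89] min 0.172 lim 0.47 [[0.24, 0.21, 0.73], [0.41, 0.44, 0.35], [0.41, 0.44, 0.02]]
   stand [-0.93  0.38  0.    1.78 -0.    0.98 -1.89] min 0.172 lim 0.48 [[0.17, 0.12, 0.79], [0.41, 0.44, 0.53], [0.41, 0.44, 0.2]]
   blue [-0.77  0.24  0.1   1.98 -0.03  0.92 -1.86] min 0.114 lim 0.46 [[0.13, 0.04, 0.81], [0.43, 0.27, 0.53], [0.43, 0.27, 0.2]]
   blue [-0.74  0.52  0.06  2.1  -0.06  0.52 -1.83]
[... 430 characters left out ...]
0.81], [0.47, 0.2, 0.53], [0.47, 0.2, 0.2]]
   red [-0.56  0.53  0.05  2.09 -0.05  0.53 -1.52] min 0.063 lim 0.35 [[0.26, 0.09, 0.75], [0.47, 0.2, 0.35], [0.47, 0.2, 0.02]]
   red+ [-0.59  0.25  0.08  1.97 -0.02  0.92 -1.54] min 0.063 lim 0.36 [[0.14, 0.02, 0.81], [0.47, 0.2, 0.53], [0.47, 0.2, 0.2]]
   stand [-0.92  0.62 -0.    1.88  0.    0.64 -1.89] min 0.068 lim 0.45 [[0.24, 0.21, 0.73], [0.41, 0.44, 0.35], [0.41, 0.44, 0.02]]
   collar [-0.58  0.51 -0.44  1.62  0.24  1.07 -0.31] min 0.090 lim 0.48 [[0.26, 0.1, 0.75], [0.45, 0.47, 0.53], [0.45, 0.47, 0.2]]
   collar+ [-0.82  0.47 -0.11  1.64  0.06  1.03 -1.73] min 0.093 lim 0.80 [[0.22, 0.14, 0.77], [0.45, 0.47, 0.53], [0.45, 0.47, 0.2]]
```

```bash
cat >> sim.py <<'E'
def roll(q,deg,n=28):
    pts,R=fk(q);o=[]
    for k in range(1,n+1):
        q=solve(q,pts[-1],R*Ro.from_euler('z',deg*k/n,degrees=True));o.append((q,clear(q)))
    return o
E
python3 - <<'E'
from sim import *
q0=np.array([.281,-.175,-.681,1.129,-.197,.578,.055])
z,r,t=1.1,.8,80
S=-55.2
for a0,ro in ((-105,-90),(-105,-130),(-72.3,-130)):
    qs=swing(q0,28.6,a0); 
    A=interp(qs[-1][0],*pose(a0,r,z,t)); B=swing(A[-1][0],a0,50); 
    q=rep('cross',B); q=rep('roll',roll(q,ro))
    x,R=pose(50,.62,.25,0); 
    q=rep('down',interp(q,x,R*Ro.from_euler('z',ro,degrees=True)))
    q=rep('yaw',roll(q,105-ro))
    tasks(q,[('yel+',[.583,.24,.15],-69),('yel',[.583,.24,.02],-69),('stand',[.409,.438,.2],S),('stand',[.409,.438,.02],S),
    ('blue',[.431,.2735,.2],-69),('blue',[.431,.2735,.02],-69),('red+',[.475,.2,.2],-60),('red',[.475,.2,.02],-60),('red+',[.475,.2,.2],-60),('stand',[.409,.438,.02],S),('collar',[.4535,.4685,.2],45),('collar+',[.4535,.4685,.2],-45)])
E
```

```text
cross [-0.87  0.31 -0.32  0.41  0.37  1.05 -0.15] min 0.170 lim 0.17 [[0.16, 0.09, 0.8], [0.31, 0.37, 1.16], [0.51, 0.61, 1.1]]
roll [-0.83  0.32 -0.44  0.41  0.46  1.06  1.41] min 0.181 lim 0.17 [[0.17, 0.09, 0.8], [0.31, 0.37, 1.16], [0.51, 0.61, 1.1]]
down [-0.62  0.41 -0.47  1.65  0.2   1.13  1.3 ] min 0.123 lim 0.30 [[0.22, 0.09, 0.78], [0.4, 0.47, 0.58], [0.4, 0.47, 0.25]]
yaw [-1.11  0.37  0.18  1.68 -0.07  1.09 -1.87] min 0.126 lim 0.71 [[0.14, 0.14, 0.79], [0.4, 0.47, 0.58], [0.4, 0.47, 0.25]]
   yel+ [-0.7   0.5   0.28  1.76 -0.17  0.91 -1.55] min 0.094 lim 0.66 [[0.23, 0.11, 0.77], [0.58, 0.24, 0.48], [0.58, 0.24, 0.15]]
   yel [-0.66  0.67  0.23  1.82 -0.23  0.68 -1.5 ] min 0.094 lim 0.51 [[0.3, 0.15, 0.72], [0.58, 0.24, 0.35], [0.58, 0.24, 0.02]]
   stand [-1.09  0.39  0.21  1.79 -0.1   0.98 -1.8 ] min 0.108 lim 0.51 [[0.15, 0.15, 0.79], [0.41, 0.44, 0.53], [0.41, 0.44, 0.2]]
   stand [-1.04  0.63  0.15  1.89 -0.15  0.63 -1.75] min 0.203 lim 0.46 [[0.21, 0.24, 0.73], [0.41, 0.44, 0.35], [0.41, 0.44, 0.02]]
   blue [-0.95  0.25  0.31  1.99 -0.09  0.92 -1.8 ] min 0.128 lim
[... 4452 characters left out ...]
0.81], [0.47, 0.2, 0.53], [0.47, 0.2, 0.2]]
   red [-0.65  0.53  0.16  2.09 -0.16  0.53 -1.42] min 0.072 lim 0.35 [[0.25, 0.11, 0.76], [0.47, 0.2, 0.35], [0.47, 0.2, 0.02]]
   red+ [-0.72  0.25  0.23  1.98 -0.07  0.92 -1.5 ] min 0.072 lim 0.35 [[0.14, 0.04, 0.81], [0.47, 0.2, 0.53], [0.47, 0.2, 0.2]]
   stand [-1.01  0.63  0.11  1.89 -0.11  0.63 -1.79] min 0.078 lim 0.45 [[0.22, 0.23, 0.73], [0.41, 0.44, 0.35], [0.41, 0.44, 0.02]]
   collar [-0.68  0.49 -0.31  1.63  0.16  1.05 -0.24] min 0.116 lim 0.48 [[0.24, 0.12, 0.76], [0.45, 0.47, 0.53], [0.45, 0.47, 0.2]]
   collar+ [-0.92  0.47  0.03  1.65 -0.02  1.03 -1.67] min 0.118 lim 0.79 [[0.2, 0.16, 0.77], [0.45, 0.47, 0.53], [0.45, 0.47, 0.2]]
```

>>> send_rows --steps "0 0.0462 -0.0017 -4.2 0 0 -1; 0 0.0922 -0.0068 -8.4 0 0 -1; 0 0.1376 -0.0152 -12.6 0 0 -1; 0 0.1824 -0.0269 -16.8 0 0 -1; 0 0.2261 -0.0419 -21 0 0 -1; 0 0.2687 -0.0601 -25.2 0 0 -1; 0 0.3098 -0.0813 -29.4 0 0 -1; 0 0.3492 -0.1054 -33.6 0 0 -1; 0 0.3867 -0.1324 -37.8 0 0 -1; 0 0.4222 -0.1621 -42 0 0 -1; 0 0.4555 -0.1943 -46.2 0 0 -1; 0 0.4862 -0.2288 -50.4 0 0 -1"

```text
time_s: 6.5
tcp_pos: [0.5855, -0.2387, 1.0796]
eef_rot: [[0.003, -0.377, 0.926], [-0.001, -0.926, -0.377], [1.0, -0.0, -0.003]]
force: [0.5, -0.2, -0.0]
opening: 0.085
```

>>> send_rows --steps "0 0.0462 -0.0017 -4.2 0 0 -1; 0 0.0922 -0.0068 -8.4 0 0 -1; 0 0.1376 -0.0152 -12.6 0 0 -1; 0 0.1824 -0.0269 -16.8 0 0 -1; 0 0.2261 -0.0419 -21 0 0 -1; 0 0.2687 -0.0601 -25.2 0 0 -1; 0 0.3098 -0.0813 -29.4 0 0 -1; 0 0.3492 -0.1054 -33.6 0 0 -1; 0 0.3867 -0.1324 -37.8 0 0 -1; 0 0.4222 -0.1621 -42 0 0 -1; 0 0.4555 -0.1943 -46.2 0 0 -1; 0 0.4862 -0.2288 -50.4 0 0 -1"

```text
time_s: 7.7
tcp_pos: [0.19, -0.6034, 1.0796]
eef_rot: [[0.001, -0.954, 0.3], [-0.003, -0.3, -0.954], [1.0, 0.0, -0.003]]
force: [0.5, -0.4, -0.0]
opening: 0.0852
```

>>> send_rows --steps "0 0.0462 -0.0017 -4.2 0 0 -1; 0 0.0922 -0.0068 -8.4 0 0 -1; 0 0.1376 -0.0152 -12.6 0 0 -1; 0 0.1824 -0.0269 -16.8 0 0 -1; 0 0.2261 -0.0419 -21 0 0 -1; 0 0.2687 -0.0601 -25.2 0 0 -1; 0 0.3098 -0.0813 -29.4 0 0 -1; 0 0.3492 -0.1054 -33.6 0 0 -1"

```text
time_s: 8.5
tcp_pos: [-0.1752, -0.6077, 1.0797]
eef_rot: [[-0.0, -0.961, -0.278], [-0.003, 0.278, -0.961], [1.0, 0.001, -0.003]]
force: [0.3, -0.3, -0.4]
opening: 0.0852
```

```bash
python3 - <<'E'
from h import *
from sim import *
s=ctrl.sense()
print(s['time_s'],s['joint_pos'].round(3),s['tcp_pos'].round(4),s['force'].round(1));print(s['eef_rot'].round(3))
q=s['joint_pos'];R=Ro.from_matrix(s['eef_rot']);x=s['tcp_pos']
x1,R1=pose(-105,.8,1.1,80)
print(R.inv().apply(x1-x).round(4),(R.inv()*R1).as_rotvec(degrees=True).round(2))
E
```

```text
8.5 [ 1.408 -0.196  0.159  1.174  0.493  0.644 -0.374] [-0.1752 -0.6077  1.0797] [ 0.3 -0.3 -0.4]
[[-0.    -0.961 -0.278]
 [-0.003  0.278 -0.961]
 [ 1.     0.001 -0.003]]
[ 0.0208 -0.0152  0.1674] [ 1.14 -9.84 -0.07]
```

>>> send_rows --steps "0.003 0 0.035 0 -2 0 -1; 0.008 0 0.07 0 -4 0 -1; 0.012 0 0.105 0 -6 0 -1; 0.016 0 0.14 0 -8 0 -1; 0.02 0 0.17 0 -10 0 -1; 0.02 0 0.17 0 -10 0 -1"

```text
time_s: 9.1
tcp_pos: [-0.2201, -0.7829, 1.0912]
eef_rot: [[-0.047, -0.962, -0.27], [-0.181, 0.275, -0.944], [0.982, 0.004, -0.187]]
force: [-0.3, -2.4, -2.4]
opening: 0.0852
```

```bash
python3 - <<'E'
from h import *
from sim import *
s=ctrl.sense()
print(s['time_s'],s['joint_pos'].round(3),s['tcp_pos'].round(4),s['force'].round(1));print(s['eef_rot'].round(3))
q=s['joint_pos'];R=Ro.from_matrix(s['eef_rot']);x=s['tcp_pos']
for k in range(1,13):
    W=Ro.from_euler('z',3.4*k,degrees=True)
    print(*R.inv().apply(W.apply(x)-x).round(4),*(R.inv()*W*R).as_rotvec(degrees=True).round(2),-1,end='; ')
E
```

```text
9.1 [ 1.559  0.328  0.406  0.429 -0.137  1.018 -0.032] [-0.2201 -0.7829  1.0912] [-0.3 -2.4 -2.4]
[[-0.047 -0.962 -0.27 ]
 [-0.181  0.275 -0.944]
 [ 0.982  0.004 -0.187]]
-0.0001 -0.0482 -0.0016 3.34 0.01 -0.64 -1; -0.0008 -0.0963 -0.0061 6.68 0.03 -1.27 -1; -0.0019 -0.144 -0.0133 10.02 0.04 -1.91 -1; -0.0036 -0.1911 -0.0233 13.36 0.06 -2.54 -1; -0.0059 -0.2376 -0.036 16.7 0.07 -3.18 -1; -0.0086 -0.2833 -0.0515 20.04 0.08 -3.82 -1; -0.0119 -0.3279 -0.0695 23.38 0.1 -4.45 -1; -0.0156 -0.3713 -0.0901 26.72 0.11 -5.09 -1; -0.0198 -0.4135 -0.1132 30.06 0.13 -5.72 -1; -0.0245 -0.4542 -0.1387 33.4 0.14 -6.36 -1; -0.0296 -0.4932 -0.1666 36.74 0.15 -7.0 -1; -0.0352 -0.5306 -0.1967 40.08 0.17 -7.63 -1;
```

>>> send_rows --steps "0 -0.048 -0.002 3.34 0 -0.64 -1; -0.001 -0.096 -0.006 6.68 0 -1.27 -1; -0.002 -0.144 -0.013 10.02 0 -1.91 -1; -0.004 -0.191 -0.023 13.36 0 -2.54 -1; -0.006 -0.238 -0.036 16.7 0 -3.18 -1; -0.009 -0.283 -0.052 20.04 0 -3.82 -1; -0.012 -0.328 -0.07 23.38 0 -4.45 -1; -0.016 -0.371 -0.09 26.72 0 -5.09 -1; -0.02 -0.414 -0.113 30.06 0 -5.72 -1; -0.025 -0.454 -0.139 33.4 0 -6.36 -1; -0.03 -0.493 -0.167 36.74 0 -7 -1; -0.035 -0.531 -0.197 40.08 0 -7.63 -1"

```text
time_s: 10.3
tcp_pos: [0.3477, -0.7239, 1.0998]
eef_rot: [[0.084, -0.906, 0.414], [-0.159, -0.422, -0.892], [0.984, 0.009, -0.179]]
force: [0.4, 0.0, 0.8]
opening: 0.0854
```

```bash
cat > st.py <<'E'
from h import *
from sim import *
s=ctrl.sense();q=s['joint_pos'];R=Ro.from_matrix(s['eef_rot']);x=s['tcp_pos']
print(s['time_s'],q.round(3),x.round(4),s['force'].round(1),'clear %.3f'%clear(q),'op %.4f'%s['opening']);print(s['eef_rot'].round(3).tolist())
def to(x1,R1): print('shift',R.inv().apply(np.array(x1)-x).round(4),'rot',(R.inv()*R1).as_rotvec(degrees=True).round(2))
E
python3 - <<'E'
from st import *
o=swing(q,0,80);rep('pred',o)
E
```

```text
10.3 [ 8.880e-01  3.120e-01  2.450e-01  4.200e-01  1.000e-03  1.029e+00
 -6.800e-02] [ 0.3477 -0.7239  1.0998] [0.4 0.  0.8] clear 0.345 op 0.0854
[[0.084, -0.906, 0.414], [-0.159, -0.422, -0.892], [0.984, 0.009, -0.179]]
pred [-0.38  0.31 -0.08  0.4   0.23  1.05 -0.12] min 0.171 lim 0.16 [[0.18, 0.0, 0.8], [0.46, 0.13, 1.16], [0.77, 0.22, 1.1]]
```

```bash
python3 - <<'E'
from h import *
a=ctrl.read_camera('wrist');b=ctrl.read_camera('top')
cv2.imwrite('pics/wt4.png',np.vstack([cv2.resize(a,(400,300)),cv2.resize(b,(400,300))])[:,:,::-1])
E
```

```text
(no output)
```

View pics/wt4.png

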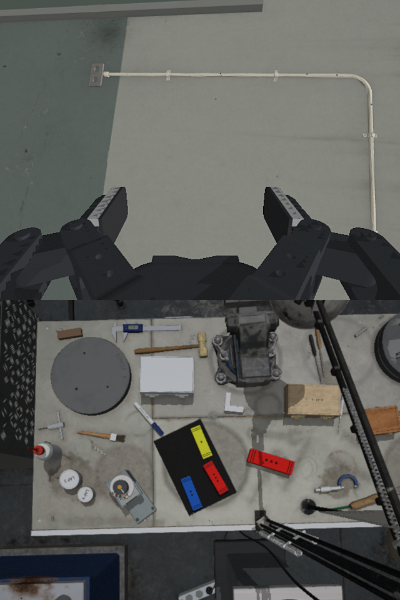

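```bash
python3 - <<'E'
from st import *
for k in range(1,13):
    W=Ro.from_euler('z',3.4*k,degrees=True)
    print(*R.inv().apply(W.apply(x)-x).round(3),*(R.inv()*W*R).as_rotvec(degrees=True).round(2),-1,end='; ')
E
```

```text
10.4 [ 0.885  0.313  0.243  0.419 -0.     1.029 -0.068] [ 0.352  -0.7229  1.099 ] [-0.5 -0.5 -0.3] clear 0.345 op 0.0857
[[0.084, -0.904, 0.42], [-0.16, -0.428, -0.889], [0.984, 0.008, -0.18]]
0.0 -0.048 -0.002 3.34 0.03 -0.61 -1; -0.0 -0.095 -0.007 6.69 0.05 -1.23 -1; -0.002 -0.142 -0.014 10.03 0.08 -1.84 -1; -0.003 -0.189 -0.024 13.38 0.1 -2.45 -1; -0.005 -0.235 -0.037 16.72 0.13 -3.07 -1; -0.008 -0.28 -0.053 20.06 0.15 -3.68 -1; -0.011 -0.324 -0.071 23.41 0.18 -4.29 -1; -0.014 -0.367 -0.092 26.75 0.2 -4.9 -1; -0.018 -0.408 -0.115 30.1 0.23 -5.52 -1; -0.022 -0.448 -0.141 33.44 0.26 -6.13 -1; -0.027 -0.487 -0.168 36.79 0.28 -6.74 -1; -0.032 -0.523 -0.198 40.13 0.31 -7.36 -1;
```

>>> send_rows --steps "0 -0.048 -0.002 3.34 0.03 -0.61 -1; 0 -0.095 -0.007 6.69 0.05 -1.23 -1; -0.002 -0.142 -0.014 10.03 0.08 -1.84 -1; -0.003 -0.189 -0.024 13.38 0.1 -2.45 -1; -0.005 -0.235 -0.037 16.72 0.13 -3.07 -1; -0.008 -0.28 -0.053 20.06 0.15 -3.68 -1; -0.011 -0.324 -0.071 23.41 0.18 -4.29 -1; -0.014 -0.367 -0.092 26.75 0.2 -4.9 -1; -0.018 -0.408 -0.115 30.1 0.23 -5.52 -1; -0.022 -0.448 -0.141 33.44 0.26 -6.13 -1; -0.027 -0.487 -0.168 36.79 0.28 -6.74 -1; -0.032 -0.523 -0.198 40.13 0.31 -7.36 -1"

```text
time_s: 11.6
tcp_pos: [0.7373, -0.3216, 1.0986]
eef_rot: [[0.17, -0.411, 0.896], [-0.064, -0.911, -0.406], [0.983, 0.012, -0.181]]
force: [1.1, -0.8, -1.1]
opening: 0.0853
```

>>> send_rows --steps "0 -0.048 -0.002 3.34 0.03 -0.61 -1; 0 -0.095 -0.007 6.69 0.05 -1.23 -1; -0.002 -0.142 -0.014 10.03 0.08 -1.84 -1; -0.003 -0.189 -0.024 13.38 0.1 -2.45 -1; -0.005 -0.235 -0.037 16.72 0.13 -3.07 -1; -0.008 -0.28 -0.053 20.06 0.15 -3.68 -1; -0.011 -0.324 -0.071 23.41 0.18 -4.29 -1; -0.014 -0.367 -0.092 26.75 0.2 -4.9 -1; -0.018 -0.408 -0.115 30.1 0.23 -5.52 -1; -0.022 -0.448 -0.141 33.44 0.26 -6.13 -1; -0.027 -0.487 -0.168 36.79 0.28 -6.74 -1; -0.032 -0.523 -0.198 40.13 0.31 -7.36 -1"

```text
time_s: 12.8
tcp_pos: [0.7693, 0.2383, 1.0967]
eef_rot: [[0.173, 0.284, 0.943], [0.064, -0.959, 0.278], [0.983, 0.012, -0.184]]
force: [0.7, -0.5, -0.3]
opening: 0.0852
```

>>> send_rows --steps "0 -0.048 -0.002 3.34 0.03 -0.61 -1; 0 -0.095 -0.007 6.69 0.05 -1.23 -1; -0.002 -0.142 -0.014 10.03 0.08 -1.84 -1; -0.003 -0.189 -0.024 13.38 0.1 -2.45 -1; -0.005 -0.235 -0.037 16.72 0.13 -3.07 -1; -0.008 -0.28 -0.053 20.06 0.15 -3.68 -1; -0.011 -0.324 -0.071 23.41 0.18 -4.29 -1; -0.014 -0.367 -0.092 26.75 0.2 -4.9 -1; -0.018 -0.408 -0.115 30.1 0.23 -5.52 -1; -0.022 -0.448 -0.141 33.44 0.26 -6.13 -1; -0.022 -0.448 -0.141 33.44 0.26 -6.13 -1"

```text
time_s: 13.9
tcp_pos: [0.5015, 0.6302, 1.095]
eef_rot: [[0.11, 0.776, 0.621], [0.151, -0.631, 0.761], [0.982, 0.01, -0.186]]
force: [0.0, -0.2, -0.6]
opening: 0.0853
```

```bash
python3 - <<'E'
from st import *
# option: roll then down then yaw
az=np.degrees(np.arctan2(x[1],x[0]));print('az',az)
for ro in (-130,-160):
    o=roll(q,ro);q1=rep('roll',o)
    X,RR=pose(50,.62,.25,0)
    o=interp(q1,X,RR*Ro.from_euler('z',ro,degrees=True));q2=rep('down',o)
    o=roll(q2,105-ro);rep('yaw',o)
    for n,(a,b) in enumerate([(q,0)]): pass
E
```

```text
13.9 [-0.948  0.319 -0.225  0.402  0.328  1.056 -0.137] [0.5015 0.6302 1.095 ] [ 0.  -0.2 -0.6] clear 0.196 op 0.0853
[[0.11, 0.776, 0.621], [0.151, -0.631, 0.761], [0.982, 0.01, -0.186]]
az 51.492672010343156
roll [-0.89  0.33 -0.4   0.39  0.45  1.07  2.11] min 0.186 lim 0.15 [[0.16, 0.11, 0.8], [0.3, 0.38, 1.16], [0.5, 0.63, 1.09]]
down [-0.66  0.4  -0.42  1.65  0.18  1.13  2.02] min 0.130 lim 0.29 [[0.21, 0.09, 0.78], [0.4, 0.47, 0.58], [0.4, 0.47, 0.25]]
yaw [-1.25  0.38  0.37  1.69 -0.15  1.09 -1.8 ] min 0.135 lim 0.71 [[0.12, 0.16, 0.79], [0.4, 0.47, 0.58], [0.4, 0.47, 0.25]]
roll [-0.87  0.33 -0.43  0.39  0.48  1.08  2.63] min 0.184 lim 0.15 [[0.17, 0.11, 0.79], [0.3, 0.38, 1.16], [0.5, 0.63, 1.09]]
down [-0.63  0.41 -0.45  1.65  0.19  1.13  2.53] min 0.125 lim 0.29 [[0.22, 0.09, 0.78], [0.4, 0.47, 0.58], [0.4, 0.47, 0.25]]
yaw [-1.3   0.39  0.44  1.7  -0.18  1.09 -1.77] min 0.130 lim 0.58 [[0.11, 0.17, 0.79], [0.4, 0.47, 0.58], [0.4, 0.47, 0.25]]
```

>>> send_rows --steps "0 0 0 0 0 -8.5 -1; 0 0 0 0 0 -17 -1; 0 0 0 0 0 -25.5 -1; 0 0 0 0 0 -34 -1; 0 0 0 0 0 -42.5 -1; 0 0 0 0 0 -51 -1; 0 0 0 0 0 -59.5 -1; 0 0 0 0 0 -68 -1; 0 0 0 0 0 -76.5 -1; 0 0 0 0 0 -85 -1; 0 0 0 0 0 -93.5 -1; 0 0 0 0 0 -102 -1"

```text
time_s: 15.1
tcp_pos: [0.5062, 0.6252, 1.0967]
eef_rot: [[-0.775, -0.058, 0.629], [0.592, 0.282, 0.755], [-0.221, 0.958, -0.184]]
force: [-0.9, -0.2, 1.4]
opening: 0.0855
```

>>> send_rows --steps "0 0 0 0 0 -8.5 -1; 0 0 0 0 0 -17 -1; 0 0 0 0 0 -25.5 -1; 0 0 0 0 0 -28 -1; 0 0 0 0 0 -28 -1"

```text
time_s: 15.6
tcp_pos: [0.506, 0.6253, 1.0968]
eef_rot: [[-0.66, -0.412, 0.629], [0.393, 0.524, 0.756], [-0.64, 0.746, -0.184]]
force: [0.1, -0.2, -0.4]
opening: 0.0853
```

```bash
python3 - <<'E'
from st import *
# descent: target az 51.5 pointing down
A=np.degrees(np.arctan2(x[1],x[0]))
X,RR=pose(A,.62,.25,0)
# preserve roll: minimal rotation bringing tool z to -Z
zt=R.apply([0,0,1]);ax=np.cross(zt,[0,0,-1]);ang=np.arcsin(np.linalg.norm(ax));ang=np.arctan2(np.linalg.norm(ax),-zt[2])
W=Ro.from_rotvec(ax/np.linalg.norm(ax)*ang); R1=W*R
d=R.inv().apply(X-x); rv=(R.inv()*R1).as_rotvec(degrees=True)
print(d,rv, R1.as_matrix().round(3).tolist())
qq=q
for k in range(1,25): 
    qq=solve(qq,x+(X-x)*k/24,Ro.from_rotvec(ax/np.linalg.norm(ax)*ang*k/24)*R)
print(qq.round(2),clear(qq))
for k in range(1,13): print(*(d*k/22).round(3),*(rv*k/22).round(1),-1,end='; ')
E
```

```text
15.6 [-0.88   0.327 -0.394  0.391  0.452  1.072  2.11 ] [0.506  0.6253 1.0968] [ 0.1 -0.2 -0.4] clear 0.185 op 0.0853
[[-0.66, -0.412, 0.629], [0.393, 0.524, 0.756], [-0.64, 0.746, -0.184]]
[ 0.56243985 -0.65879686 -0.02573684] [6.02472153e+01 5.17426184e+01 6.66305528e-15] [[-1.0, -0.015, -0.0], [-0.015, 1.0, 0.0], [-0.0, 0.0, -1.0]]
[-0.67  0.4  -0.43  1.65  0.18  1.13  2.01] 0.1331144368740688
0.026 -0.03 -0.001 2.7 2.4 0.0 -1; 0.051 -0.06 -0.002 5.5 4.7 0.0 -1; 0.077 -0.09 -0.004 8.2 7.1 0.0 -1; 0.102 -0.12 -0.005 11.0 9.4 0.0 -1; 0.128 -0.15 -0.006 13.7 11.8 0.0 -1; 0.153 -0.18 -0.007 16.4 14.1 0.0 -1; 0.179 -0.21 -0.008 19.2 16.5 0.0 -1; 0.205 -0.24 -0.009 21.9 18.8 0.0 -1; 0.23 -0.27 -0.011 24.6 21.2 0.0 -1; 0.256 -0.299 -0.012 27.4 23.5 0.0 -1; 0.281 -0.329 -0.013 30.1 25.9 0.0 -1; 0.307 -0.359 -0.014 32.9 28.2 0.0 -1;
```

>>> send_rows --steps "0.026 -0.03 -0.001 2.7 2.4 0 -1; 0.051 -0.06 -0.002 5.5 4.7 0 -1; 0.077 -0.09 -0.004 8.2 7.1 0 -1; 0.102 -0.12 -0.005 11 9.4 0 -1; 0.128 -0.15 -0.006 13.7 11.8 0 -1; 0.153 -0.18 -0.007 16.4 14.1 0 -1; 0.179 -0.21 -0.008 19.2 16.5 0 -1; 0.205 -0.24 -0.009 21.9 18.8 0 -1; 0.23 -0.27 -0.011 24.6 21.2 0 -1; 0.256 -0.299 -0.012 27.4 23.5 0 -1; 0.281 -0.329 -0.013 30.1 25.9 0 -1; 0.307 -0.359 -0.014 32.9 28.2 0 -1"

```text
time_s: 16.8
tcp_pos: [0.4418, 0.5472, 0.6338]
eef_rot: [[-0.921, -0.106, 0.376], [0.082, 0.889, 0.451], [-0.382, 0.446, -0.809]]
force: [0.4, 0.0, 0.5]
opening: 0.0851
```

```bash
python3 - <<'E'
from st import *
X=np.array([.385,.484,.25]); d=R.inv().apply(X-x)
zt=R.apply([0,0,1]);ax=np.cross(zt,[0,0,-1]);ang=np.arctan2(np.linalg.norm(ax),-zt[2])
R1=Ro.from_rotvec(ax/np.linalg.norm(ax)*ang)*R
rv=(R.inv()*R1).as_rotvec(degrees=True)
for k in range(1,12): print(*(d*k/11).round(3),*(rv*k/11).round(1),-1,end='; ')
E
```

```text
16.8 [-0.629  0.102 -0.439  1.321  0.164  1.11   2.077] [0.4418 0.5472 0.6338] [0.4 0.  0.5] clear 0.222 op 0.0851
[[-0.921, -0.106, 0.376], [0.082, 0.889, 0.451], [-0.382, 0.446, -0.809]]
0.018 -0.02 0.024 2.5 2.1 0.0 -1; 0.035 -0.04 0.047 5.0 4.3 0.0 -1; 0.053 -0.06 0.071 7.5 6.4 0.0 -1; 0.07 -0.081 0.095 9.9 8.5 0.0 -1; 0.088 -0.101 0.118 12.4 10.6 0.0 -1; 0.106 -0.121 0.142 14.9 12.8 0.0 -1; 0.123 -0.141 0.166 17.4 14.9 0.0 -1; 0.141 -0.161 0.19 19.9 17.0 0.0 -1; 0.159 -0.181 0.213 22.4 19.1 0.0 -1; 0.176 -0.201 0.237 24.9 21.3 0.0 -1; 0.194 -0.221 0.261 27.3 23.4 0.0 -1;
```

>>> send_rows --steps "0.018 -0.02 0.024 2.5 2.1 0 -1; 0.035 -0.04 0.047 5 4.3 0 -1; 0.053 -0.06 0.071 7.5 6.4 0 -1; 0.07 -0.081 0.095 9.9 8.5 0 -1; 0.088 -0.101 0.118 12.4 10.6 0 -1; 0.106 -0.121 0.142 14.9 12.8 0 -1; 0.123 -0.141 0.166 17.4 14.9 0 -1; 0.141 -0.161 0.19 19.9 17 0 -1; 0.159 -0.181 0.213 22.4 19.1 0 -1; 0.176 -0.201 0.237 24.9 21.3 0 -1; 0.194 -0.221 0.261 27.3 23.4 0 -1; 0.194 -0.221 0.261 27.3 23.4 0 -1"

```text
time_s: 18.0
tcp_pos: [0.3846, 0.4832, 0.2455]
eef_rot: [[-1.0, -0.014, -0.004], [-0.014, 1.0, -0.006], [0.004, -0.006, -1.0]]
force: [-0.2, -0.4, 0.1]
opening: 0.0853
```

```bash
python3 - <<'E'
from st import *
print('x az',np.degrees(np.arctan2(R.as_matrix()[1,0],R.as_matrix()[0,0])))
E
```

```text
18.0 [-0.676  0.409 -0.43   1.654  0.184  1.126  2.   ] [0.3846 0.4832 0.2455] [-0.2 -0.4  0.1] clear 0.134 op 0.0853
[[-1.0, -0.014, -0.004], [-0.014, 1.0, -0.006], [0.004, -0.006, -1.0]]
x az -179.17411228139738
```

>>> send_rows --steps "0 0 0 0 0 8.5 -1; 0 0 0 0 0 17 -1; 0 0 0 0 0 25.5 -1; 0 0 0 0 0 34 -1; 0 0 0 0 0 42.5 -1; 0 0 0 0 0 51 -1; 0 0 0 0 0 59.5 -1; 0 0 0 0 0 68 -1; 0 0 0 0 0 76.5 -1; 0 0 0 0 0 85 -1; 0 0 0 0 0 93.5 -1; 0 0 0 0 0 102 -1"

```text
time_s: 19.2
tcp_pos: [0.3861, 0.4869, 0.2535]
eef_rot: [[0.199, 0.98, 0.004], [0.98, -0.199, 0.006], [0.007, 0.003, -1.0]]
force: [-0.8, 0.2, 0.4]
opening: 0.0852
```

>>> send_rows --steps "0 0 0 0 0 8.5 -1; 0 0 0 0 0 17 -1; 0 0 0 0 0 25.5 -1; 0 0 0 0 0 34 -1; 0 0 0 0 0 42.5 -1; 0 0 0 0 0 51 -1; 0 0 0 0 0 59.5 -1; 0 0 0 0 0 68 -1; 0 0 0 0 0 76.5 -1; 0 0 0 0 0 85 -1; 0 0 0 0 0 93.5 -1; 0 0 0 0 0 102 -1"

```text
time_s: 20.4
tcp_pos: [0.386, 0.487, 0.2535]
eef_rot: [[0.917, -0.398, 0.004], [-0.398, -0.917, 0.006], [0.001, -0.007, -1.0]]
force: [-0.4, 0.6, -0.6]
opening: 0.0853
```

```bash
python3 - <<'E'
from st import *
print('x az',np.degrees(np.arctan2(R.as_matrix()[1,0],R.as_matrix()[0,0])))
img,cal=see('wrist','w5')
to([.409,.438,.25],down(-55.2))
E
```

```text
20.4 [-1.189  0.37   0.248  1.685 -0.101  1.092 -1.321] [0.386  0.487  0.2535] [-0.4  0.6 -0.6] clear 0.227 op 0.0853
[[0.917, -0.398, 0.004], [-0.398, -0.917, 0.006], [0.001, -0.007, -1.0]]
x az -23.44860283633576
wrist yellow [551. 324.] top z=.003+th: x 0.5821 y 0.2457 len 100.7 wid 37.8 ang 21.2
wrist blue [405. 356.] top z=.003+th: x 0.4161 y 0.2747 len 71.7 wid 38.2 ang 21.4
wrist blue [560. 208.] top z=.003+th: x 0.6223 y 0.3789 len 43.2 wid 16.5 ang 39.4
wrist blue [101. 122.] top z=.003+th: x 0.1952 y 0.6706 len 245.2 wid 166.9 ang -0.3
wrist red [536. 465.] top z=.003+th: x 0.5220 y 0.0638 len 60.8 wid 53.2 ang 71.3
shift [0.0406 0.0359 0.0033] rot [-0.41  0.06 31.75]
```

View pics/w5.png

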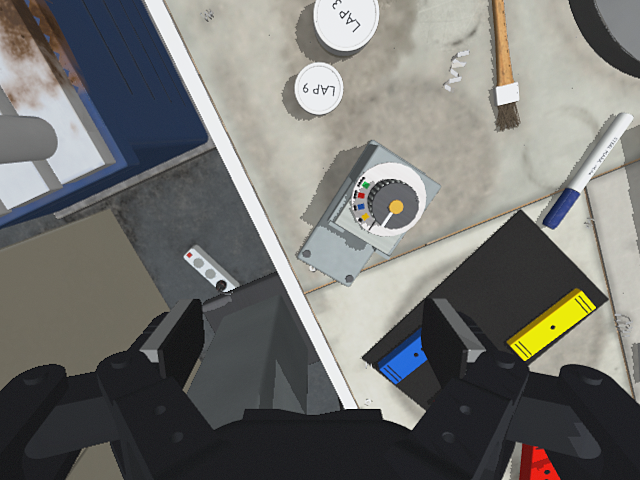

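```bash
python3 - <<'E'
from h import *
im=cv2.imread('pics/w5.png')[130:300,280:460]
cv2.imwrite('pics/w5c.png',cv2.resize(im,None,fx=4.4,fy=4.4,interpolation=cv2.INTER_CUBIC)[:600])
E
```

```text
(no output)
```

View pics/w5c.png

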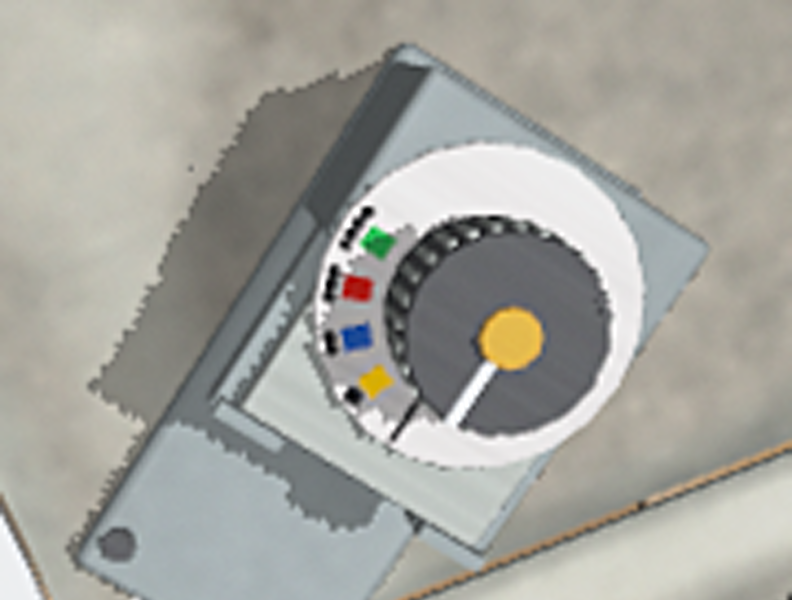

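```bash
python3 - <<'E'
from h import *
cal=ctrl.get_calibration('wrist'); t=lambda u,v:(280+u/4.4-.4,130+v/4.4-.4)
lf=onz(cal,*t(245,405),.064);rf=onz(cal,*t(487,553),.064);rb=onz(cal,*t(709,250),.064);c=onz(cal,*t(512,338),.096)
n=lambda a,b:(np.linalg.norm(a-b)*1000).round(1)
an=lambda d:np.degrees(np.arctan2(d[1],d[0])).round(2)
print(lf,rf,rb,c);print(n(lf,rf),n(rf,rb),an(rb-rf),an(lf-rf)-90)
m=(lf+rf)/2;print('front mid->collar(48)',n(m[:2],c[:2]),an(c-m))
bl=onz(cal,*t(78,560),.010);print('base front left',bl)
for a in(34.7,):
    u=np.array([np.cos(np.radians(a)),np.sin(np.radians(a))]);v=np.array([-u[1],u[0]])
    print('origin from collar',c[:2]-.034*u,'from head front',m[:2]+.014*u,'from base corner',bl[:2]+.075*u-.035*v)
E
```

```text
[0.4022147  0.47065284 0.064     ] [0.43724915 0.41924821 0.064     ] [0.50192214 0.46223228 0.064     ] [0.45437484 0.47006083 0.096     ]
62.2 77.7 33.61 34.28
front mid->collar(48) 42.8 35.94
base front left [0.34626409 0.43760406 0.01      ]
origin from collar [0.42642195 0.45070532] from head front [0.43124195 0.45292044] from base corner [0.42784968 0.45152498]
```

```bash
cat >> st.py <<'E'
def plan(x1,a,n=None,g=-1):
    x1=np.array(x1,float);R1=down(a);d=R.inv().apply(x1-x);rv=(R.inv()*R1).as_rotvec(degrees=True)
    n=n or int(max(np.ceil(np.linalg.norm(d)/.045),np.ceil(np.linalg.norm(rv)/8)))
    rep('pred',interp(q,x1,R1,max(n,8)))
    print('; '.join(' '.join('%g'%v for v in [*(d*k/n).round(4),*(rv*k/n).round(1),g]) for k in range(1,n+1)))
E
python3 - <<'E'
from st import *
plan([.5595,.231,.15],-68.8)
E
```

```text
20.45 [-1.19   0.37   0.249  1.685 -0.101  1.092 -1.328] [0.3859 0.4871 0.2534] [ 0.9 -0.4 -0. ] clear 0.227 op 0.0854
[[0.915, -0.404, 0.004], [-0.404, -0.915, 0.006], [0.001, -0.007, -1.0]]
pred [-0.84  0.48  0.46  1.83 -0.27  0.89 -1.45] min 0.117 lim 0.61 [[0.2, 0.14, 0.77], [0.56, 0.23, 0.48], [0.56, 0.23, 0.15]]
0.0328 0.0206 0.0128 -0 0 5.6 -1; 0.0656 0.0412 0.0256 -0.1 0 11.2 -1; 0.0983 0.0618 0.0384 -0.1 0 16.9 -1; 0.1311 0.0824 0.0512 -0.2 0.1 22.5 -1; 0.1639 0.103 0.064 -0.2 0.1 28.1 -1; 0.1967 0.1235 0.0768 -0.3 0.1 33.7 -1; 0.2295 0.1441 0.0896 -0.3 0.1 39.3 -1; 0.2623 0.1647 0.1024 -0.4 0.1 44.9 -1
```

>>> send_rows --steps "0.0328 0.0206 0.0128 0 0 5.6 -1; 0.0656 0.0412 0.0256 -0.1 0 11.2 -1; 0.0983 0.0618 0.0384 -0.1 0 16.9 -1; 0.1311 0.0824 0.0512 -0.2 0.1 22.5 -1; 0.1639 0.103 0.064 -0.2 0.1 28.1 -1; 0.1967 0.1235 0.0768 -0.3 0.1 33.7 -1; 0.2295 0.1441 0.0896 -0.3 0.1 39.3 -0.3; 0.2623 0.1647 0.1024 -0.4 0.1 44.9 -0.3; 0.2623 0.1647 0.1024 -0.4 0.1 44.9 -0.3"

```text
time_s: 21.35
tcp_pos: [0.5656, 0.2258, 0.1488]
eef_rot: [[0.367, -0.93, 0.001], [-0.93, -0.367, -0.006], [0.006, 0.002, -1.0]]
force: [-0.3, -0.6, 0.1]
opening: 0.0555
```

```bash
python3 - <<'E'
from st import *
img,cal=see('wrist','w6')
see('top')
E
```

```text
21.35 [-0.832  0.492  0.466  1.819 -0.267  0.896 -1.439] [0.5656 0.2258 0.1488] [-0.3 -0.6  0.1] clear 0.116 op 0.0555
[[0.367, -0.93, 0.001], [-0.93, -0.367, -0.006], [0.006, 0.002, -1.0]]
wrist yellow [300. 192.] top z=.003+th: x 0.5836 y 0.2425 len 99.8 wid 30.4 ang 21.3
wrist blue [ 12. 405.] top z=.003+th: x 0.3102 y 0.4077 len 44.3 wid 31.7 ang 8.2
wrist blue [193. 306.] top z=.003+th: x 0.4667 y 0.2952 len 52.8 wid 27.2 ang -20.5
wrist blue [146.  68.] top z=.003+th: x 0.6278 y 0.3717 len 44.0 wid 14.7 ang 39.3
wrist red [493. 338.] top z=.003+th: x 0.5225 y 0.0433 len 143.5 wid 39.1 ang 71.3
wrist red [297. 330.] top z=.003+th: x 0.4778 y 0.2043 len 106.2 wid 31.2 ang 28.7
top blue [126. 453.] top z=.003+th: x 0.1689 y 0.6165 len 88.3 wid 62.2 ang 88.4
top blue [306. 308.] top z=.003+th: x 0.4312 y 0.2736 len 100.3 wid 31.0 ang 21.6
top blue [212.  44.] top z=.003+th: x 0.9455 y 0.4431 len 56.6 wid 20.3 ang 88.7
top red [439. 259.] top z=.003+th: x 0.5159 y 0.0298 len 126.8 wid 42.4 ang 71.2
top red [ 61. 240.] top z=.003+th: x 0.5698 y 0.7271 len 29.9 wid 25.5 ang 74.6
```

View pics/w6.png

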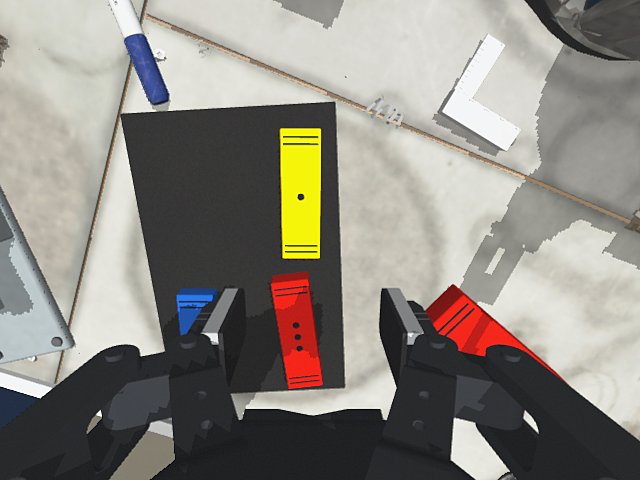

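```bash
python3 - <<'E'
from st import *
plan([.5628,.2335,.05],-68.7,4,-.3)
plan([.5628,.2335,.006],-68.7,8,-.3)
E
```

```text
21.45 [-0.837  0.49   0.461  1.818 -0.268  0.897 -1.44 ] [0.5635 0.2319 0.1495] [0.9 1.6 0.1] clear 0.118 op 0.0558
[[0.376, -0.927, -0.0], [-0.927, -0.376, -0.002], [0.002, 0.001, -1.0]]
pred [-0.79  0.62  0.39  1.87 -0.35  0.71 -1.39] min 0.120 lim 0.54 [[0.26, 0.17, 0.73], [0.56, 0.23, 0.38], [0.56, 0.23, 0.05]]
-0.0005 -0 0.0249 0 -0 0.2 -0.3; -0.001 -0.0001 0.0498 0 -0.1 0.4 -0.3; -0.0015 -0.0001 0.0746 0.1 -0.1 0.6 -0.3; -0.002 -0.0001 0.0995 0.1 -0.1 0.8 -0.3
pred [-0.76  0.69  0.36  1.88 -0.38  0.64 -1.36] min 0.121 lim 0.47 [[0.29, 0.19, 0.71], [0.56, 0.23, 0.33], [0.56, 0.23, 0.01]]
-0.0003 -0 0.0179 0 -0 0.1 -0.3; -0.0005 -0 0.0359 0 -0 0.2 -0.3; -0.0008 -0.0001 0.0538 0 -0 0.3 -0.3; -0.001 -0.0001 0.0718 0 -0.1 0.4 -0.3; -0.0013 -0.0001 0.0897 0 -0.1 0.5 -0.3; -0.0015 -0.0001 0.1076 0.1 -0.1 0.6 -0.3; -0.0018 -0.0002 0.1256 0.1 -0.1 0.7 -0.3; -0.0021 -0.0002 0.1435 0.1 -0.1 0.8 -0.3
```

>>> send_rows --steps "-0.001 0 0.035 0 0 0 -0.3; -0.002 0 0.07 0 0 0 -0.3; -0.002 0 0.105 0 0 0 -0.3; -0.002 0 0.125 0 0 0 -0.3; -0.002 0 0.139 0 0 0 -0.3; -0.002 0 0.139 0 0 0 -0.3; -0.002 0 0.139 0 0 0 -0.3"

```text
time_s: 22.15
tcp_pos: [0.562, 0.2351, 0.0106]
eef_rot: [[0.377, -0.926, -0.0], [-0.926, -0.377, -0.002], [0.002, 0.001, -1.0]]
force: [0.5, 0.5, -0.6]
opening: 0.0553
```

```bash
python3 - <<'E'
from st import *
print(np.degrees(np.arctan2(*R.as_matrix()[[1,0],0])))
see('wrist','w7'); see('scene','s7')
a=cv2.imread('pics/s7.png')[200:380,220:420]
cv2.imwrite('pics/s7c.png',cv2.resize(a,None,fx=3,fy=3))
E
```

```text
22.15 [-0.765  0.682  0.361  1.88  -0.375  0.648 -1.36 ] [0.562  0.2351 0.0106] [ 0.5  0.5 -0.6] clear 0.136 op 0.0553
[[0.377, -0.926, -0.0], [-0.926, -0.377, -0.002], [0.002, 0.001, -1.0]]
-67.83752984427
wrist yellow [317. 243.] top z=.003+th: x 0.5836 y 0.2424 len 100.0 wid 30.1 ang 21.3
wrist blue [146. 454.] top z=.003+th: x 0.4641 y 0.2775 len 46.6 wid 19.0 ang -14.1
wrist blue [25. 35.] top z=.003+th: x 0.6197 y 0.3629 len 23.1 wid 16.3 ang 39.2
wrist red [297. 397.] top z=.003+th: x 0.5222 y 0.2279 len 29.5 wid 17.9 ang -61.5
scene yellow [326. 265.] top z=.003+th: x 0.5723 y 0.2373 len 99.7 wid 35.1 ang 21.4
scene blue [548. 417.] top z=.003+th: x 0.4505 y -0.1929 len 56.3 wid 29.6 ang 86.9
scene blue [ 44. 440.] top z=.003+th: x 0.0684 y 0.4415 len 232.4 wid 109.8 ang 71.2
scene red [333. 446.] top z=.003+th: x 0.2623 y 0.0722 len 113.2 wid 58.4 ang -88.6
scene red [424. 332.] top z=.003+th: x 0.5050 y 0.0192 len 106.3 wid 52.6 ang 70.4
scene red [319. 308.] top z=.003+th: x 0.4676 y 0.1980 len 112.7 wid 33.2 ang 29.0
scene green [508. 458.] top z=.003+th: x 0.3610 y -0.1518 len 75.1 wid 5.4 ang -81.9
```

View pics/w7.png

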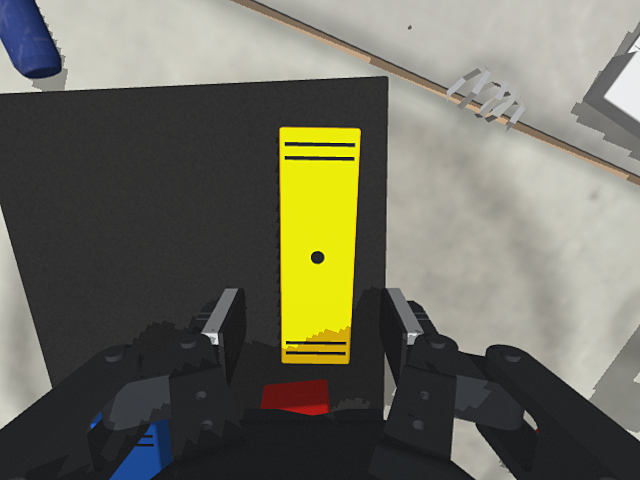

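View pics/s7c.png

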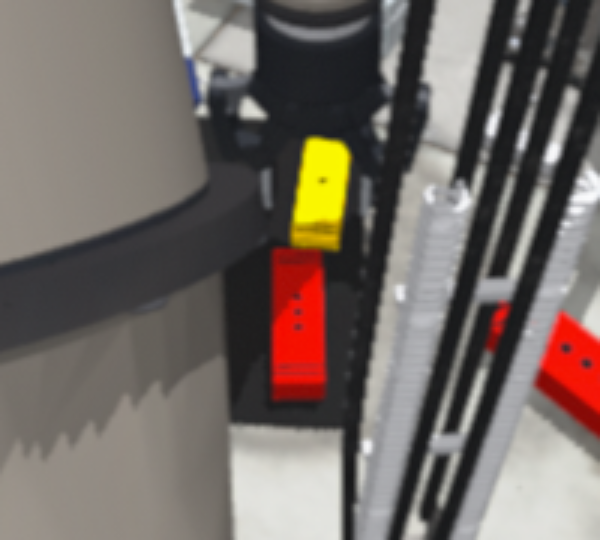

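>>> send_rows --steps "0 0 0.004 0 0 0.8 -0.3; 0 0 0.0045 0 0 0.8 0.2; 0 0 0.0045 0 0 0.8 1; 0 0 0.0045 0 0 0.8 1; 0 0 0.0045 0 0 0.8 1; 0 0 0.0045 0 0 0.8 1; 0 0 0.0045 0 0 0.8 1"

```text
time_s: 22.95
tcp_pos: [0.5617, 0.234, 0.0054]
eef_rot: [[0.363, -0.932, -0.001], [-0.932, -0.363, -0.003], [0.003, 0.002, -1.0]]
force: [-1.2, -0.9, 5.7]
opening: 0.0282
```

>>> send_rows --steps "0 0 -0.005 0 0 0 1; 0 0 -0.02 0 0 0 1; 0 0 -0.04 0 0 0 1; 0 0 -0.08 0 0 0 1; 0 0 -0.08 0 0 0 1; 0 0 -0.08 0 0 0 1"

```text
time_s: 23.55
tcp_pos: [0.5623, 0.2347, 0.0867]
eef_rot: [[0.363, -0.932, 0.001], [-0.932, -0.363, -0.002], [0.002, 0.0, -1.0]]
force: [-0.4, 0.4, -0.7]
opening: 0.0277
```

```bash
python3 - <<'E'
from st import *
print(np.degrees(np.arctan2(*R.as_matrix()[[1,0],0])))
see('wrist','w8')
E
```

```text
23.55 [-0.815  0.573  0.428  1.857 -0.322  0.781 -1.415] [0.5623 0.2347 0.0867] [-0.4  0.4 -0.7] clear 0.131 op 0.0277
[[0.363, -0.932, 0.001], [-0.932, -0.363, -0.002], [0.002, 0.0, -1.0]]
-68.71340102127911
wrist yellow [313. 243.] top z=.003+th: x 0.5579 y 0.2333 len 159.6 wid 48.1 ang 20.8
wrist blue [187. 440.] top z=.003+th: x 0.3991 y 0.2663 len 38.6 wid 10.3 ang -19.9
wrist blue [187. 335.] top z=.003+th: x 0.4775 y 0.2916 len 33.4 wid 15.5 ang -68.8
wrist blue [115.  51.] top z=.003+th: x 0.6279 y 0.3712 len 44.3 wid 15.0 ang 39.2
wrist red [310. 390.] top z=.003+th: x 0.4717 y 0.2010 len 38.8 wid 30.7 ang 28.6
wrist red [560. 387.] top z=.003+th: x 0.5364 y 0.0382 len 155.1 wid 23.4 ang 77.0
```

View pics/w8.png

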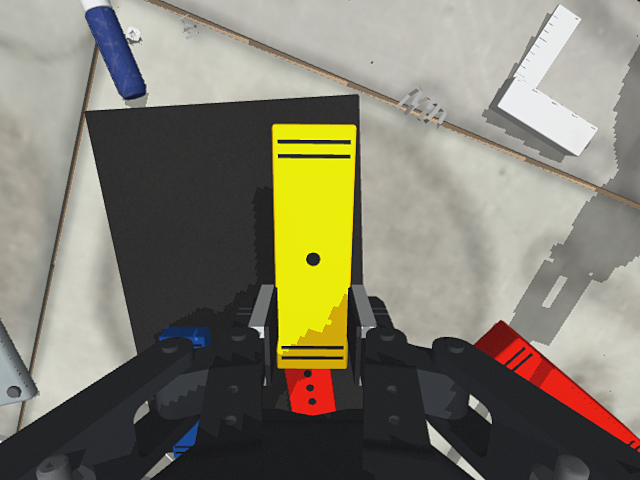

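```bash
python3 - <<'E'
from st import *
plan([.3503,.3974,.11],-55.2,g=1)
E
```

```text
23.6 [-0.815  0.575  0.427  1.858 -0.323  0.781 -1.415] [0.5614 0.2345 0.0855] [1.  1.1 0.3] clear 0.131 op 0.0283
[[0.363, -0.932, -0.002], [-0.932, -0.363, -0.003], [0.002, 0.003, -1.0]]
pred [-1.27  0.42  0.38  2.03 -0.22  0.73 -1.72] min 0.142 lim 0.41 [[0.12, 0.18, 0.79], [0.35, 0.4, 0.44], [0.35, 0.4, 0.11]]
-0.0381 0.0229 -0.0041 0 -0 -2.3 1; -0.0761 0.0458 -0.0082 0.1 -0 -4.5 1; -0.1142 0.0688 -0.0123 0.1 -0.1 -6.8 1; -0.1523 0.0917 -0.0165 0.1 -0.1 -9 1; -0.1903 0.1146 -0.0206 0.1 -0.1 -11.3 1; -0.2284 0.1375 -0.0247 0.2 -0.1 -13.5 1
```

>>> send_rows --steps "-0.03 0.018 -0.01 0 0 -2 1; -0.07 0.042 -0.02 0 0 -4.2 1; -0.11 0.066 -0.024 0 0 -6.5 1; -0.15 0.09 -0.024 0 0 -9 1; -0.19 0.114 -0.024 0 0 -11.5 1; -0.215 0.13 -0.024 0 0 -13 1; -0.2284 0.1375 -0.0247 0 0 -13.5 1; -0.2284 0.1375 -0.0247 0 0 -13.5 1; -0.2284 0.1375 -0.0247 0 0 -13.5 1"

```text
time_s: 24.5
tcp_pos: [0.3519, 0.396, 0.1093]
eef_rot: [[0.569, -0.822, -0.001], [-0.822, -0.569, -0.005], [0.003, 0.004, -1.0]]
force: [0.3, -1.4, -0.0]
opening: 0.0278
```

```bash
python3 - <<'E'
from st import *
print(np.degrees(np.arctan2(*R.as_matrix()[[1,0],0])))
see('wrist','w9')
E
```

```text
24.5 [-1.266  0.419  0.379  2.027 -0.222  0.739 -1.717] [0.3519 0.396  0.1093] [ 0.3 -1.4 -0. ] clear 0.239 op 0.0278
[[0.569, -0.822, -0.001], [-0.822, -0.569, -0.005], [0.003, 0.004, -1.0]]
-55.33372131279499
wrist yellow [313. 243.] top z=.003+th: x 0.3413 y 0.3884 len 176.1 wid 52.8 ang 34.3
wrist blue [525. 238.] top z=.003+th: x 0.4300 y 0.2795 len 100.1 wid 37.2 ang 21.0
wrist blue [ 49. 199.] top z=.003+th: x 0.2734 y 0.5334 len 138.5 wid 91.1 ang 21.2
wrist red [626. 258.] top z=.003+th: x 0.4566 y 0.2227 len 103.3 wid 30.4 ang 48.7
```

View pics/w9.png

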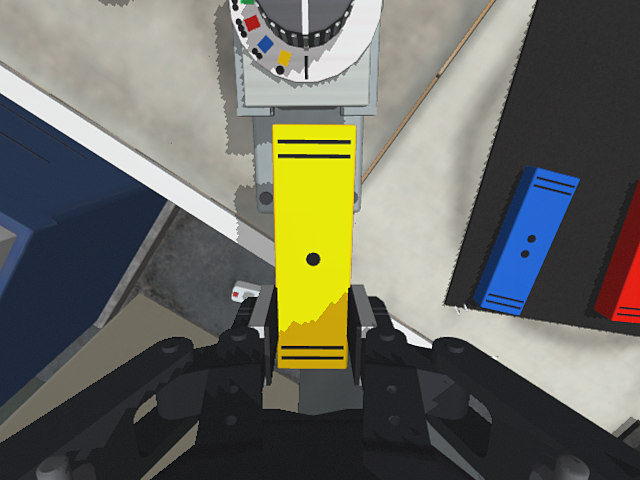

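```bash
python3 - <<'E'
im=__import__('cv2');a=im.imread('pics/w9.png')[0:230,210:400]
im.imwrite('pics/w9c.png',im.resize(a[80:230],None,fx=4,fy=4,interpolation=im.INTER_CUBIC))
E
```

```text
(no output)
```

View pics/w9c.png

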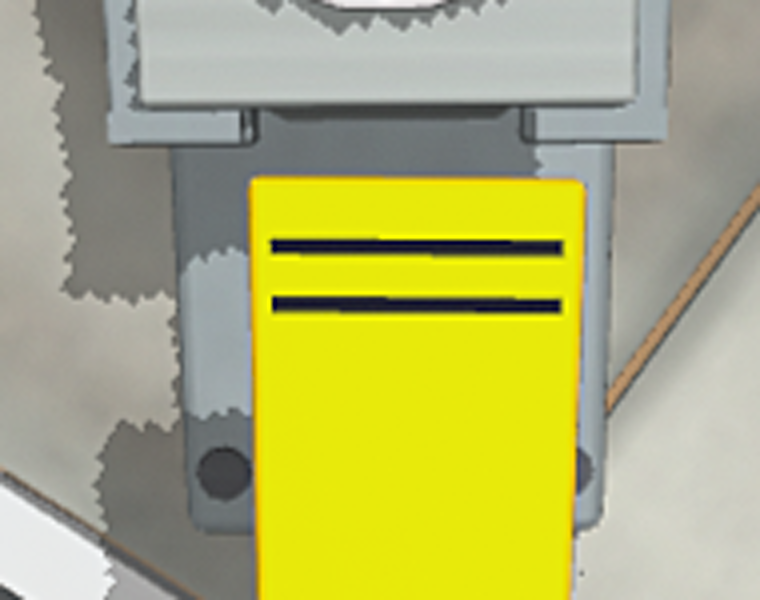

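```bash
python3 - <<'E'
from st import *
cal=ctrl.get_calibration('wrist')
t=lambda c,r,z:onz(cal,209.6+c/4,79.6+r/4,z)
an=lambda d:np.degrees(np.arctan2(d[1],d[0])).round(2)
bl0,bl1=t(175,150,.01),t(192,515,.01);br0,br1=t(613,150,.01),t(603,515,.01)
print('base edges',an(bl0-bl1),an(br0-br1))
fl,fr=t(192,533,.010),t(600,533,.010); print('front',an(fl-fr)-90,np.linalg.norm(fl-fr))
m0=(bl0+br0)/2;m1=(bl1+br1)/2;print('axis',an(m0-m1),'width',np.linalg.norm((br1-bl1)))
sl,sr=t(109,142,.046),t(667,137,.046);print('shoulder',an(sl-sr)-90,np.linalg.norm(sl-sr),(sl+sr)/2)
tl,tr=t(145,103,.064),t(632,102,.064);print('top',an(tl-tr)-90,np.linalg.norm(tl-tr),(tl+tr)/2)
c=onz(cal,*(305.5,50),.064)
a=np.radians(34.8);u=np.array([np.cos(a),np.sin(a)]);v=np.array([-u[1],u[0]])
for n,m,xx in(('front',(fl+fr)/2,-75),('sh',(sl+sr)/2,-14)): print(n,'origin',m[:2]-xx/1000*u)
# lateral relative to assumed O
O=np.array([.4266,.4505])
for n,p in (('m0',m0),('m1',m1),('sh',(sl+sr)/2),('top',(tl+tr)/2)): print(n,'lat',((p[:2]-O)@v*1000).round(2),'x',((p[:2]-O)@u*1000).round(1))
pz=x[2]-.0024+.010
pl,pr=t(250,178,pz),t(585,183,pz);print('packer end',an(pl-pr)-90,((pl+pr)[:2]/2-O)@u*1000,((pl+pr)[:2]/2-O)@v*1000,np.linalg.norm(pl-pr))
print('tcp',(x[:2]-O)@u*1000,(x[:2]-O)@v*1000)
E
```

```text
24.55 [-1.266  0.419  0.379  2.027 -0.222  0.739 -1.717] [0.3524 0.3957 0.1094] [-0.4 -0.5 -0.8] clear 0.238 op 0.0278
[[0.568, -0.823, -0.001], [-0.823, -0.568, -0.005], [0.003, 0.003, -1.0]]
base edges 34.81 35.16
front 34.55 0.06842196690151281
axis 34.98 width 0.06868367572519345
shoulder 35.08 0.07398517773169658 [0.41591972 0.44336906 0.046     ]
top 34.709999999999994 0.05854124642467603 [0.41905759 0.44517241 0.064     ]
front origin [0.42730968 0.45075513]
sh origin [0.42741581 0.45135905]
m0 lat -0.28 x -13.2
m1 lat -0.47 x -71.2
sh lat 0.24 x -12.8
top lat -0.07 x -9.2
packer end 33.769999999999996 -18.694665063325164 -3.146671295141306 0.02936579183808359
tcp -92.22556951976973 -2.6413200110337374
```

>>> send_rows --steps "-0.003 0.006 0.02 0 0 -0.6 1; -0.003 0.006 0.06 0 0 -0.6 1; -0.003 0.006 0.085 0 0 -0.6 1; -0.003 0.006 0.0945 0 0 -0.6 1; -0.003 0.006 0.0945 0 0 -0.6 1; -0.003 0.006 0.0945 0 0 -0.6 1; -0.003 0.006 0.0945 0 0 -0.6 1"

```text
time_s: 25.25
tcp_pos: [0.3448, 0.3966, 0.0163]
eef_rot: [[0.578, -0.816, -0.0], [-0.816, -0.578, -0.002], [0.001, 0.001, -1.0]]
force: [-0.6, 0.9, -1.1]
opening: 0.0282
```

```bash
cat >> st.py <<'E'
O=np.array([.4270,.4506]);A_=34.9;uu=np.array([np.cos(np.radians(A_)),np.sin(np.radians(A_))]);vv=np.array([-uu[1],uu[0]])
def sf(p): return ((np.array(p)[:2]-O)@uu*1000).round(1),((np.array(p)[:2]-O)@vv*1000).round(1)
print('stand frame tcp',sf(x),'z',x[2].round(4),'yaw',np.degrees(np.arctan2(*R.as_matrix()[[1,0],0])).round(2))
E
python3 - <<'E'
from st import *
see('wrist','w10')
E
```

```text
25.25 [-1.207  0.567  0.295  2.076 -0.308  0.54  -1.644] [0.3448 0.3966 0.0163] [-0.6  0.9 -1.1] clear 0.241 op 0.0282
[[0.578, -0.816, -0.0], [-0.816, -0.578, -0.002], [0.001, 0.001, -1.0]]
stand frame tcp (np.float64(-98.3), np.float64(2.7)) z 0.0163 yaw -54.66
wrist yellow [313. 244.] top z=.003+th: x 0.3612 y 0.4084 len 107.6 wid 32.3 ang 35.0
wrist blue [617. 324.] top z=.003+th: x 0.4071 y 0.2887 len 88.4 wid 33.7 ang 49.3
wrist blue [ 23. 201.] top z=.003+th: x 0.3172 y 0.5115 len 25.0 wid 24.8 ang 22.0
```

View pics/w10.png

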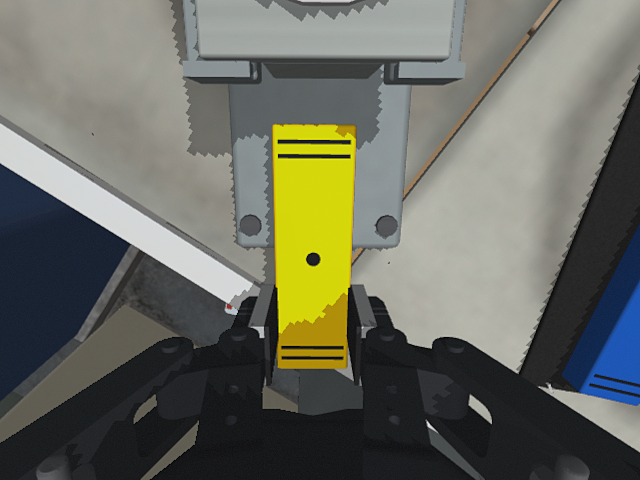

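>>> send_rows --steps "0.001 0 0.001 0 0 0 1; 0.002 0 0.002 0 0 0 1; 0.002 0 0.002 0 0 0 1; 0.002 0 0.002 0 0 0 1"

```text
time_s: 25.7
tcp_pos: [0.3449, 0.3943, 0.013]
eef_rot: [[0.579, -0.815, -0.002], [-0.815, -0.579, -0.004], [0.002, 0.004, -1.0]]
force: [-0.5, 0.2, 0.0]
opening: 0.0279
```

>>> send_rows --steps "0 0 0.0007 0 0 0 1; 0 0 0.0015 0 0 0 1; 0 0 0.0015 0 0 0 1; 0 0 0.0015 0 0 0 1"

```text
time_s: 26.1
tcp_pos: [0.3448, 0.3944, 0.012]
eef_rot: [[0.579, -0.815, -0.002], [-0.815, -0.579, -0.003], [0.002, 0.004, -1.0]]
force: [-1.6, -0.7, 8.1]
opening: 0.0277
```

```bash
python3 - <<'E'
from st import *
E
```

```text
26.1 [-1.201  0.574  0.29   2.079 -0.311  0.533 -1.638] [0.3448 0.3944 0.012 ] [-1.6 -0.7  8.1] clear 0.240 op 0.0277
[[0.579, -0.815, -0.002], [-0.815, -0.579, -0.003], [0.002, 0.004, -1.0]]
stand frame tcp (np.float64(-99.6), np.float64(0.9)) z 0.012 yaw -54.62
```

>>> send_rows --steps "0 0 -0.0006 0 0 0.3 1; 0 -0.01 -0.0006 0 0 0.3 1; 0 -0.02 -0.0006 0 0 0.3 1; 0 -0.03 -0.0006 0 0 0.3 1; 0 -0.04 -0.0006 0 0 0.3 1; 0 -0.047 -0.0006 0 0 0.3 1; 0 -0.051 -0.0006 0 0 0.3 1; 0 -0.053 -0.0006 0 0 0.3 1; 0 -0.053 -0.0006 0 0 0.3 1"

```text
time_s: 27.0
tcp_pos: [0.3877, 0.4248, 0.0124]
eef_rot: [[0.575, -0.818, -0.004], [-0.818, -0.575, -0.005], [0.002, 0.006, -1.0]]
force: [-4.2, -3.9, 10.9]
opening: 0.0279
```

```bash
python3 - <<'E'
from st import *
see('wrist','w11')
E
```

```text
27.0 [-1.165  0.631  0.297  1.956 -0.309  0.604 -1.623] [0.3877 0.4248 0.0124] [-4.2 -3.9 10.9] clear 0.234 op 0.0279
[[0.575, -0.818, -0.004], [-0.818, -0.575, -0.005], [0.002, 0.006, -1.0]]
stand frame tcp (np.float64(-47.0), np.float64(1.4)) z 0.0124 yaw -54.92
wrist yellow [312. 316.] top z=.003+th: x 0.3820 y 0.4214 len 48.6 wid 31.6 ang 34.7
wrist yellow [273. 199.] top z=.003+th: x 0.4165 y 0.4642 len 8.1 wid 6.4 ang -77.4
wrist yellow [319.  66.] top z=.003+th: x 0.4651 y 0.4766 len 28.2 wid 28.2 ang -70.0
wrist blue [621. 376.] top z=.003+th: x 0.4321 y 0.2974 len 84.3 wid 28.6 ang 49.2
wrist blue [234. 174.] top z=.003+th: x 0.4167 y 0.4812 len 7.6 wid 4.9 ang 78.3
```

View pics/w11.png

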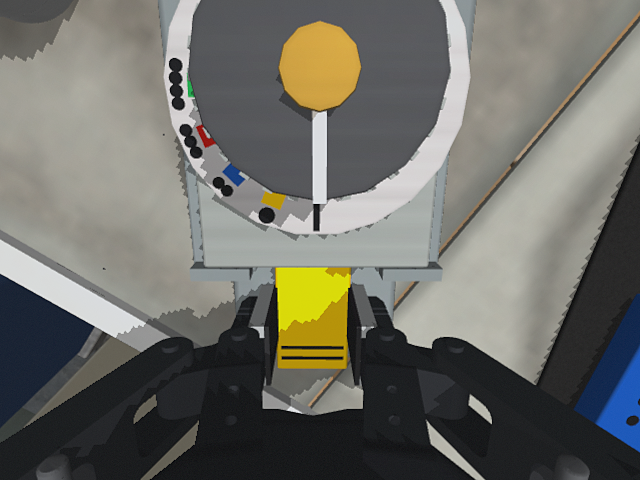

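>>> send_rows --steps "0 0 -0.0006 0 0 0 1; 0 -0.001 -0.0006 0 0 0 1; 0 -0.002 -0.0006 0 0 0 1; 0 -0.003 -0.0006 0 0 0 1; 0 -0.003 -0.0006 0 0 0 1"

```text
time_s: 27.55
tcp_pos: [0.3901, 0.4265, 0.0124]
eef_rot: [[0.575, -0.818, -0.003], [-0.818, -0.575, -0.005], [0.002, 0.005, -1.0]]
force: [-2.3, -1.6, 4.9]
opening: 0.0278
```

>>> send_rows --steps "0 -0.001 0 0 0 0 1; 0 -0.002 0 0 0 0 1; 0 -0.003 0 0 0 0 1; 0 -0.003 0 0 0 0 1"

```text
time_s: 27.95
tcp_pos: [0.3902, 0.4265, 0.0124]
eef_rot: [[0.575, -0.818, -0.008], [-0.818, -0.575, -0.008], [0.002, 0.011, -1.0]]
force: [-9.5, -6.8, 15.5]
opening: 0.0281
```

```bash
python3 - <<'E'
from st import *
E
```

```text
27.95 [-1.161  0.636  0.297  1.945 -0.309  0.615 -1.622] [0.3902 0.4265 0.0124] [-9.5 -6.8 15.5] clear 0.234 op 0.0281
[[0.575, -0.818, -0.008], [-0.818, -0.575, -0.008], [0.002, 0.011, -1.0]]
stand frame tcp (np.float64(-44.0), np.float64(1.3)) z 0.0124 yaw -54.9
```

>>> send_rows --steps "0 0.004 -0.0006 0 0 0 1; 0 0.02 -0.0006 0 0 0 1; 0 0.04 -0.0006 0 0 0 1; 0 0.06 -0.0006 0 0 0 1; 0 0.07 -0.0006 0 0 0 1; 0 0.07 -0.0006 0 0 0 1; 0 0.072 -0.03 0 0 0 1; 0 0.072 -0.07 0 0 0 1; 0 0.072 -0.1 0 0 0 1; 0 0.072 -0.1 0 0 0 1; 0 0.072 -0.1 0 0 0 1"

```text
time_s: 29.05
tcp_pos: [0.3353, 0.3886, 0.1134]
eef_rot: [[0.575, -0.818, -0.0], [-0.818, -0.575, -0.001], [0.001, 0.001, -1.0]]
force: [0.0, 0.2, -1.0]
opening: 0.0274
```

```bash
python3 - <<'E'
from st import *
plan([.5622,.2350,.12],-68.7,g=1)
see('wrist','w12')
E
```

```text
29.05 [-1.298  0.387  0.391  2.065 -0.217  0.729 -1.73 ] [0.3353 0.3886 0.1134] [ 0.   0.2 -1. ] clear 0.239 op 0.0274
[[0.575, -0.818, -0.0], [-0.818, -0.575, -0.001], [0.001, 0.001, -1.0]]
stand frame tcp (np.float64(-110.7), np.float64(1.6)) z 0.1134 yaw -54.92
pred [-0.85  0.53  0.47  1.84 -0.31  0.84 -1.42] min 0.129 lim 0.39 [[0.22, 0.16, 0.76], [0.56, 0.24, 0.45], [0.56, 0.24, 0.12]]
0.0366 -0.0139 -0.0009 0 -0 2 1; 0.0732 -0.0278 -0.0018 0 -0 3.9 1; 0.1098 -0.0417 -0.0027 0 -0 5.9 1; 0.1463 -0.0557 -0.0037 0 -0 7.9 1; 0.1829 -0.0696 -0.0046 0 -0 9.8 1; 0.2195 -0.0835 -0.0055 0 -0.1 11.8 1; 0.2561 -0.0974 -0.0064 0 -0.1 13.8 1
wrist yellow [313. 244.] top z=.003+th: x 0.3237 y 0.3805 len 179.0 wid 54.0 ang 34.6
wrist blue [ 14. 344.] top z=.003+th: x 0.1431 y 0.5230 len 36.2 wid 18.9 ang -5.0
wrist blue [531. 214.] top z=.003+th: x 0.4300 y 0.2794 len 100.1 wid 37.0 ang 21.0
wrist blue [ 55. 238.] top z=.003+th: x 0.2341 y 0.5450 len 173.6 wid 119.1 ang -0.1
wrist red [628. 242.] top z=.003+th: x 0.4515 y 0.2207 len 89.9 wid 26.9 ang 49.0
```

View pics/w12.png

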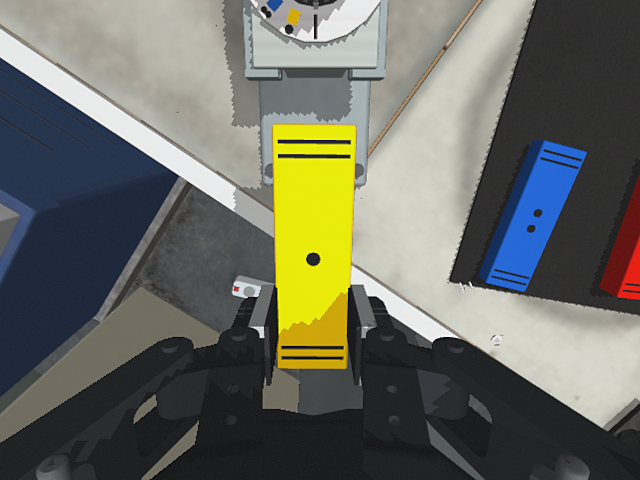

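>>> send_rows --steps "0.036 -0.014 0 0 0 2 1; 0.073 -0.028 -0.002 0 0 4 1; 0.11 -0.042 -0.003 0 0 6 1; 0.146 -0.056 -0.004 0 0 8 1; 0.183 -0.07 -0.005 0 0 10 1; 0.22 -0.084 -0.006 0 0 12 1; 0.248 -0.094 -0.006 0 0 13.5 1; 0.256 -0.0974 -0.006 0 0 13.8 1; 0.256 -0.0974 -0.006 0 0 13.8 1; 0.256 -0.0974 -0.006 0 0 13.8 1"

```text
time_s: 30.1
tcp_pos: [0.5597, 0.2349, 0.1177]
eef_rot: [[0.364, -0.931, -0.004], [-0.931, -0.364, -0.004], [0.002, 0.005, -1.0]]
force: [0.2, 0.8, -1.0]
opening: 0.0277
```

```bash
python3 - <<'E'
from st import *
plan([.5622,.2345,.008],-68.7,5,g=1)
see('wrist','w13');see('top')
E
```

```text
30.1 [-0.848  0.534  0.468  1.843 -0.31   0.843 -1.423] [0.5597 0.2349 0.1177] [ 0.2  0.8 -1. ] clear 0.129 op 0.0277
[[0.364, -0.931, -0.004], [-0.931, -0.364, -0.004], [0.002, 0.005, -1.0]]
stand frame tcp (np.float64(-14.6), np.float64(-252.9)) z 0.1177 yaw -68.63
pred [-0.78  0.69  0.38  1.88 -0.4   0.64 -1.35] min 0.132 lim 0.47 [[0.28, 0.19, 0.71], [0.56, 0.23, 0.33], [0.56, 0.23, 0.01]]
0.0002 -0.0006 0.0219 0.1 -0 0 1; 0.0004 -0.0011 0.0439 0.1 -0.1 0 1; 0.0006 -0.0017 0.0658 0.2 -0.1 0 1; 0.0008 -0.0023 0.0877 0.3 -0.1 0.1 1; 0.001 -0.0028 0.1097 0.3 -0.1 0.1 1
wrist yellow [313. 243.] top z=.003+th: x 0.5444 y 0.2291 len 182.6 wid 55.0 ang 20.9
wrist blue [200. 323.] top z=.003+th: x 0.4662 y 0.2878 len 38.2 wid 33.5 ang 21.3
wrist blue [142.  56.] top z=.003+th: x 0.6277 y 0.3716 len 44.2 wid 14.7 ang 39.3
wrist red [316. 389.] top z=.003+th: x 0.4485 y 0.1886 len 40.0 wid 30.5 ang 28.8
wrist red [530. 364.] top z=.003+th: x 0.5225 y 0.0400 len 154.2 wid 38.3 ang 72.2
top blue [127. 453.] top z=.003+th: x 0.1689 y 0.6165 len 88.3 wid 62.2 ang 88.4
top blue [306. 308.] top z=.003+th: x 0.4311 y 0.2736 len 100.2 wid 30.5 ang 21.0
top blue [212.  44.] top z=.003+th: x 0.9455 y 0.4431 len 56.6 wid 20.3 ang 88.7
top red [434. 258.] top z=.003+th: x 0.5176 y 0.0348 len 137.8 wid 42.4 ang 71.2
top red [ 60. 240.] top z=.003+th: x 0.5698 y 0.7273 len 30.3 wid 25.5 ang 74.6
```

View pics/w13.png

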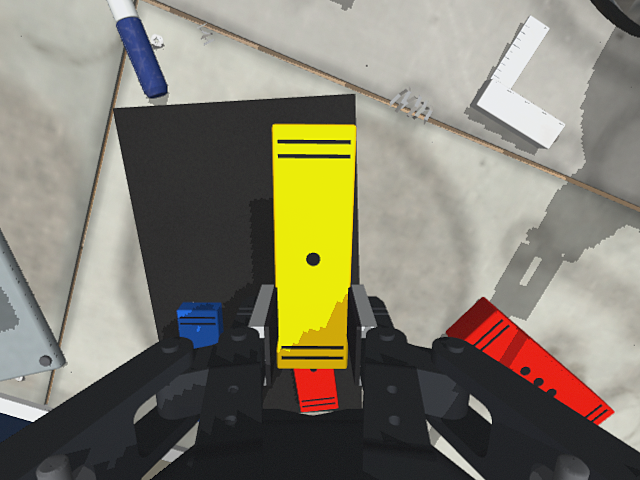

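>>> send_rows --steps "0 -0.002 0.035 0 0 0 1; 0 -0.003 0.075 0 0 0 1; 0 -0.003 0.1 0 0 0 1; 0 -0.003 0.1105 0 0 0 1; 0 -0.003 0.1115 0 0 0 1; 0 -0.003 0.1115 0 0 0 1; 0 -0.003 0.1115 0 0 0 1"

```text
time_s: 30.9
tcp_pos: [0.5642, 0.2353, 0.0084]
eef_rot: [[0.363, -0.932, -0.0], [-0.932, -0.363, -0.003], [0.002, 0.001, -1.0]]
force: [0.3, -0.4, -0.5]
opening: 0.0278
```

>>> send_rows --steps "0 0 0 0 0 0 0; 0 0 0 0 0 0 -0.3; 0 0 0 0 0 0 -0.3; 0 0 0 0 0 0 -0.3; 0 0 -0.03 0 0 0 -0.3; 0 0 -0.07 0 0 0 -0.3; 0 0 -0.12 0 0 0 -0.3; 0 0 -0.12 0 0 0 -0.3; 0 0 -0.12 0 0 0 -0.3"

```text
time_s: 31.8
tcp_pos: [0.5647, 0.2355, 0.1287]
eef_rot: [[0.363, -0.932, 0.001], [-0.932, -0.363, -0.002], [0.002, 0.0, -1.0]]
force: [0.1, 0.1, -1.2]
opening: 0.0557
```

```bash
python3 - <<'E'
from st import *
see('wrist','w14');see('top','t14')
# blue grip
c=np.array([.4311,.2736]);u=np.array([np.cos(np.radians(21.1)),np.sin(np.radians(21.1))]);g=c-.022*u;print(g)
plan([*g,.13],-68.9,g=-.3)
E
```

```text
31.8 [-0.853  0.526  0.481  1.828 -0.308  0.863 -1.424] [0.5647 0.2355 0.1287] [ 0.1  0.1 -1.2] clear 0.128 op 0.0557
[[0.363, -0.932, 0.001], [-0.932, -0.363, -0.002], [0.002, 0.0, -1.0]]
stand frame tcp (np.float64(-10.1), np.float64(-255.2)) z 0.1287 yaw -68.72
wrist yellow [312. 196.] top z=.003+th: x 0.5864 y 0.2443 len 100.3 wid 30.4 ang 20.2
wrist blue [  6. 416.] top z=.003+th: x 0.3217 y 0.4142 len 21.1 wid 14.6 ang 8.0
wrist blue [191. 315.] top z=.003+th: x 0.4708 y 0.3007 len 33.6 wid 13.6 ang -15.2
wrist blue [149.  69.] top z=.003+th: x 0.6278 y 0.3717 len 44.2 wid 14.7 ang 39.3
wrist red [518. 353.] top z=.003+th: x 0.5213 y 0.0403 len 153.3 wid 39.2 ang 71.3
wrist red [309. 346.] top z=.003+th: x 0.4779 y 0.2046 len 107.0 wid 30.7 ang 28.8
top blue [127. 453.] top z=.003+th: x 0.1689 y 0.6165 len 88.2 wid 62.2 ang 88.4
top blue [306. 309.] top z=.003+th: x 0.4311 y 0.2736 len 100.1 wid 30.5 ang 21.1
top blue [212.  44.] top z=.003+th: x 0.9455 y 0.4431 len 56.6 wid 20.3 ang 88.7
top red [434. 258.] top z=.003+th: x 0.5175 y 0.0347 len 137.6 wid 42.4 ang 71.2
top red [ 61. 240.] top z=.003+th: x 0.5697 y 0.7271 len 29.8 wid 25.6 ang 72.9
[0.41057502 0.26568007]
pred [-1.12  0.33  0.5   2.11 -0.23  0.75 -1.67] min 0.131 lim 0.33 [[0.12, 0.12, 0.8], [0.41, 0.27, 0.46], [0.41, 0.27, 0.13]]
-0.021 0.0332 -0.0004 0 -0 0 -0.3; -0.042 0.0663 -0.0007 0 -0.1 0.1 -0.3; -0.063 0.0995 -0.0011 0 -0.1 0.1 -0.3; -0.084 0.1327 -0.0014 0 -0.1 0.2 -0.3
```

View pics/w14.png

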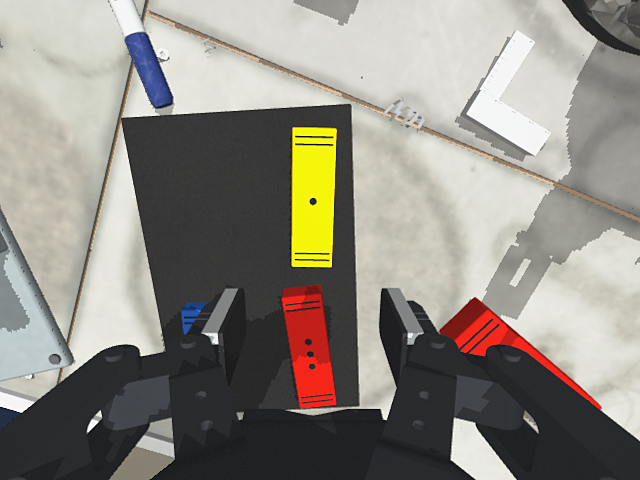

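>>> send_rows --steps "-0.021 0.033 0 0 0 0 -0.3; -0.042 0.066 0 0 0 0 -0.3; -0.063 0.1 0 0 0 0 -0.3; -0.082 0.129 0 0 0 0 -0.3; -0.084 0.133 0 0 0 0 -0.3; -0.084 0.133 0 0 0 0 -0.3; -0.084 0.133 0 0 0 0 -0.3"

```text
time_s: 32.6
tcp_pos: [0.4104, 0.2647, 0.1272]
eef_rot: [[0.362, -0.932, -0.001], [-0.932, -0.362, -0.004], [0.004, 0.003, -1.0]]
force: [0.5, -0.1, 0.5]
opening: 0.0553
```

```bash
python3 - <<'E'
from st import *
img,cal=see('wrist','w15')
E
```

```text
32.6 [-1.118  0.34   0.502  2.114 -0.235  0.744 -1.665] [0.4104 0.2647 0.1272] [ 0.5 -0.1  0.5] clear 0.157 op 0.0553
[[0.362, -0.932, -0.001], [-0.932, -0.362, -0.004], [0.004, 0.003, -1.0]]
stand frame tcp (np.float64(-120.0), np.float64(-143.0)) z 0.1272 yaw -68.76
wrist yellow [442.  36.] top z=.003+th: x 0.5578 y 0.2348 len 42.5 wid 32.1 ang 20.1
wrist blue [ 42. 326.] top z=.003+th: x 0.2471 y 0.4168 len 168.5 wid 86.3 ang 7.9
wrist blue [308. 197.] top z=.003+th: x 0.4313 y 0.2762 len 99.1 wid 30.4 ang 21.0
wrist red [621. 173.] top z=.003+th: x 0.5278 y 0.0786 len 73.5 wid 45.7 ang 71.4
wrist red [430. 176.] top z=.003+th: x 0.4740 y 0.2048 len 100.0 wid 33.7 ang 28.8
```

View pics/w15.png

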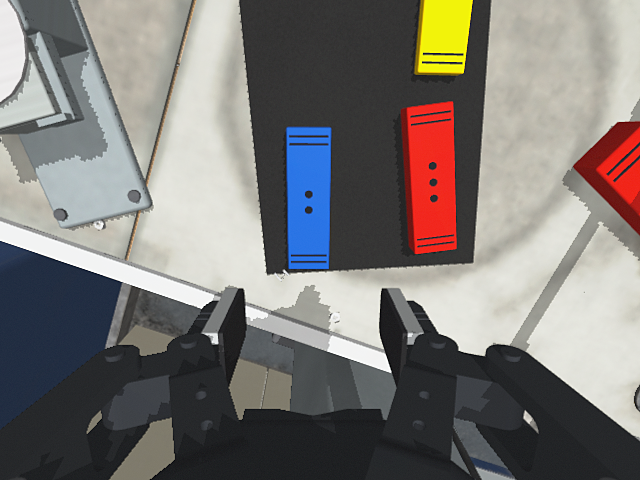

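>>> send_rows --steps "-0.003 -0.002 0.035 0 0 0 -0.3; -0.003 -0.002 0.075 0 0 0 -0.3; -0.003 -0.002 0.105 0 0 0 -0.3; -0.003 -0.002 0.116 0 0 0 -0.3; -0.003 -0.002 0.12 0 0 0 -0.3; -0.003 -0.002 0.12 0 0 0 -0.3; -0.003 -0.002 0.12 0 0 0 0.2; -0.003 -0.002 0.12 0 0 0 1; -0.003 -0.002 0.12 0 0 0 1; -0.003 -0.002 0.12 0 0 0 1; -0.003 -0.002 0.12 0 0 0 1; -0.003 -0.002 0.12 0 0 0 1"

```text
time_s: 33.85
tcp_pos: [0.4111, 0.2688, 0.0091]
eef_rot: [[0.363, -0.932, 0.0], [-0.932, -0.363, -0.002], [0.002, 0.0, -1.0]]
force: [-0.3, -0.7, 5.9]
opening: 0.028
```

>>> send_rows --steps "0 0 -0.005 0 0 0 1; 0 0 -0.03 0 0 0 1; 0 0 -0.07 0 0 0 1; 0 0 -0.1 0 0 0 1; 0 0 -0.1 0 0 0 1; 0 0 -0.1 0 0 0 1"

```text
time_s: 34.45
tcp_pos: [0.4103, 0.2691, 0.1085]
eef_rot: [[0.364, -0.932, -0.001], [-0.932, -0.364, -0.002], [0.001, 0.001, -1.0]]
force: [-1.2, -0.2, -1.7]
opening: 0.0282
```

```bash
python3 - <<'E'
from st import *
t=O-.103*uu; print(t)
plan([*t,.115],-55.1,g=1)
img,cal=see('wrist','w16')
E
```

```text
34.45 [-1.115  0.377  0.497  2.123 -0.273  0.703 -1.636] [0.4103 0.2691 0.1085] [-1.2 -0.2 -1.7] clear 0.164 op 0.0282
[[0.364, -0.932, -0.001], [-0.932, -0.364, -0.002], [0.001, 0.001, -1.0]]
stand frame tcp (np.float64(-117.5), np.float64(-139.3)) z 0.1085 yaw -68.68
[0.34252436 0.39166898]
pred [-1.31  0.4   0.41  2.05 -0.23  0.74 -1.71] min 0.175 lim 0.32 [[0.11, 0.17, 0.79], [0.34, 0.39, 0.44], [0.34, 0.39, 0.11]]
-0.0347 0.0047 -0.0017 0 -0 -3.4 1; -0.0694 0.0093 -0.0033 0 -0 -6.8 1; -0.1041 0.014 -0.005 0.1 -0 -10.2 1; -0.1388 0.0186 -0.0067 0.1 -0.1 -13.6 1
wrist yellow [460.  36.] top z=.003+th: x 0.5560 y 0.2344 len 38.9 wid 32.5 ang 20.3
wrist blue [ 41. 340.] top z=.003+th: x 0.2523 y 0.4113 len 159.2 wid 78.9 ang 8.0
wrist blue [313. 249.] top z=.003+th: x 0.3962 y 0.2639 len 173.3 wid 52.1 ang 20.8
wrist red [629. 173.] top z=.003+th: x 0.5187 y 0.1069 len 51.3 wid 24.1 ang 35.2
wrist red [446. 183.] top z=.003+th: x 0.4739 y 0.2050 len 100.0 wid 34.3 ang 28.8
```

View pics/w16.png

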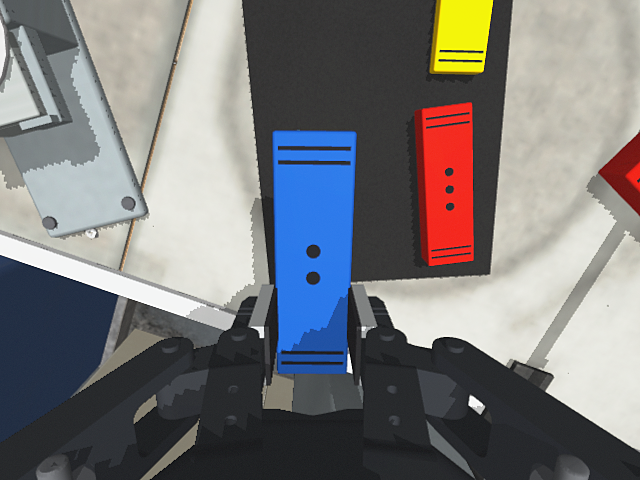

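>>> send_rows --steps "-0.035 0.005 -0.002 0 0 -3.4 1; -0.07 0.01 -0.004 0 0 -6.8 1; -0.105 0.014 -0.005 0 0 -10.2 1; -0.132 0.018 -0.006 0 0 -12.8 1; -0.139 0.0186 -0.0067 0 0 -13.6 1; -0.139 0.0186 -0.0067 0 0 -13.6 1; -0.139 0.0186 -0.0067 0 0 -13.6 1"

```text
time_s: 35.2
tcp_pos: [0.343, 0.3895, 0.1132]
eef_rot: [[0.57, -0.822, -0.002], [-0.822, -0.57, -0.006], [0.003, 0.005, -1.0]]
force: [0.4, 0.2, -0.6]
opening: 0.0281
```

```bash
python3 - <<'E'
from st import *
see('wrist','w17')
s=ctrl.sense();print(sf(s['tcp_pos']),s['tcp_pos'][2])
E
```

```text
35.2 [-1.304  0.402  0.414  2.05  -0.233  0.741 -1.709] [0.343  0.3895 0.1132] [ 0.4  0.2 -0.6] clear 0.241 op 0.0281
[[0.57, -0.822, -0.002], [-0.822, -0.57, -0.006], [0.003, 0.005, -1.0]]
stand frame tcp (np.float64(-103.8), np.float64(-2.0)) z 0.1132 yaw -55.24
wrist blue [313. 249.] top z=.003+th: x 0.3287 y 0.3795 len 176.5 wid 53.0 ang 34.3
wrist blue [ 50. 230.] top z=.003+th: x 0.2296 y 0.5080 len 237.3 wid 107.0 ang 21.3
wrist red [626. 240.] top z=.003+th: x 0.4573 y 0.2231 len 104.8 wid 31.8 ang 48.9
(np.float64(-103.7), np.float64(-2.3)) 0.11340984531662972
```

View pics/w17.png

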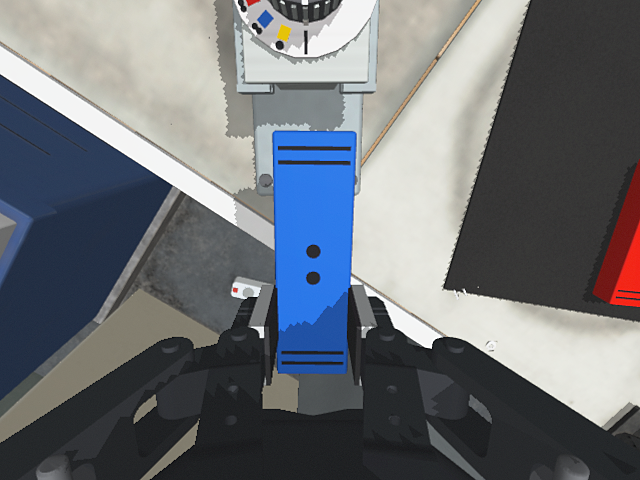

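>>> send_rows --steps "-0.0025 0 0.03 0 0 -0.2 1; -0.0025 0 0.07 0 0 -0.2 1; -0.0025 0 0.09 0 0 -0.2 1; -0.0025 0 0.095 0 0 -0.2 1; -0.0025 0 0.095 0 0 -0.2 1; -0.0025 0 0.095 0 0 -0.2 1; -0.0025 0 0.095 0 0 -0.2 1"

```text
time_s: 35.95
tcp_pos: [0.3417, 0.3936, 0.0202]
eef_rot: [[0.574, -0.819, -0.001], [-0.819, -0.574, -0.002], [0.001, 0.001, -1.0]]
force: [0.1, 0.8, 0.2]
opening: 0.0279
```

>>> send_rows --steps "0 0 0.001 0 0 0 1; 0 0 0.002 0 0 0 1; 0 0 0.002 0 0 0 1; 0 0 0.002 0 0 0 1"

```text
time_s: 36.35
tcp_pos: [0.3408, 0.3931, 0.017]
eef_rot: [[0.575, -0.818, -0.002], [-0.818, -0.575, -0.004], [0.002, 0.004, -1.0]]
force: [0.2, -0.1, -0.7]
opening: 0.0282
```

```bash
python3 - <<'E'
from st import *
see('wrist','w18')
E
```

```text
36.35 [-1.231  0.565  0.322  2.088 -0.334  0.541 -1.625] [0.3408 0.3931 0.017 ] [ 0.2 -0.1 -0.7] clear 0.245 op 0.0282
[[0.575, -0.818, -0.002], [-0.818, -0.575, -0.004], [0.002, 0.004, -1.0]]
stand frame tcp (np.float64(-103.6), np.float64(2.1)) z 0.017 yaw -54.91
wrist blue [ 27. 198.] top z=.003+th: x 0.3170 y 0.5139 len 34.6 wid 25.2 ang -37.7
wrist blue [313. 249.] top z=.003+th: x 0.3561 y 0.4040 len 105.6 wid 31.6 ang 34.4
```

View pics/w18.png

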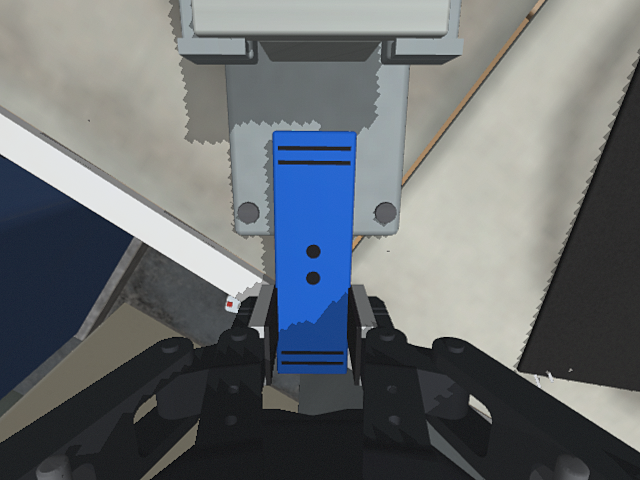

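>>> send_rows --steps "0.0015 0 0.001 0 0 0 1; 0.0015 0 0.0015 0 0 0 1; 0.0015 0 0.0015 0 0 0 1; 0.0015 0 0.0015 0 0 0 1"

```text
time_s: 36.8
tcp_pos: [0.3418, 0.3919, 0.0158]
eef_rot: [[0.575, -0.818, -0.002], [-0.818, -0.575, -0.003], [0.002, 0.003, -1.0]]
force: [-1.7, -0.5, 5.6]
opening: 0.0282
```

>>> send_rows --steps "0 0 0.0005 0 0 0 1; 0 0 0.001 0 0 0 1; 0 0 0.001 0 0 0 1; 0 0 0.001 0 0 0 1"

```text
time_s: 37.2
tcp_pos: [0.3417, 0.3918, 0.0152]
eef_rot: [[0.575, -0.818, -0.002], [-0.818, -0.575, -0.003], [0.001, 0.004, -1.0]]
force: [-3.6, -2.6, 11.2]
opening: 0.0279
```

>>> send_rows --steps "0 0 -0.0012 0 0 0 1; 0 -0.007 -0.0012 0 0 0 1; 0 -0.014 -0.0012 0 0 0 1; 0 -0.019 -0.0012 0 0 0 1; 0 -0.022 -0.0012 0 0 0 1; 0 -0.025 -0.0012 0 0 0 1; 0 -0.027 -0.0012 0 0 0 1"

```text
time_s: 37.9
tcp_pos: [0.3626, 0.4064, 0.016]
eef_rot: [[0.575, -0.818, -0.005], [-0.818, -0.575, -0.006], [0.002, 0.008, -1.0]]
force: [-6.7, -5.3, 18.1]
opening: 0.0285
```

```bash
python3 - <<'E'
from st import *
E
```

```text
37.9 [-1.206  0.595  0.322  2.028 -0.334  0.576 -1.61 ] [0.3626 0.4064 0.016 ] [-6.7 -5.3 18.1] clear 0.242 op 0.0285
[[0.575, -0.818, -0.005], [-0.818, -0.575, -0.006], [0.002, 0.008, -1.0]]
stand frame tcp (np.float64(-78.1), np.float64(0.6)) z 0.016 yaw -54.92
```

>>> send_rows --steps "0 0 -0.0008 0 0 0 1; 0 -0.001 -0.001 0 0 0 1; 0 -0.002 -0.001 0 0 0 1; 0 -0.004 -0.001 0 0 0 1; 0 -0.006 -0.001 0 0 0 1; 0 -0.006 -0.001 0 0 0 1"

```text
time_s: 38.5
tcp_pos: [0.3692, 0.411, 0.0164]
eef_rot: [[0.575, -0.818, -0.001], [-0.818, -0.575, -0.004], [0.002, 0.003, -1.0]]
force: [0.2, 0.1, -0.4]
opening: 0.0281
```

```bash
python3 - <<'E'
from st import *
see('wrist','w19')
E
```

```text
38.5 [-1.203  0.602  0.324  2.013 -0.333  0.581 -1.609] [0.3692 0.411  0.0164] [ 0.2  0.1 -0.4] clear 0.241 op 0.0281
[[0.575, -0.818, -0.001], [-0.818, -0.575, -0.004], [0.002, 0.003, -1.0]]
stand frame tcp (np.float64(-70.1), np.float64(0.6)) z 0.0164 yaw -54.92
wrist yellow [270.  91.] top z=.003+th: x 0.4299 y 0.4730 len 9.6 wid 8.0 ang 12.0
wrist blue [ 10. 242.] top z=.003+th: x 0.3225 y 0.5255 len 12.7 wid 11.4 ang 21.7
wrist blue [313. 273.] top z=.003+th: x 0.3775 y 0.4172 len 87.7 wid 31.4 ang 34.4
wrist blue [233.  64.] top z=.003+th: x 0.4297 y 0.4883 len 9.1 wid 7.7 ang -11.3
wrist red [206.  22.] top z=.003+th: x 0.4355 y 0.5015 len 8.8 wid 7.4 ang -33.8
```

View pics/w19.png

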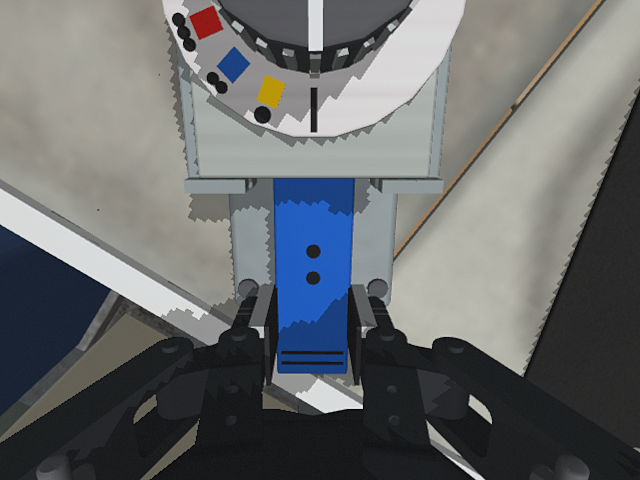

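>>> send_rows --steps "0 -0.006 0 0 0 0 1; 0 -0.012 0 0 0 0 1; 0 -0.018 0 0 0 0 1; 0 -0.022 0 0 0 0 1; 0 -0.024 0 0 0 0 1; 0 -0.026 0 0 0 0 1; 0 -0.026 0 0 0 0 1"

```text
time_s: 39.25
tcp_pos: [0.3902, 0.4258, 0.0164]
eef_rot: [[0.575, -0.818, -0.002], [-0.818, -0.575, -0.004], [0.002, 0.004, -1.0]]
force: [0.5, 0.5, -0.3]
opening: 0.0281
```

>>> send_rows --steps "0 -0.001 0 0 0 0 1; 0 -0.002 0 0 0 0 1; 0 -0.003 0 0 0 0 1; 0 -0.004 0 0 0 0 1; 0 -0.004 0 0 0 0 1"

```text
time_s: 39.75
tcp_pos: [0.3923, 0.4272, 0.0161]
eef_rot: [[0.575, -0.818, -0.004], [-0.818, -0.575, -0.005], [0.002, 0.006, -1.0]]
force: [-3.6, -2.7, 3.2]
opening: 0.0281
```

```bash
python3 - <<'E'
from st import *
E
```

```text
39.75 [-1.181  0.635  0.325  1.945 -0.332  0.621 -1.6  ] [0.3923 0.4272 0.0161] [-3.6 -2.7  3.2] clear 0.238 op 0.0281
[[0.575, -0.818, -0.004], [-0.818, -0.575, -0.005], [0.002, 0.006, -1.0]]
stand frame tcp (np.float64(-41.8), np.float64(0.7)) z 0.0161 yaw -54.91
```

>>> send_rows --steps "0 0.004 0 0 0 0 1; 0 0.02 0 0 0 0 1; 0 0.04 0 0 0 0 1; 0 0.06 0 0 0 0 1; 0 0.072 0 0 0 0 1; 0 0.072 -0.005 0 0 0 1; 0 0.074 -0.03 0 0 0 1; 0 0.074 -0.07 0 0 0 1; 0 0.074 -0.1 0 0 0 1; 0 0.074 -0.1 0 0 0 1; 0 0.074 -0.1 0 0 0 1"

```text
time_s: 40.85
tcp_pos: [0.3339, 0.387, 0.1177]
eef_rot: [[0.575, -0.818, -0.0], [-0.818, -0.575, -0.001], [0.001, 0.001, -1.0]]
force: [-0.1, 0.6, -1.2]
opening: 0.028
```

```bash
python3 - <<'E'
from st import *
plan([.4125,.2690,.115],-68.9,g=1)
see('wrist','w20')
E
```

```text
40.85 [-1.328  0.381  0.427  2.069 -0.23   0.737 -1.716] [0.3339 0.387  0.1177] [-0.1  0.6 -1.2] clear 0.242 op 0.0280
[[0.575, -0.818, -0.0], [-0.818, -0.575, -0.001], [0.001, 0.001, -1.0]]
stand frame tcp (np.float64(-112.7), np.float64(1.1)) z 0.1177 yaw -54.92
pred [-1.13  0.37  0.51  2.12 -0.27  0.72 -1.64] min 0.164 lim 0.32 [[0.13, 0.14, 0.8], [0.41, 0.27, 0.44], [0.41, 0.27, 0.11]]
0.0354 0.0009 0.0007 0 -0 3.5 1; 0.0709 0.0018 0.0014 0 -0 7 1; 0.1063 0.0026 0.0021 0 -0 10.5 1; 0.1417 0.0035 0.0028 0 -0 14 1
wrist blue [313. 249.] top z=.003+th: x 0.3188 y 0.3765 len 179.5 wid 53.9 ang 34.5
wrist blue [ 52. 218.] top z=.003+th: x 0.2257 y 0.5082 len 249.4 wid 113.5 ang 21.8
wrist red [627. 231.] top z=.003+th: x 0.4553 y 0.2222 len 99.2 wid 30.0 ang 49.0
```

View pics/w20.png

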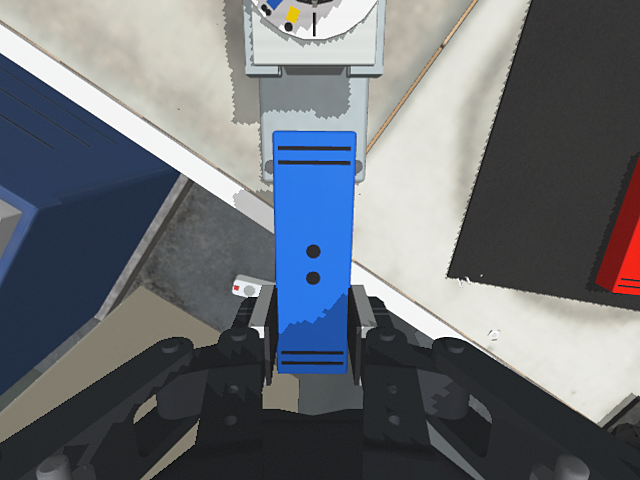

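>>> send_rows --steps "0.036 -0.002 0 0 0 3.5 1; 0.072 -0.005 0.001 0 0 7 1; 0.108 -0.008 0.002 0 0 10.5 1; 0.138 -0.01 0.003 0 0 13.4 1; 0.145 -0.01 0.003 0 0 14 1; 0.145 -0.01 0.003 0 0 14 1; 0.145 -0.01 0.003 0 0 14 1"

```text
time_s: 41.6
tcp_pos: [0.4236, 0.2737, 0.1132]
eef_rot: [[0.361, -0.932, -0.003], [-0.932, -0.361, -0.004], [0.003, 0.004, -1.0]]
force: [0.1, -0.1, -0.2]
opening: 0.028
```

```bash
python3 - <<'E'
from st import *
see('wrist','w21'); see('top')
E
```

```text
41.6 [-1.111  0.393  0.509  2.088 -0.281  0.731 -1.623] [0.4236 0.2737 0.1132] [ 0.1 -0.1 -0.2] clear 0.166 op 0.0280
[[0.361, -0.932, -0.003], [-0.932, -0.361, -0.004], [0.003, 0.004, -1.0]]
stand frame tcp (np.float64(-104.0), np.float64(-143.1)) z 0.1132 yaw -68.82
wrist yellow [455.  45.] top z=.003+th: x 0.5633 y 0.2370 len 53.0 wid 32.5 ang 20.4
wrist blue [ 41. 348.] top z=.003+th: x 0.2559 y 0.4178 len 152.4 wid 80.0 ang 7.7
wrist blue [313. 249.] top z=.003+th: x 0.4075 y 0.2675 len 177.0 wid 53.2 ang 20.7
wrist red [626. 193.] top z=.003+th: x 0.5187 y 0.1018 len 65.7 wid 31.8 ang 35.3
wrist red [440. 202.] top z=.003+th: x 0.4742 y 0.2050 len 100.5 wid 34.0 ang 28.6
top yellow [321. 225.] top z=.003+th: x 0.5857 y 0.2416 len 100.9 wid 31.6 ang 20.1
top blue [127. 453.] top z=.003+th: x 0.1689 y 0.6165 len 88.3 wid 62.2 ang 88.4
top blue [291. 279.] top z=.003+th: x 0.4860 y 0.2989 len 34.8 wid 18.4 ang -67.1
top blue [212.  44.] top z=.003+th: x 0.9455 y 0.4431 len 56.6 wid 20.3 ang 88.7
top red [345. 284.] top z=.003+th: x 0.4746 y 0.2007 len 101.8 wid 32.1 ang 28.7
top red [433. 258.] top z=.003+th: x 0.5176 y 0.0349 len 138.0 wid 42.4 ang 71.2
top red [ 61. 240.] top z=.003+th: x 0.5698 y 0.7274 len 29.2 wid 25.6 ang 72.9
```

View pics/w21.png

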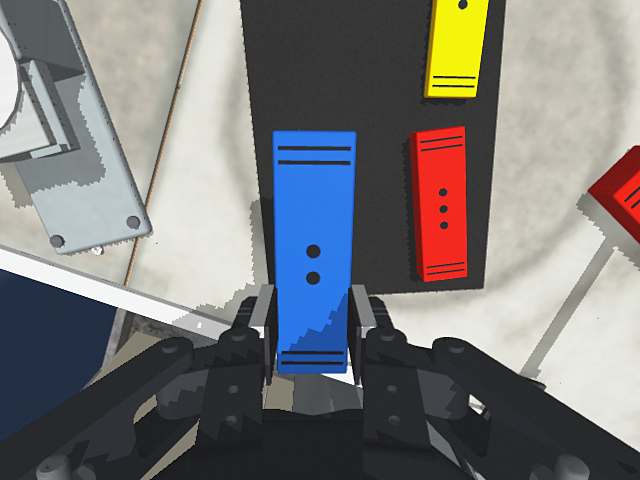

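>>> send_rows --steps "0 -0.002 0.035 0 0 0 1; 0 -0.003 0.075 0 0 0 1; 0 -0.003 0.095 0 0 0 1; 0 -0.003 0.102 0 0 0 1; 0 -0.003 0.1045 0 0 0 1; 0 -0.003 0.1045 0 0 0 1; 0 -0.003 0.1045 0 0 0 1"

```text
time_s: 42.4
tcp_pos: [0.4277, 0.2745, 0.0104]
eef_rot: [[0.36, -0.933, -0.0], [-0.933, -0.36, -0.002], [0.002, 0.001, -1.0]]
force: [1.2, -0.3, -0.4]
opening: 0.028
```

>>> send_rows --steps "0 0 0 0 0 0 0; 0 0 0 0 0 0 -0.3; 0 0 0 0 0 0 -0.3; 0 0 0 0 0 0 -0.3; 0 0 -0.03 0 0 0 -0.3; 0 0 -0.07 0 0 0 -0.3; 0 0 -0.12 0 0 0 -0.3; 0 0 -0.12 0 0 0 -0.3; 0 0 -0.12 0 0 0 -0.3"

```text
time_s: 43.3
tcp_pos: [0.4277, 0.2748, 0.1305]
eef_rot: [[0.36, -0.933, -0.0], [-0.933, -0.36, -0.001], [0.001, 0.001, -1.0]]
force: [-0.5, 0.5, 0.1]
opening: 0.0558
```

```bash
python3 - <<'E'
from st import *
see('wrist','w22')
c=np.array([.4743,.2045]);u=np.array([np.cos(np.radians(28.7)),np.sin(np.radians(28.7))]);g=c-.022*u;print(g)
plan([*g,.13],-61.3,g=-.3)
q=interp(q,np.array([*g,.13]),down(-61.3))[-1][0]
rep('low',interp(q,np.array([*g,.01]),down(-61.3)))
E
```

```text
43.3 [-1.133  0.371  0.54   2.071 -0.271  0.768 -1.629] [0.4277 0.2748 0.1305] [-0.5  0.5  0.1] clear 0.164 op 0.0558
[[0.36, -0.933, -0.0], [-0.933, -0.36, -0.001], [0.001, 0.001, -1.0]]
stand frame tcp (np.float64(-100.1), np.float64(-144.6)) z 0.1305 yaw -68.9
wrist yellow [444.  52.] top z=.003+th: x 0.5679 y 0.2386 len 62.4 wid 32.3 ang 20.2
wrist blue [ 42. 336.] top z=.003+th: x 0.2543 y 0.4276 len 155.6 wid 89.2 ang 7.8
wrist blue [313. 199.] top z=.003+th: x 0.4480 y 0.2823 len 100.1 wid 30.0 ang 20.2
wrist red [619. 201.] top z=.003+th: x 0.5290 y 0.0760 len 79.6 wid 47.3 ang 71.0
wrist red [431. 204.] top z=.003+th: x 0.4744 y 0.2050 len 100.7 wid 33.7 ang 28.8
[0.45500278 0.19393508]
pred [-0.96  0.35  0.53  2.1  -0.25  0.75 -1.35] min 0.104 lim 0.34 [[0.14, 0.1, 0.8], [0.46, 0.19, 0.46], [0.46, 0.19, 0.13]]
0.0426 0.0018 0.0003 0 -0 -3.8 -0.3; 0.0852 0.0036 0.0006 0 -0.1 -7.6 -0.3
low [-0.83  0.56  0.37  2.15 -0.42  0.5  -1.2 ] min 0.105 lim 0.29 [[0.23, 0.16, 0.75], [0.46, 0.19, 0.34], [0.46, 0.19, 0.01]]
```

View pics/w22.png

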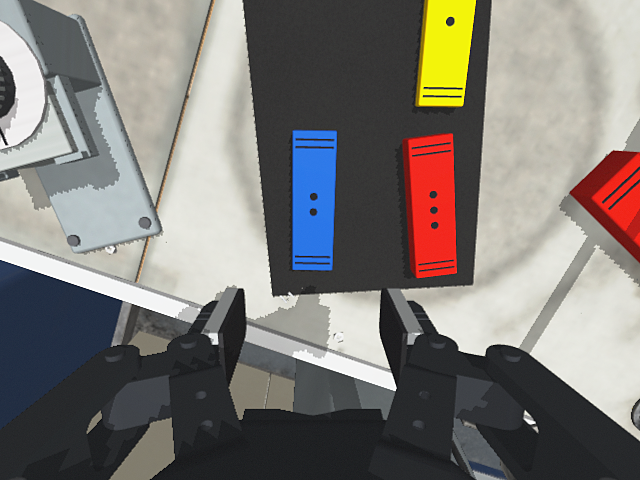

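```bash
python3 - <<'E'
from st import *
g=np.array([.4551,.1943])
R0=R;q1=rep('d',interp(q,np.array([.4277,.2748,.07]),R))
q2=rep('side',interp(q1,np.array([*g,.07]),down(-61.3)))
rep('low',interp(q2,np.array([*g,.01]),down(-61.3)))
plan([*g,.07],-61.3,4,g=-.3)
E
```

```text
43.35 [-1.133  0.373  0.539  2.072 -0.271  0.767 -1.629] [0.4268 0.2741 0.1293] [-1.  -0.3 -0.8] clear 0.164 op 0.0554
[[0.36, -0.933, -0.002], [-0.933, -0.36, -0.003], [0.002, 0.003, -1.0]]
stand frame tcp (np.float64(-101.1), np.float64(-144.6)) z 0.1293 yaw -68.9
d [-1.07  0.47  0.47  2.1  -0.35  0.64 -1.56] min 0.165 lim 0.34 [[0.16, 0.18, 0.78], [0.43, 0.28, 0.4], [0.43, 0.27, 0.07]]
side [-0.89  0.45  0.44  2.14 -0.32  0.62 -1.29] min 0.113 lim 0.30 [[0.19, 0.13, 0.78], [0.46, 0.19, 0.4], [0.46, 0.19, 0.07]]
low [-0.82  0.56  0.36  2.15 -0.4   0.49 -1.22] min 0.114 lim 0.29 [[0.23, 0.16, 0.75], [0.46, 0.19, 0.34], [0.46, 0.19, 0.01]]
pred [-0.89  0.45  0.45  2.14 -0.33  0.62 -1.28] min 0.115 lim 0.30 [[0.19, 0.14, 0.78], [0.46, 0.19, 0.4], [0.46, 0.19, 0.07]]
0.0211 0.0005 0.0149 0 -0 -1.9 -0.3; 0.0423 0.0011 0.0297 0.1 -0.1 -3.8 -0.3; 0.0634 0.0016 0.0446 0.1 -0.1 -5.7 -0.3; 0.0845 0.0022 0.0595 0.2 -0.1 -7.6 -0.3
```

>>> send_rows --steps "0 0 0.035 0 0 0 -0.3; 0.005 0 0.055 0 0 -0.5 -0.3; 0.03 0.001 0.06 0 0 -2.7 -0.3; 0.055 0.001 0.06 0 0 -5 -0.3; 0.078 0.002 0.06 0 0 -7 -0.3; 0.0845 0.002 0.06 0 0 -7.6 -0.3; 0.0845 0.002 0.06 0 0 -7.6 -0.3; 0.0845 0.002 0.06 0 0 -7.6 -0.3"

```text
time_s: 44.15
tcp_pos: [0.455, 0.1951, 0.069]
eef_rot: [[0.48, -0.877, -0.003], [-0.877, -0.48, -0.004], [0.002, 0.005, -1.0]]
force: [-0.1, 1.4, -0.1]
opening: 0.0552
```

```bash
python3 - <<'E'
from st import *
see('wrist','w23')
E
```

```text
44.15 [-0.889  0.453  0.443  2.132 -0.322  0.625 -1.291] [0.455  0.1951 0.069 ] [-0.1  1.4 -0.1] clear 0.115 op 0.0552
[[0.48, -0.877, -0.003], [-0.877, -0.48, -0.004], [0.002, 0.005, -1.0]]
stand frame tcp (np.float64(-123.2), np.float64(-225.6)) z 0.069 yaw -61.31
wrist yellow [346.  46.] top z=.003+th: x 0.5596 y 0.2343 len 44.5 wid 30.2 ang 20.2
wrist blue [ 10. 347.] top z=.003+th: x 0.3179 y 0.3250 len 28.4 wid 18.7 ang 15.2
wrist blue [166. 191.] top z=.003+th: x 0.4486 y 0.2808 len 100.1 wid 33.6 ang 20.0
wrist red [590. 282.] top z=.003+th: x 0.5190 y 0.0418 len 147.0 wid 46.2 ang 71.3
wrist red [318. 220.] top z=.003+th: x 0.4748 y 0.2030 len 99.7 wid 30.2 ang 28.7
```

View pics/w23.png

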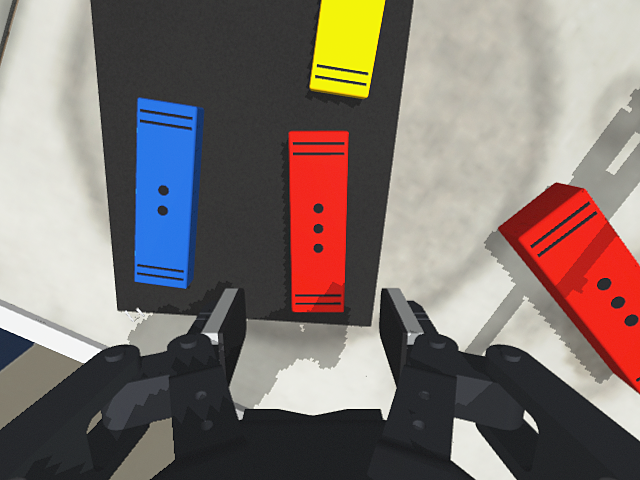

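>>> send_rows --steps "0.002 0 0.03 0 0 0 -0.3; 0.002 0 0.052 0 0 0 -0.3; 0.002 0 0.059 0 0 0 -0.3; 0.002 0 0.059 0 0 0 -0.3; 0.002 0 0.059 0 0 0 -0.3; 0.002 0 0.059 0 0 0 0.2; 0.002 0 0.059 0 0 0 1; 0.002 0 0.059 0 0 0 1; 0.002 0 0.059 0 0 0 1; 0.002 0 0.059 0 0 0 1; 0.002 0 0.059 0 0 0 1"

```text
time_s: 45.3
tcp_pos: [0.4572, 0.1928, 0.0118]
eef_rot: [[0.48, -0.877, -0.001], [-0.877, -0.48, -0.002], [0.002, 0.002, -1.0]]
force: [-2.3, 0.2, 6.9]
opening: 0.0281
```

>>> send_rows --steps "0 0 -0.005 0 0 0 1; 0 0 -0.03 0 0 0 1; 0 0 -0.06 0 0 0 1; 0 0 -0.06 0 0 0 1; 0 0 -0.06 0 0 0 1"

```text
time_s: 45.8
tcp_pos: [0.457, 0.193, 0.0714]
eef_rot: [[0.48, -0.877, -0.0], [-0.877, -0.48, -0.002], [0.002, 0.001, -1.0]]
force: [-0.7, 0.0, -0.7]
opening: 0.028
```

```bash
python3 - <<'E'
from st import *
see('wrist','w24')
t=O-.103*uu
plan([*t,.115],-55.1,g=1)
E
```

```text
45.8 [-0.891  0.449  0.451  2.131 -0.325  0.628 -1.283] [0.457  0.193  0.0714] [-0.7  0.  -0.7] clear 0.113 op 0.0280
[[0.48, -0.877, -0.0], [-0.877, -0.48, -0.002], [0.002, 0.001, -1.0]]
stand frame tcp (np.float64(-122.8), np.float64(-228.4)) z 0.0714 yaw -61.3
wrist yellow [340.  47.] top z=.003+th: x 0.5603 y 0.2346 len 46.2 wid 30.2 ang 20.1
wrist blue [ 10. 347.] top z=.003+th: x 0.3177 y 0.3243 len 28.7 wid 18.3 ang 15.4
wrist blue [163. 192.] top z=.003+th: x 0.4486 y 0.2808 len 100.1 wid 33.7 ang 20.0
wrist red [585. 284.] top z=.003+th: x 0.5184 y 0.0394 len 151.4 wid 46.1 ang 71.3
wrist red [312. 253.] top z=.003+th: x 0.4551 y 0.1925 len 142.9 wid 43.4 ang 28.7
pred [-1.33  0.4   0.44  2.05 -0.25  0.74 -1.69] min 0.130 lim 0.31 [[0.11, 0.18, 0.79], [0.34, 0.39, 0.44], [0.34, 0.39, 0.11]]
-0.0382 0.0008 -0.0073 0 -0 -1 1; -0.0764 0.0017 -0.0147 0 -0 -2.1 1; -0.1146 0.0025 -0.022 0 -0.1 -3.1 1; -0.1528 0.0034 -0.0294 0.1 -0.1 -4.1 1; -0.191 0.0042 -0.0367 0.1 -0.1 -5.2 1; -0.2292 0.005 -0.0441 0.1 -0.1 -6.2 1
```

View pics/w24.png

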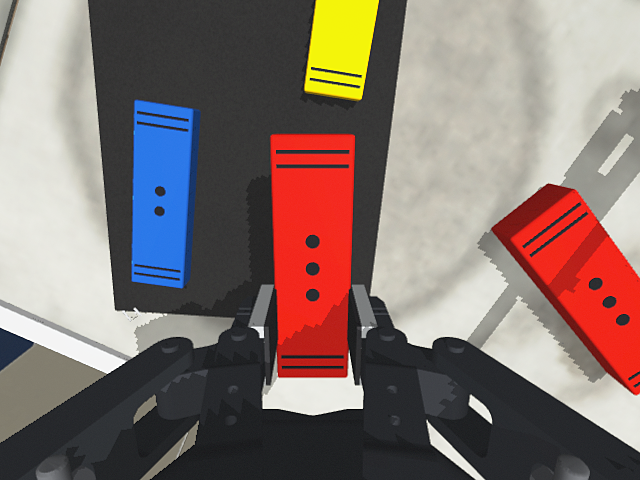

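>>> send_rows --steps "-0.03 0 -0.02 0 0 -1 1; -0.07 0.002 -0.035 0 0 -2 1; -0.11 0.0025 -0.044 0 0 -3 1; -0.15 0.003 -0.044 0 0 -4 1; -0.19 0.004 -0.044 0 0 -5.2 1; -0.222 0.005 -0.044 0 0 -6.2 1; -0.2292 0.005 -0.0441 0 0 -6.2 1; -0.2292 0.005 -0.0441 0 0 -6.2 1; -0.2292 0.005 -0.0441 0 0 -6.2 1"

```text
time_s: 46.75
tcp_pos: [0.3428, 0.3897, 0.1135]
eef_rot: [[0.571, -0.821, -0.002], [-0.821, -0.571, -0.006], [0.003, 0.005, -1.0]]
force: [0.5, 0.6, -0.7]
opening: 0.0282
```

```bash
python3 - <<'E'
from st import *
see('wrist','w25')
E
```

```text
46.75 [-1.323  0.404  0.438  2.051 -0.247  0.742 -1.696] [0.3428 0.3897 0.1135] [ 0.5  0.6 -0.7] clear 0.245 op 0.0282
[[0.571, -0.821, -0.002], [-0.821, -0.571, -0.006], [0.003, 0.005, -1.0]]
stand frame tcp (np.float64(-103.9), np.float64(-1.8)) z 0.1135 yaw -55.2
wrist blue [534. 196.] top z=.003+th: x 0.4467 y 0.2858 len 100.0 wid 37.0 ang 20.1
wrist blue [ 50. 231.] top z=.003+th: x 0.2295 y 0.5083 len 236.6 wid 107.1 ang 21.3
wrist red [312. 253.] top z=.003+th: x 0.3273 y 0.3792 len 175.3 wid 52.7 ang 34.8
```

View pics/w25.png

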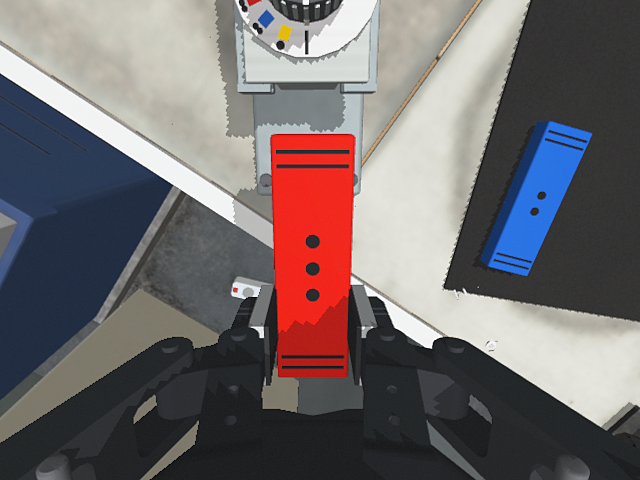

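Same pose as blue was. I lower in the same way, with contact expected at about z 0.018-0.019.

>>> send_rows --steps "-0.001 0 0.03 0 0 -0.2 1; -0.001 0 0.07 0 0 -0.2 1; -0.001 0 0.087 0 0 -0.2 1; -0.001 0 0.092 0 0 -0.2 1; -0.001 0 0.092 0 0 -0.2 1; -0.001 0 0.092 0 0 -0.2 1; -0.001 0 0.092 0 0 -0.2 1"

```text
time_s: 47.5
tcp_pos: [0.3424, 0.3924, 0.0234]
eef_rot: [[0.574, -0.819, -0.001], [-0.819, -0.574, -0.002], [0.001, 0.002, -1.0]]
force: [-0.5, 0.1, -0.2]
opening: 0.0281
```

>>> send_rows --steps "0 0 0.001 0 0 0 1; 0 0 0.0025 0 0 0 1; 0 0 0.0025 0 0 0 1; 0 0 0.0025 0 0 0 1"

```text
time_s: 47.9
tcp_pos: [0.3415, 0.3919, 0.0198]
eef_rot: [[0.575, -0.818, -0.002], [-0.818, -0.575, -0.004], [0.002, 0.004, -1.0]]
force: [0.7, -0.7, 0.1]
opening: 0.0279
```

```bash
python3 - <<'E'
from st import *
E
```

```text
47.9 [-1.246  0.563  0.344  2.089 -0.351  0.548 -1.606] [0.3415 0.3919 0.0198] [ 0.7 -0.7  0.1] clear 0.248 op 0.0279
[[0.575, -0.818, -0.002], [-0.818, -0.575, -0.004], [0.002, 0.004, -1.0]]
stand frame tcp (np.float64(-103.7), np.float64(0.7)) z 0.0198 yaw -54.91
```

>>> send_rows --steps "0 0 0.0005 0 0 0 1; 0 0 0.001 0 0 0 1; 0 0 0.001 0 0 0 1; 0 0 0.001 0 0 0 1"

```text
time_s: 48.3
tcp_pos: [0.3416, 0.3918, 0.0188]
eef_rot: [[0.575, -0.818, -0.002], [-0.818, -0.575, -0.004], [0.002, 0.004, -1.0]]
force: [-0.6, -0.2, 1.8]
opening: 0.028
```

>>> send_rows --steps "0 0 0.0005 0 0 0 1; 0 0 0.001 0 0 0 1; 0 0 0.001 0 0 0 1; 0 0 0.001 0 0 0 1"

```text
time_s: 48.7
tcp_pos: [0.3414, 0.3917, 0.0183]
eef_rot: [[0.575, -0.818, -0.002], [-0.818, -0.575, -0.004], [0.001, 0.004, -1.0]]
force: [-2.8, -2.8, 10.2]
opening: 0.0284
```

>>> send_rows --steps "0 0 -0.0016 0 0 0 1; 0 -0.006 -0.0018 0 0 0 1; 0 -0.012 -0.0018 0 0 0 1; 0 -0.017 -0.002 0 0 0 1; 0 -0.019 -0.002 0 0 0 1; 0 -0.019 -0.002 0 0 0 1"

```text
time_s: 49.3
tcp_pos: [0.3576, 0.4029, 0.0195]
eef_rot: [[0.575, -0.818, -0.002], [-0.818, -0.575, -0.004], [0.002, 0.003, -1.0]]
force: [-0.0, 0.2, -1.0]
opening: 0.0281
```

>>> send_rows --steps "0 -0.001 0 0 0 0 1; 0 -0.002 0 0 0 0 1; 0 -0.003 0 0 0 0 1; 0 -0.004 0 0 0 0 1; 0 -0.005 0 0 0 0 1; 0 -0.006 0 0 0 0 1; 0 -0.007 0 0 0 0 1"

```text
time_s: 50.0
tcp_pos: [0.3614, 0.4057, 0.0191]
eef_rot: [[0.575, -0.818, -0.005], [-0.818, -0.575, -0.006], [0.002, 0.007, -1.0]]
force: [-6.2, -4.3, 0.5]
opening: 0.0283
```

```bash
python3 - <<'E'
from st import *
E
```

```text
50.0 [-1.225  0.592  0.345  2.032 -0.35   0.582 -1.596] [0.3614 0.4057 0.0191] [-6.2 -4.3  0.5] clear 0.245 op 0.0283
[[0.575, -0.818, -0.005], [-0.818, -0.575, -0.006], [0.002, 0.007, -1.0]]
stand frame tcp (np.float64(-79.5), np.float64(0.7)) z 0.0191 yaw -54.9
```

>>> send_rows --steps "0 -0.001 0.0004 0 0 0 1; 0 -0.002 0.0006 0 0 0 1; 0 -0.003 0.0006 0 0 0 1; 0 -0.003 0.0006 0 0 0 1; 0 -0.003 0.0006 0 0 0 1"

```text
time_s: 50.5
tcp_pos: [0.3615, 0.4057, 0.0187]
eef_rot: [[0.575, -0.818, -0.009], [-0.818, -0.575, -0.009], [0.002, 0.013, -1.0]]
force: [-11.5, -8.6, 14.4]
opening: 0.0279
```

```bash
python3 - <<'E'
from st import *
see('wrist','w26');see('scene','s26')
a=cv2.imread('pics/s26.png')[200:330,130:270]
cv2.imwrite('pics/s26c.png',cv2.resize(a,None,fx=4,fy=4))
E
```

```text
50.5 [-1.223  0.594  0.344  2.028 -0.351  0.589 -1.595] [0.3615 0.4057 0.0187] [-11.5  -8.6  14.4] clear 0.245 op 0.0279
[[0.575, -0.818, -0.009], [-0.818, -0.575, -0.009], [0.002, 0.013, -1.0]]
stand frame tcp (np.float64(-79.4), np.float64(0.6)) z 0.0187 yaw -54.89
wrist yellow [271.  51.] top z=.003+th: x 0.4338 y 0.4755 len 9.5 wid 8.0 ang 12.1
wrist blue [617. 324.] top z=.003+th: x 0.4234 y 0.2951 len 88.1 wid 34.7 ang 49.6
wrist blue [ 14. 227.] top z=.003+th: x 0.3203 y 0.5217 len 17.3 wid 15.7 ang 21.3
wrist blue [232.  22.] top z=.003+th: x 0.4333 y 0.4904 len 9.0 wid 7.6 ang -10.9
wrist red [312. 256.] top z=.003+th: x 0.3748 y 0.4157 len 101.2 wid 31.4 ang 35.1
scene yellow [327. 261.] top z=.003+th: x 0.5799 y 0.2410 len 110.6 wid 35.4 ang 20.4
scene yellow [243.  88.] top z=.003+th: x 1.1454 y 0.8218 len 472.6 wid 91.1 ang 40.1
scene yellow [245.  26.] top z=.003+th: x 1.5452 y 1.1137 len 705.2 wid 146.4 ang 39.7
scene blue [548. 417.] top z=.003+th: x 0.4505 y -0.1929 len 56.3 wid 29.6 ang 86.9
scene blue [274. 302.] top z=.003+th: x 0.4421 y 0.2782 len 111.1 wid 34.2 ang 20.4
scene red [331. 446.] top z=.003+th: x 0.2628 y 0.0722 len 112.5 wid 59.0 ang -87.8
scene red [424. 332.] top z=.003+th: x 0.5050 y 0.0192 len 106.2 wid 52.5 ang 70.5
scene red [188. 305.] top z=.003+th: x 0.3657 y 0.4123 len 91.8 wid 28.1 ang 40.6
scene green [508. 458.] top z=.003+th: x 0.3611 y -0.1524 len 76.4 wid 5.4 ang -81.9
```

View pics/w26.png

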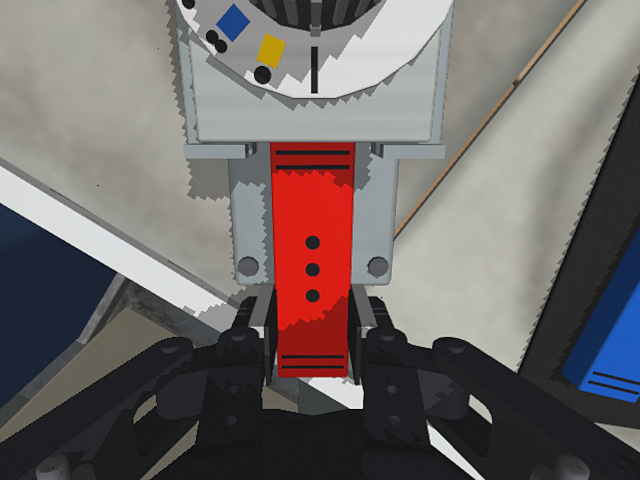

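View pics/s26c.png

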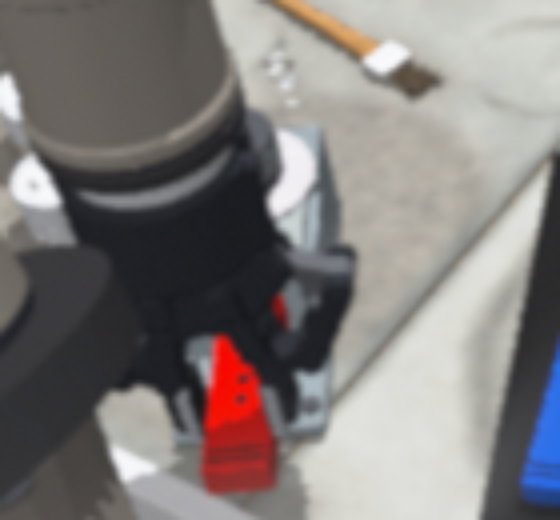

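Red is stopped at the nose: no advance at about 14 N, with its far end at x ≈ -9 mm. Blue (number 2) is therefore the answer. Red goes back to the mat.

>>> send_rows --steps "0 0.006 -0.001 0 0 0 1; 0 0.016 -0.001 0 0 0 1; 0 0.03 -0.001 0 0 0 1; 0 0.034 -0.005 0 0 0 1; 0 0.034 -0.03 0 0 0 1; 0 0.034 -0.06 0 0 0 1; 0 0.034 -0.09 0 0 0 1; 0 0.034 -0.09 0 0 0 1; 0 0.034 -0.09 0 0 0 1"

```text
time_s: 51.5
tcp_pos: [0.3381, 0.39, 0.1099]
eef_rot: [[0.575, -0.818, -0.001], [-0.818, -0.575, -0.001], [0.001, 0.001, -1.0]]
force: [-0.4, 0.4, -1.1]
opening: 0.028
```

```bash
python3 - <<'E'
from st import *
q1=rep('p',interp(q,np.array([.4575,.194,.075]),down(-61.3)))
plan([.4575,.1940,.085],-61.3,g=1)
E
```

```text
51.5 [-1.333  0.405  0.441  2.063 -0.255  0.727 -1.69 ] [0.3381 0.39   0.1099] [-0.4  0.4 -1.1] clear 0.247 op 0.0280
[[0.575, -0.818, -0.001], [-0.818, -0.575, -0.001], [0.001, 0.001, -1.0]]
stand frame tcp (np.float64(-107.6), np.float64(1.2)) z 0.1099 yaw -54.91
p [-0.9   0.44  0.46  2.13 -0.33  0.63 -1.28] min 0.113 lim 0.30 [[0.18, 0.13, 0.78], [0.46, 0.19, 0.4], [0.46, 0.19, 0.07]]
pred [-0.91  0.43  0.47  2.12 -0.31  0.66 -1.29] min 0.112 lim 0.31 [[0.18, 0.13, 0.79], [0.46, 0.19, 0.41], [0.46, 0.19, 0.08]]
0.0382 0.0025 0.0042 0 -0 1.1 1; 0.0763 0.005 0.0084 0 -0 2.1 1; 0.1145 0.0075 0.0126 0 -0 3.2 1; 0.1527 0.01 0.0167 0 -0 4.3 1; 0.1909 0.0125 0.0209 0.1 -0 5.3 1; 0.229 0.0149 0.0251 0.1 -0.1 6.4 1
```

>>> send_rows --steps "0.038 0.003 0 0 0 1 1; 0.076 0.005 0.004 0 0 2.1 1; 0.115 0.008 0.01 0 0 3.2 1; 0.153 0.01 0.016 0 0 4.3 1; 0.191 0.013 0.021 0 0 5.3 1; 0.221 0.015 0.025 0 0 6.2 1; 0.229 0.015 0.025 0 0 6.4 1; 0.229 0.015 0.025 0 0 6.4 1; 0.229 0.015 0.025 0 0 6.4 1"

```text
time_s: 52.4
tcp_pos: [0.4563, 0.1941, 0.0841]
eef_rot: [[0.481, -0.877, -0.003], [-0.877, -0.481, -0.004], [0.002, 0.004, -1.0]]
force: [0.9, 0.3, 0.4]
opening: 0.0282
```

```bash
python3 - <<'E'
from st import *
see('wrist','w27')
E
```

```text
52.4 [-0.913  0.429  0.474  2.124 -0.312  0.659 -1.295] [0.4563 0.1941 0.0841] [0.9 0.3 0.4] clear 0.113 op 0.0282
[[0.481, -0.877, -0.003], [-0.877, -0.481, -0.004], [0.002, 0.004, -1.0]]
stand frame tcp (np.float64(-122.8), np.float64(-227.1)) z 0.0841 yaw -61.25
wrist yellow [342.  47.] top z=.003+th: x 0.5620 y 0.2352 len 49.6 wid 30.3 ang 20.2
wrist blue [ 13. 338.] top z=.003+th: x 0.3108 y 0.3311 len 42.9 wid 24.2 ang 15.3
wrist blue [174. 188.] top z=.003+th: x 0.4485 y 0.2809 len 100.1 wid 33.4 ang 20.0
wrist red [577. 277.] top z=.003+th: x 0.5185 y 0.0393 len 150.4 wid 45.9 ang 71.3
wrist red [312. 253.] top z=.003+th: x 0.4499 y 0.1912 len 152.5 wid 46.2 ang 28.7
```

View pics/w27.png

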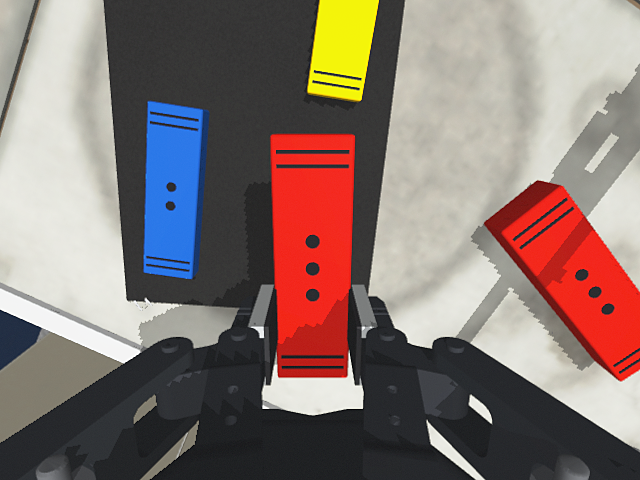

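>>> send_rows --steps "0 0 0.03 0 0 0 1; 0 0 0.058 0 0 0 1; 0 0 0.069 0 0 0 1; 0 0 0.0718 0 0 0 1; 0 0 0.0718 0 0 0 1; 0 0 0.0718 0 0 0 1"

```text
time_s: 53.05
tcp_pos: [0.4575, 0.1935, 0.0138]
eef_rot: [[0.48, -0.877, -0.0], [-0.877, -0.48, -0.003], [0.002, 0.002, -1.0]]
force: [-0.6, 0.4, -0.2]
opening: 0.028
```

>>> send_rows --steps "0 0 0 0 0 0 0; 0 0 0 0 0 0 -0.3; 0 0 0 0 0 0 -0.3; 0 0 0 0 0 0 -0.3; 0 0 -0.03 0 0 0 -0.3; 0 0 -0.06 0 0 0 -0.3; 0 0 -0.06 0 0 0 -0.3; 0 0 -0.06 0 0 0 -0.3"

```text
time_s: 53.85
tcp_pos: [0.4572, 0.1935, 0.0733]
eef_rot: [[0.48, -0.877, -0.001], [-0.877, -0.48, -0.003], [0.002, 0.002, -1.0]]
force: [-0.9, -1.4, -0.6]
opening: 0.0554
```

```bash
python3 - <<'E'
from st import *
see('wrist','w28')
c=np.array([.4483,.2820]);u=np.array([np.cos(np.radians(20.1)),np.sin(np.radians(20.1))]);g=c-.022*u;print(g)
plan([*g,.1],-69.8,g=-.3)
E
```

```text
53.85 [-0.905  0.449  0.468  2.13  -0.334  0.634 -1.275] [0.4572 0.1935 0.0733] [-0.9 -1.4 -0.6] clear 0.115 op 0.0554
[[0.48, -0.877, -0.001], [-0.877, -0.48, -0.003], [0.002, 0.002, -1.0]]
stand frame tcp (np.float64(-122.3), np.float64(-228.1)) z 0.0733 yaw -61.3
wrist yellow [341.  47.] top z=.003+th: x 0.5609 y 0.2348 len 47.2 wid 30.3 ang 20.2
wrist blue [ 10. 347.] top z=.003+th: x 0.3166 y 0.3254 len 29.9 wid 19.6 ang 15.3
wrist blue [165. 192.] top z=.003+th: x 0.4486 y 0.2808 len 100.1 wid 33.6 ang 20.0
wrist red [584. 284.] top z=.003+th: x 0.5184 y 0.0393 len 151.4 wid 46.1 ang 71.3
wrist red [312. 219.] top z=.003+th: x 0.4754 y 0.2038 len 99.5 wid 30.2 ang 28.7
[0.42763993 0.27443949]
pred [-1.12  0.43  0.53  2.09 -0.33  0.7  -1.59] min 0.122 lim 0.31 [[0.14, 0.16, 0.79], [0.43, 0.27, 0.43], [0.43, 0.27, 0.1]]
-0.0284 -0.0043 -0.009 0 -0 2.8 -0.3; -0.0568 -0.0086 -0.018 0.1 -0.1 5.7 -0.3; -0.0852 -0.0129 -0.0269 0.1 -0.1 8.5 -0.3
```

View pics/w28.png

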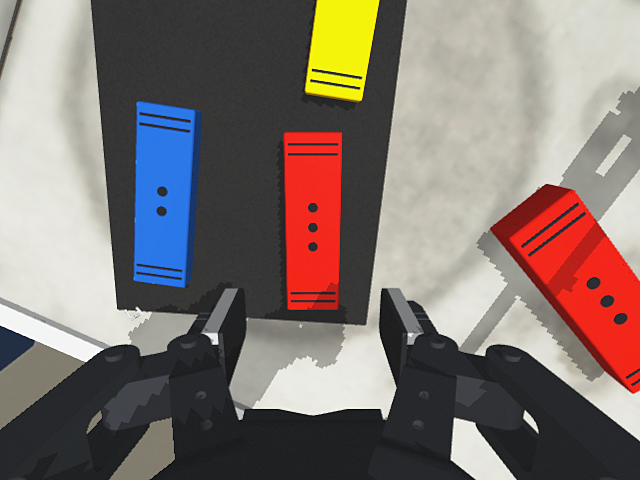

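Red lies flat on the mat. Next, blue.

>>> send_rows --steps "-0.028 -0.004 -0.012 0 0 2.8 -0.3; -0.057 -0.009 -0.022 0 0 5.7 -0.3; -0.08 -0.0125 -0.027 0 0 8 -0.3; -0.0852 -0.0129 -0.027 0 0 8.5 -0.3; -0.0852 -0.0129 -0.027 0 0 8.5 -0.3; -0.0852 -0.0129 -0.027 0 0 8.5 -0.3"

```text
time_s: 54.5
tcp_pos: [0.4273, 0.2726, 0.0988]
eef_rot: [[0.344, -0.939, -0.003], [-0.939, -0.344, -0.005], [0.004, 0.004, -1.0]]
force: [0.8, -0.8, -0.1]
opening: 0.0558
```

```bash
python3 - <<'E'
from st import *
see('wrist','w29')
s=ctrl.sense();x=s['tcp_pos']
c=np.array([.4482,.2822])
print(x)
E
```

```text
54.5 [-1.121  0.429  0.534  2.092 -0.328  0.707 -1.592] [0.4273 0.2726 0.0988] [ 0.8 -0.8 -0.1] clear 0.173 op 0.0558
[[0.344, -0.939, -0.003], [-0.939, -0.344, -0.005], [0.004, 0.004, -1.0]]
stand frame tcp (np.float64(-101.6), np.float64(-146.2)) z 0.0988 yaw -69.85
wrist yellow [456.  47.] top z=.003+th: x 0.5620 y 0.2365 len 50.0 wid 32.4 ang 20.2
wrist blue [ 38. 352.] top z=.003+th: x 0.2740 y 0.4122 len 113.3 wid 74.2 ang 6.7
wrist blue [309. 205.] top z=.003+th: x 0.4481 y 0.2826 len 99.8 wid 30.3 ang 20.1
wrist red [629. 193.] top z=.003+th: x 0.5202 y 0.1087 len 49.6 wid 23.5 ang 34.3
wrist red [442. 207.] top z=.003+th: x 0.4748 y 0.2058 len 100.6 wid 33.9 ang 28.7
[0.42752845 0.27235104 0.09895333]
```

View pics/w29.png

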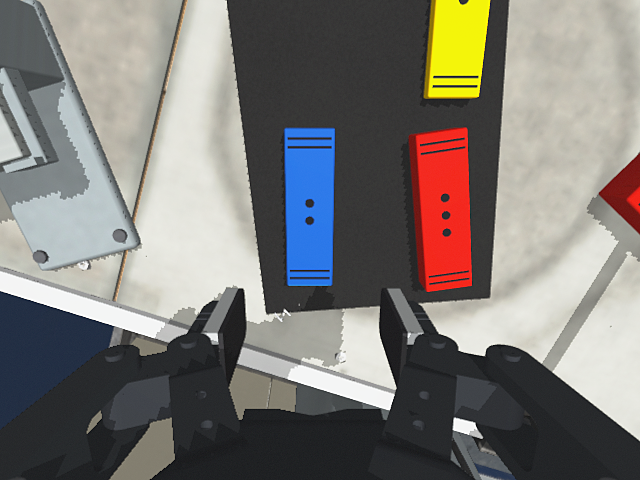

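>>> send_rows --steps "-0.002 0 0.035 0 0 0 -0.3; -0.002 0 0.07 0 0 0 -0.3; -0.002 0 0.087 0 0 0 -0.3; -0.002 0 0.0905 0 0 0 -0.3; -0.002 0 0.0905 0 0 0 -0.3; -0.002 0 0.0905 0 0 0 0.2; -0.002 0 0.0905 0 0 0 1; -0.002 0 0.0905 0 0 0 1; -0.002 0 0.0905 0 0 0 1; -0.002 0 0.0905 0 0 0 1; -0.002 0 0.0905 0 0 0 1"

```text
time_s: 55.65
tcp_pos: [0.4275, 0.276, 0.0105]
eef_rot: [[0.345, -0.939, -0.0], [-0.939, -0.345, -0.002], [0.002, 0.001, -1.0]]
force: [0.1, -1.2, 4.3]
opening: 0.0281
```

>>> send_rows --steps "0 0 -0.005 0 0 0 1; 0 0 -0.03 0 0 0 1; 0 0 -0.07 0 0 0 1; 0 0 -0.1 0 0 0 1; 0 0 -0.1 0 0 0 1; 0 0 -0.1 0 0 0 1"

```text
time_s: 56.25
tcp_pos: [0.4269, 0.2767, 0.11]
eef_rot: [[0.346, -0.938, -0.001], [-0.938, -0.346, -0.002], [0.001, 0.001, -1.0]]
force: [-0.2, -0.6, -0.8]
opening: 0.028
```

```bash
python3 - <<'E'
from st import *
t=O-.103*uu+.002*vv
plan([*t,.115],-54.9,g=1)
E
```

```text
56.25 [-1.144  0.412  0.555  2.085 -0.321  0.728 -1.602] [0.4269 0.2767 0.11  ] [-0.2 -0.6 -0.8] clear 0.174 op 0.0280
[[0.346, -0.938, -0.001], [-0.938, -0.346, -0.002], [0.001, 0.001, -1.0]]
stand frame tcp (np.float64(-99.6), np.float64(-142.6)) z 0.11 yaw -69.78
pred [-1.36  0.41  0.47  2.05 -0.27  0.74 -1.67] min 0.184 lim 0.35 [[0.1, 0.18, 0.79], [0.34, 0.39, 0.44], [0.34, 0.39, 0.11]]
-0.0347 0.01 -0.0013 0 -0 -3.7 1; -0.0695 0.02 -0.0026 0 -0 -7.4 1; -0.1042 0.0299 -0.0038 0.1 -0.1 -11.2 1; -0.139 0.0399 -0.0051 0.1 -0.1 -14.9 1
```

>>> send_rows --steps "-0.035 0.01 -0.002 0 0 -3.7 1; -0.07 0.02 -0.003 0 0 -7.4 1; -0.104 0.03 -0.004 0 0 -11.2 1; -0.133 0.038 -0.005 0 0 -14.2 1; -0.139 0.04 -0.005 0 0 -14.9 1; -0.139 0.04 -0.005 0 0 -14.9 1; -0.139 0.04 -0.005 0 0 -14.9 1; -0.139 0.04 -0.005 0 0 -14.9 1"

```text
time_s: 57.05
tcp_pos: [0.3422, 0.3911, 0.1135]
eef_rot: [[0.572, -0.82, -0.002], [-0.82, -0.572, -0.005], [0.003, 0.004, -1.0]]
force: [0.4, 0.3, 0.4]
opening: 0.0278
```

>>> send_rows --steps "0 0 0.03 0 0 0 1; 0 0 0.07 0 0 0 1; 0 0 0.09 0 0 0 1; 0 0 0.094 0 0 0 1; 0 0 0.094 0 0 0 1; 0 0 0.094 0 0 0 1; 0 0 0.094 0 0 0 1"

```text
time_s: 57.75
tcp_pos: [0.3419, 0.3931, 0.0211]
eef_rot: [[0.574, -0.819, -0.001], [-0.819, -0.574, -0.002], [0.001, 0.001, -1.0]]
force: [-0.6, 0.2, -1.3]
opening: 0.0277
```

```bash
python3 - <<'E'
from st import *
see('wrist','w30')
E
```

```text
57.75 [-1.27   0.566  0.374  2.09  -0.381  0.553 -1.58 ] [0.3419 0.3931 0.0211] [-0.6  0.2 -1.3] clear 0.253 op 0.0277
[[0.574, -0.819, -0.001], [-0.819, -0.574, -0.002], [0.001, 0.001, -1.0]]
stand frame tcp (np.float64(-102.7), np.float64(1.5)) z 0.0211 yaw -54.94
wrist blue [ 27. 197.] top z=.003+th: x 0.3139 y 0.5081 len 33.7 wid 31.9 ang 21.7
wrist blue [313. 249.] top z=.003+th: x 0.3565 y 0.4034 len 107.4 wid 32.1 ang 34.4
```

View pics/w30.png

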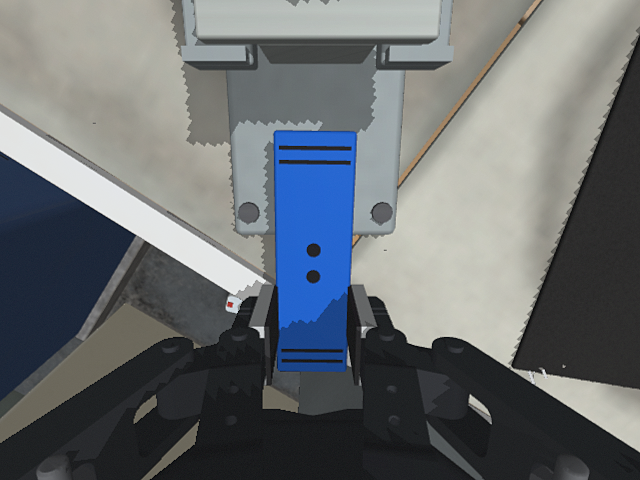

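```bash
python3 - <<'E'
from st import *
cal=ctrl.get_calibration('wrist');img=cv2.imread('pics/w30.png')
g=cv2.GaussianBlur(img,(3,3),0).astype(float)
hsv=cv2.cvtColor(img,cv2.COLOR_BGR2HSV);m=cv2.inRange(hsv,(100,120,60),(125,255,255))
L=[];Rr=[]
for v in range(140,275,3):
    xs=np.where(m[v,240:400])[0]+240; L.append((xs.min(),v));Rr.append((xs.max(),v))
z=x[2]-.0055+.014
an=lambda a:np.degrees(np.arctan2(a[1],a[0]))
def fit(P,z):
    W=np.array([onz(cal,*p,z)[:2] for p in P]);d=cv2.fitLine(W.astype(np.float32)*1000,cv2.DIST_L2,0,.01,.01).ravel();a=an(d[:2]);return (a+180)%180
print('packer',fit(L,z),fit(Rr,z))
# base edges: strongest gradient
gr=np.abs(np.diff(g.sum(2),axis=1))
Bl=[(220+gr[v,220:245].argmax()+.5,v) for v in range(150,225,3)];Br=[(388+gr[v,388:412].argmax()+.5,v) for v in range(75,220,3)]
print('base',fit(Bl,.01),fit(Br,.01));print(Bl[::6],Br[::10])
def mid(P,v,z):
    P=np.array(P);k=np.polyfit(P[:,1],P[:,0],1);return onz(cal,np.polyval(k,v),v,z)
for v in(150,200):
    b=(mid(Bl,v,.01)+mid(Br,v,.01))/2;p=(mid(L,v,z)+mid(Rr,v,z))/2;print('lat base',sf(b),'packer',sf(p))
E
```

```text
57.8 [-1.27   0.566  0.374  2.09  -0.381  0.552 -1.579] [0.3417 0.3931 0.021 ] [-0.1 -0.9 -0.6] clear 0.253 op 0.0277
[[0.575, -0.818, -0.001], [-0.818, -0.575, -0.002], [0.001, 0.002, -1.0]]
stand frame tcp (np.float64(-102.9), np.float64(1.6)) z 0.021 yaw -54.93
packer 34.33893 34.356842
base 37.106766 36.117096
[(np.float64(229.5), 150), (np.float64(230.5), 168), (np.float64(231.5), 186), (np.float64(241.5), 204), (np.float64(234.5), 222)] [(np.float64(402.5), 75), (np.float64(403.5), 105), (np.float64(401.5), 135), (np.float64(399.5), 165), (np.float64(397.5), 195)]
lat base (np.float64(-38.9), np.float64(1.2)) packer (np.float64(-37.9), np.float64(1.4))
lat base (np.float64(-59.5), np.float64(0.5)) packer (np.float64(-55.9), np.float64(1.6))
```

>>> send_rows --steps "0 0 0.001 0 0 -0.5 1; 0 0 0.003 0 0 -0.5 1; 0 0 0.003 0 0 -0.5 1; 0 0 0.003 0 0 -0.5 1"

```text
time_s: 58.2
tcp_pos: [0.3412, 0.3928, 0.0171]
eef_rot: [[0.582, -0.813, -0.002], [-0.813, -0.582, -0.003], [0.001, 0.003, -1.0]]
force: [0.0, -0.8, 5.0]
opening: 0.0278
```

>>> send_rows --steps "0 0 0.0005 0 0 0 1; 0 0 0.001 0 0 0 1; 0 0 0.001 0 0 0 1; 0 0 0.001 0 0 0 1"

```text
time_s: 58.6
tcp_pos: [0.341, 0.3927, 0.0165]
eef_rot: [[0.582, -0.813, -0.002], [-0.813, -0.582, -0.003], [0.001, 0.004, -1.0]]
force: [-3.7, -1.1, 11.7]
opening: 0.0276
```

>>> send_rows --steps "0 0 -0.0018 0 0 0 1; 0 -0.01 -0.002 0 0 0 1; 0 -0.02 -0.002 0 0 0 1; 0 -0.03 -0.002 0 0 0 1; 0 -0.04 -0.002 0 0 0 1; 0 -0.05 -0.002 0 0 0 1; 0 -0.055 -0.002 0 0 0 1; 0 -0.057 -0.002 0 0 0 1; 0 -0.057 -0.002 0 0 0 1"

```text
time_s: 59.5
tcp_pos: [0.3878, 0.4257, 0.0176]
eef_rot: [[0.582, -0.813, -0.001], [-0.813, -0.582, -0.003], [0.002, 0.003, -1.0]]
force: [0.4, -0.2, 0.8]
opening: 0.0277
```

```bash
python3 - <<'E'
from st import *
E
```

```text
59.5 [-1.222  0.634  0.372  1.959 -0.378  0.619 -1.554] [0.3878 0.4257 0.0176] [ 0.4 -0.2  0.8] clear 0.246 op 0.0277
[[0.582, -0.813, -0.001], [-0.813, -0.582, -0.003], [0.002, 0.003, -1.0]]
stand frame tcp (np.float64(-46.4), np.float64(2.0)) z 0.0176 yaw -54.43
```

>>> send_rows --steps "0.0005 -0.001 0 0 0 0 1; 0.0005 -0.002 0 0 0 0 1; 0.0005 -0.003 0 0 0 0 1; 0.0005 -0.004 0 0 0 0 1; 0.0005 -0.005 0 0 0 0 1; 0.0005 -0.006 0 0 0 0 1; 0.0005 -0.006 0 0 0 0 1"

```text
time_s: 60.2
tcp_pos: [0.3918, 0.428, 0.0175]
eef_rot: [[0.582, -0.813, -0.004], [-0.813, -0.582, -0.005], [0.002, 0.006, -1.0]]
force: [-3.3, -2.2, 5.4]
opening: 0.0283
```

```bash
python3 - <<'E'
from st import *
E
```

```text
60.2 [-1.217  0.641  0.372  1.946 -0.378  0.629 -1.551] [0.3918 0.428  0.0175] [-3.3 -2.2  5.4] clear 0.245 op 0.0283
[[0.582, -0.813, -0.004], [-0.813, -0.582, -0.005], [0.002, 0.006, -1.0]]
stand frame tcp (np.float64(-41.8), np.float64(1.6)) z 0.0175 yaw -54.41
```

>>> send_rows --steps "0 -0.001 0 0 0 0 1; 0 -0.002 0 0 0 0 1; 0 -0.002 0.0005 0 0 0 1; 0 -0.002 0.0005 0 0 0 1"

```text
time_s: 60.6
tcp_pos: [0.3918, 0.428, 0.0175]
eef_rot: [[0.582, -0.813, -0.007], [-0.813, -0.582, -0.007], [0.001, 0.01, -1.0]]
force: [-9.8, -6.4, 16.6]
opening: 0.0276
```

>>> send_rows --steps "0 0 0 0 0 0 0.2; 0 0 0 0 0 0 -0.3; 0 0 0 0 0 0 -0.3; 0 0 0 0 0 0 -0.3; 0 0 0 0 0 0 -0.3"

```text
time_s: 61.1
tcp_pos: [0.3944, 0.4299, 0.017]
eef_rot: [[0.582, -0.813, -0.002], [-0.813, -0.582, -0.004], [0.002, 0.003, -1.0]]
force: [0.2, 0.5, -0.2]
opening: 0.0555
```

```bash
python3 - <<'E'
from st import *
see('wrist','w31')
E
```

```text
61.1 [-1.215  0.644  0.372  1.941 -0.379  0.629 -1.551] [0.3944 0.4299 0.017 ] [ 0.2  0.5 -0.2] clear 0.245 op 0.0555
[[0.582, -0.813, -0.002], [-0.813, -0.582, -0.004], [0.002, 0.003, -1.0]]
stand frame tcp (np.float64(-38.5), np.float64(1.7)) z 0.017 yaw -54.42
wrist yellow [324. 127.] top z=.003+th: x 0.4559 y 0.4687 len 27.0 wid 27.0 ang 20.9
wrist blue [312. 330.] top z=.003+th: x 0.3830 y 0.4222 len 45.5 wid 31.3 ang 34.9
```

View pics/w31.png

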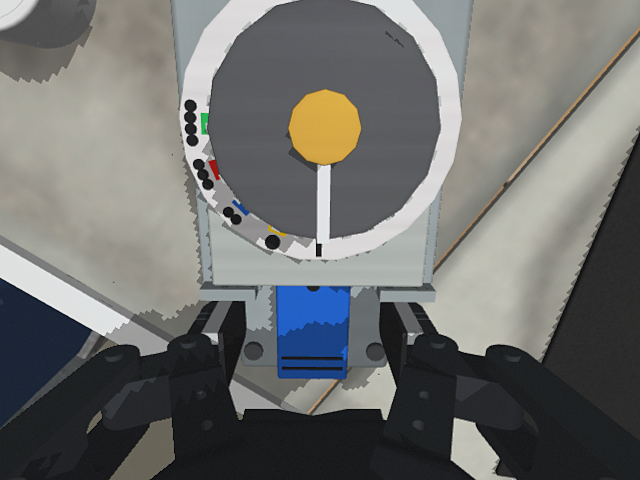

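>>> send_rows --steps "0 0 -0.005 0 0 0 -0.3; 0 0 -0.03 0 0 0 -0.3; 0 0 -0.07 0 0 0 -0.6; 0 0 -0.11 0 0 0 -1; 0 0 -0.14 0 0 0 -1; 0 0 -0.14 0 0 0 -1; 0 0 -0.14 0 0 0 -1; 0 0 -0.14 0 0 0 -1"

```text
time_s: 61.95
tcp_pos: [0.3937, 0.4298, 0.1561]
eef_rot: [[0.582, -0.813, -0.003], [-0.813, -0.582, -0.005], [0.002, 0.006, -1.0]]
force: [-0.4, 0.9, -0.6]
opening: 0.0854
```

```bash
python3 - <<'E'
from st import *
img,cal=see('wrist','w32')
hsv=cv2.cvtColor(img,cv2.COLOR_RGB2HSV);m=cv2.inRange(hsv,(10,100,120),(26,255,255));m[240:]=0
n,l,st,c=cv2.connectedComponentsWithStats(m);i=st[1:,4].argmax()+1;print(st[i],c[i])
for z in(.095,.098): p=onz(cal,*c[i],z);print(z,p,sf(p))
E
```

```text
61.95 [-1.308  0.446  0.486  1.874 -0.261  0.891 -1.646] [0.3937 0.4298 0.1561] [-0.4  0.9 -0.6] clear 0.251 op 0.0854
[[0.582, -0.813, -0.003], [-0.813, -0.582, -0.005], [0.002, 0.006, -1.0]]
stand frame tcp (np.float64(-39.2), np.float64(1.9)) z 0.1561 yaw -54.4
wrist yellow [628. 187.] top z=.003+th: x 0.5552 y 0.2514 len 70.3 wid 29.3 ang 49.7
wrist yellow [316. 127.] top z=.003+th: x 0.4548 y 0.4703 len 16.0 wid 15.8 ang 61.4
wrist blue [312. 230.] top z=.003+th: x 0.3890 y 0.4265 len 54.6 wid 30.5 ang 34.7
wrist blue [ 58. 260.] top z=.003+th: x 0.2371 y 0.5568 len 234.7 wid 124.4 ang 22.1
wrist blue [573.  16.] top z=.003+th: x 0.6139 y 0.3705 len 20.8 wid 15.2 ang 39.0
wrist red [586. 294.] top z=.003+th: x 0.4736 y 0.2103 len 103.2 wid 43.0 ang 28.7
[602 140  38  87 688] [622.27180233 183.19331395]
0.095 [0.52844103 0.31571475 0.095     ] (np.float64(6.0), np.float64(-168.7))
0.098 [0.52732316 0.31802227 0.098     ] (np.float64(6.4), np.float64(-166.1))
```

View pics/w32.png

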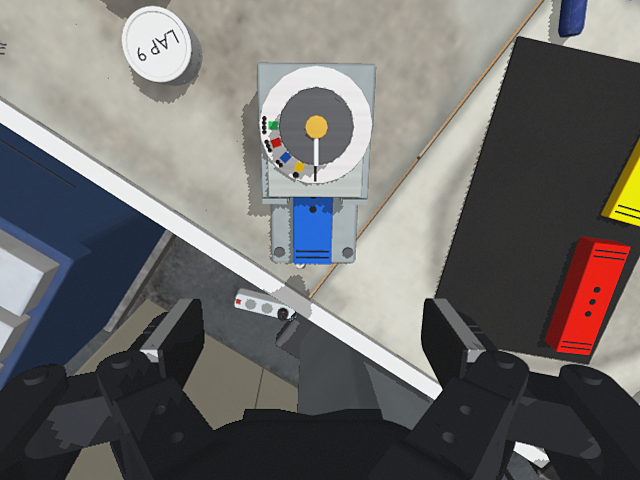

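```bash
python3 - <<'E'
from st import *
cal=ctrl.get_calibration('wrist');img=cv2.imread('pics/w32.png')
for z in(.095,.098): p=onz(cal,316,126.7,z);print(z,p.round(4),sf(p))
hsv=cv2.cvtColor(img,cv2.COLOR_BGR2HSV);m=cv2.inRange(hsv,(100,120,60),(125,255,255));m[:,:270]=0;m[:,350:]=0;m[:190]=0;m[270:]=0
ys,xs=np.where(m);print(xs.min(),xs.max(),ys.min(),ys.max())
for v in (215,240,260):
    r=np.where(m[v])[0];a,b=onz(cal,r.min()-.5,v,.024),onz(cal,r.max()+.5,v,.024);print(v,sf((a+b)/2),np.linalg.norm(a-b))
print('near end',sf(onz(cal,312,ys.max()+.5,.02)))
c=img[50:275,240:390];cv2.imwrite('pics/w32c.png',cv2.resize(c,None,fx=2.6,fy=2.6,interpolation=cv2.INTER_CUBIC))
E
```

```text
62.0 [-1.308  0.446  0.486  1.874 -0.261  0.891 -1.646] [0.3937 0.4296 0.1558] [-0.  -0.5 -0.1] clear 0.251 op 0.0852
[[0.582, -0.813, -0.003], [-0.813, -0.582, -0.006], [0.003, 0.006, -1.0]]
stand frame tcp (np.float64(-39.3), np.float64(1.8)) z 0.1558 yaw -54.41
0.095 [0.4542 0.4707 0.095 ] (np.float64(33.8), np.float64(0.9))
0.098 [0.4541 0.4707 0.098 ] (np.float64(33.8), np.float64(1.0))
293 332 197 263
215 (np.float64(-30.6), np.float64(2.2)) 0.029713360282367037
240 (np.float64(-50.5), np.float64(2.0)) 0.0303125396692349
260 (np.float64(-67.0), np.float64(1.8)) 0.0292295902154491
near end (np.float64(-71.4), np.float64(1.7))
```

View pics/w32c.png

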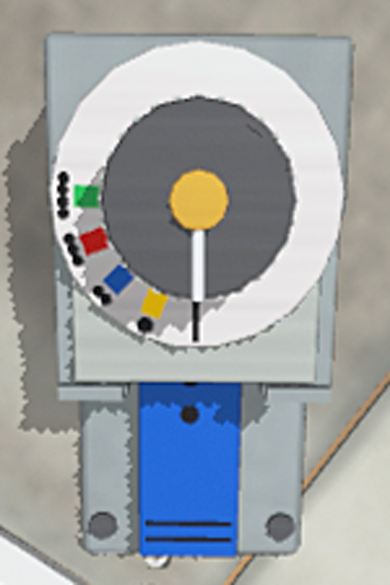

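>>> send_rows --steps "0.001 -0.035 0 0 0 0 -0.6; 0.002 -0.065 0 0 0 0 -0.6; 0.002 -0.073 0 0 0 0 -0.6; 0.002 -0.073 0 0 0 0 -0.6; 0.002 -0.073 0 0 0 0 -0.6"

```text
time_s: 62.5
tcp_pos: [0.454, 0.4702, 0.1557]
eef_rot: [[0.582, -0.813, -0.004], [-0.813, -0.582, -0.006], [0.003, 0.006, -1.0]]
force: [-0.5, -0.6, 0.7]
opening: 0.068
```

```bash
python3 - <<'E'
from st import *
to([.4541,.4706,.073],R)
q1=rep('d',interp(q,np.array([.4541,.4706,.073]),R)); rep('t',roll(q1,50))
E
```

```text
62.5 [-1.233  0.558  0.474  1.698 -0.297  0.965 -1.597] [0.454  0.4702 0.1557] [-0.5 -0.6  0.7] clear 0.246 op 0.0680
[[0.582, -0.813, -0.004], [-0.813, -0.582, -0.006], [0.003, 0.006, -1.0]]
stand frame tcp (np.float64(33.4), np.float64(0.6)) z 0.1557 yaw -54.43
shift [-0.0005 -0.0008  0.0827] rot [0. 0. 0.]
d [-1.2   0.66  0.43  1.75 -0.35  0.82 -1.56] min 0.242 lim 0.65 [[0.17, 0.28, 0.72], [0.46, 0.47, 0.4], [0.45, 0.47, 0.07]]
t [-1.34  0.72  0.65  1.76 -0.55  0.86 -2.27] min 0.243 lim 0.65 [[0.13, 0.32, 0.71], [0.46, 0.47, 0.4], [0.45, 0.47, 0.07]]
```

>>> send_rows --steps "0 -0.001 0.03 0 0 0 -0.5; 0 -0.001 0.06 0 0 0 -0.5; 0 -0.001 0.077 0 0 0 -0.5; 0 -0.001 0.081 0 0 0 -0.5; 0 -0.001 0.081 0 0 0 -0.3; 0 -0.001 0.081 0 0 0 1; 0 -0.001 0.081 0 0 0 1; 0 -0.001 0.081 0 0 0 1; 0 -0.001 0.081 0 0 0 1; 0 -0.001 0.081 0 0 0 1"

```text
time_s: 63.5
tcp_pos: [0.4564, 0.472, 0.0776]
eef_rot: [[0.582, -0.813, -0.001], [-0.813, -0.582, -0.002], [0.001, 0.002, -1.0]]
force: [-0.7, -1.6, 7.2]
opening: 0.0378
```

```bash
python3 - <<'E'
from st import *
see('wrist','w33')
E
```

```text
63.5 [-1.198  0.653  0.429  1.741 -0.35   0.826 -1.556] [0.4564 0.472  0.0776] [-0.7 -1.6  7.2] clear 0.242 op 0.0378
[[0.582, -0.813, -0.001], [-0.813, -0.582, -0.002], [0.001, 0.002, -1.0]]
stand frame tcp (np.float64(36.4), np.float64(0.8)) z 0.0776 yaw -54.43
wrist yellow [313. 335.] top z=.003+th: x 0.4128 y 0.4412 len 20.1 wid 19.5 ang 76.6
wrist blue [309. 393.] top z=.003+th: x 0.3772 y 0.4183 len 31.5 wid 30.6 ang 34.8
wrist blue [ 19. 357.] top z=.003+th: x 0.2891 y 0.5766 len 99.2 wid 35.2 ang 22.2
wrist blue [634. 112.] top z=.003+th: x 0.6188 y 0.3833 len 42.5 wid 7.8 ang 49.5
wrist red [631. 413.] top z=.003+th: x 0.4876 y 0.2422 len 61.0 wid 17.4 ang 49.5
```

View pics/w33.png

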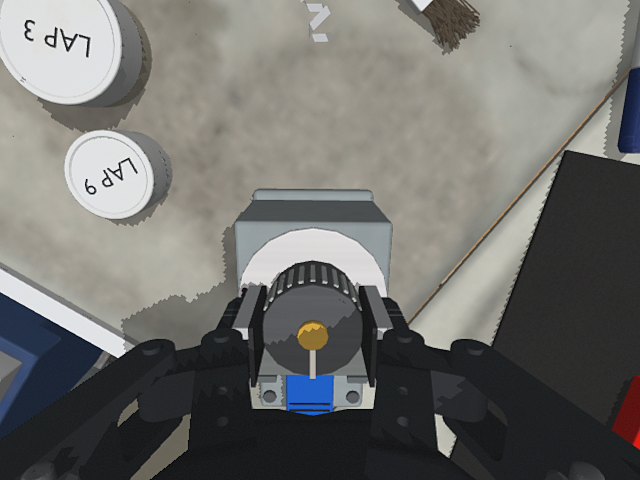

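>>> send_rows --steps "0 0 0 0 0 0 -0.3; 0 0 0 0 0 0 -0.3; 0 0 0 0 0 0 -0.3; 0 0.0024 0 0 0 0 -0.3; 0 0.0024 0 0 0 0 -0.3; 0 0.0024 0 0 0 0 -0.3"

```text
time_s: 64.15
tcp_pos: [0.4536, 0.47, 0.0758]
eef_rot: [[0.582, -0.813, -0.002], [-0.813, -0.582, -0.004], [0.002, 0.004, -1.0]]
force: [-0.6, 0.5, -0.7]
opening: 0.0552
```

```bash
python3 - <<'E'
from st import *
print(sf([.4541,.4706]))
E
```

```text
64.15 [-1.2    0.652  0.428  1.748 -0.35   0.822 -1.557] [0.4536 0.47   0.0758] [-0.6  0.5 -0.7] clear 0.243 op 0.0552
[[0.582, -0.813, -0.002], [-0.813, -0.582, -0.004], [0.002, 0.004, -1.0]]
stand frame tcp (np.float64(33.0), np.float64(0.7)) z 0.0758 yaw -54.42
(np.float64(33.7), np.float64(0.9))
```

>>> send_rows --steps "0 -0.0005 0 0 0 0 1; 0 -0.0005 0 0 0 0 1; 0 -0.0005 0 0 0 0 1; 0 -0.0005 0 0 0 0 1"

```text
time_s: 64.55
tcp_pos: [0.4542, 0.4705, 0.0762]
eef_rot: [[0.582, -0.813, -0.002], [-0.813, -0.582, -0.003], [0.002, 0.003, -1.0]]
force: [-1.4, -0.9, 5.9]
opening: 0.0377
```

>>> send_rows --steps "0 0 0 0 0 5 1; 0 0 0 0 0 10 1; 0 0 0 0 0 15 1; 0 0 0 0 0 20 1; 0 0 0 0 0 26 1; 0 0 0 0 0 32 1; 0 0 0 0 0 38 1; 0 0 0 0 0 43 1; 0 0 0 0 0 46 1; 0 0 0 0 0 46 1; 0 0 0 0 0 46 1"

```text
time_s: 65.65
tcp_pos: [0.4543, 0.4701, 0.0762]
eef_rot: [[-0.181, -0.983, -0.002], [-0.983, 0.181, -0.004], [0.004, 0.001, -1.0]]
force: [-1.7, -2.0, 5.9]
opening: 0.0381
```

```bash
python3 - <<'E'
from st import *
see('wrist','w34')
E
```

```text
65.65 [-1.334  0.705  0.636  1.756 -0.53   0.863 -2.21 ] [0.4543 0.4701 0.0762] [-1.7 -2.   5.9] clear 0.268 op 0.0381
[[-0.181, -0.983, -0.002], [-0.983, 0.181, -0.004], [0.004, 0.001, -1.0]]
stand frame tcp (np.float64(33.5), np.float64(0.4)) z 0.0762 yaw -100.43
wrist yellow [313. 330.] top z=.003+th: x 0.4056 y 0.4796 len 19.8 wid 19.5 ang -10.6
wrist blue [153. 468.] top z=.003+th: x 0.3229 y 0.6081 len 39.3 wid 12.1 ang -55.9
wrist blue [427. 338.] top z=.003+th: x 0.3887 y 0.4107 len 22.7 wid 5.7 ang 35.2
```

View pics/w34.png

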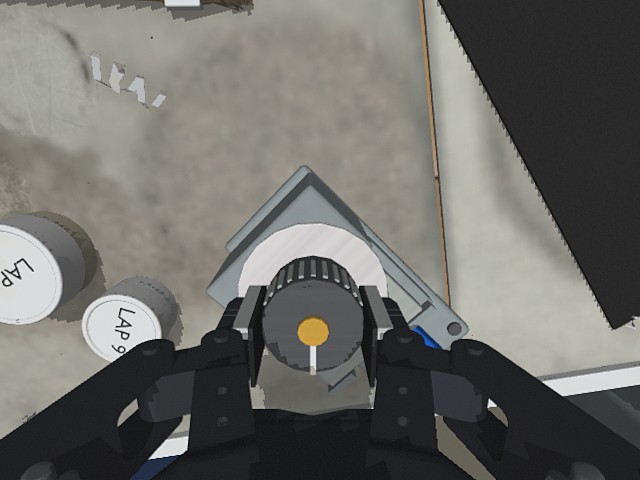

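>>> send_rows --steps "0 0 0 0 0 0 0; 0 0 0 0 0 0 -0.4; 0 0 0 0 0 0 -0.5; 0 0 0 0 0 0 -0.5; 0 0 -0.03 0 0 0 -0.5; 0 0 -0.07 0 0 0 -0.5; 0 0.02 -0.11 0 0 -5 -0.5; 0 0.04 -0.13 0 0 -10 -0.5; 0 0.05 -0.13 0 0 -10 -0.5; 0 0.05 -0.13 0 0 -10 -0.5; 0 0.05 -0.13 0 0 -10 -0.5"

```text
time_s: 66.8
tcp_pos: [0.405, 0.4793, 0.2047]
eef_rot: [[-0.008, -1.0, -0.003], [-1.0, 0.008, -0.005], [0.005, 0.003, -1.0]]
force: [0.4, -0.0, -0.5]
opening: 0.0643
```

```bash
python3 - <<'E'
from st import *
img,cal=see('wrist','w35');see('top','t35')
p=proj(cal,[.4541,.4706,.09]);print(p)
u,v=map(int,p);c=img[max(0,v-130):v+130,max(0,u-130):u+130,::-1];cv2.imwrite('pics/w35c.png',cv2.resize(c,None,fx=2.3,fy=2.3,interpolation=cv2.INTER_CUBIC))
E
```

```text
66.8 [-1.473  0.506  0.705  1.733 -0.37   1.046 -2.219] [0.405  0.4793 0.2047] [ 0.4 -0.  -0.5] clear 0.283 op 0.0643
[[-0.008, -1.0, -0.003], [-1.0, 0.008, -0.005], [0.005, 0.003, -1.0]]
stand frame tcp (np.float64(-1.7), np.float64(36.1)) z 0.2047 yaw -90.47
wrist yellow [324. 164.] top z=.003+th: x 0.4467 y 0.4676 len 15.0 wid 14.7 ang -19.0
wrist yellow [608.  24.] top z=.003+th: x 0.5589 y 0.2373 len 43.7 wid 36.0 ang 20.1
wrist blue [ 83. 319.] top z=.003+th: x 0.2845 y 0.6917 len 201.0 wid 120.1 ang 77.7
wrist blue [370. 228.] top z=.003+th: x 0.3878 y 0.4258 len 52.3 wid 30.2 ang 34.9
wrist red [621. 122.] top z=.003+th: x 0.4718 y 0.2210 len 103.6 wid 41.8 ang 13.6
top yellow [321. 225.] top z=.003+th: x 0.5856 y 0.2416 len 101.3 wid 31.6 ang 20.1
top blue [223. 332.] top z=.003+th: x 0.3932 y 0.4276 len 62.2 wid 31.0 ang 35.4
top blue [212.  44.] top z=.003+th: x 0.9455 y 0.4431 len 56.6 wid 20.3 ang 88.7
top red [344. 284.] top z=.003+th: x 0.4751 y 0.2014 len 101.7 wid 32.3 ang 28.7
top red [433. 258.] top z=.003+th: x 0.5176 y 0.0349 len 138.0 wid 42.4 ang 71.2
top red [ 61. 240.] top z=.003+th: x 0.5697 y 0.7271 len 29.8 wid 25.6 ang 72.7
(np.float64(324.65725833670444), np.float64(163.01730969425694))
```

View pics/w35c.png

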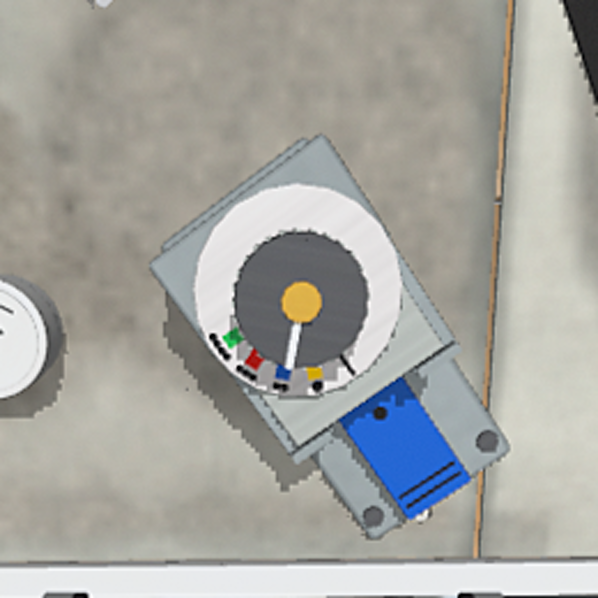

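```bash
python3 - <<'E'
from st import *
for n in('wrist',):
    cal=ctrl.get_calibration(n);img=cv2.imread('pics/w35.png')[:,:,::-1].copy()
    b=[c for c in blobs(img,'blue') if 300<c.reshape(-1,2).mean(0)[0]<430][0]
    for z in(.020,.024):
        W=np.array([sf(onz(cal,*p[0],z)) for p in b]); print(z,'near',np.percentile(W[:,0],[0,3,8]),'lat',W[:,1].min(),W[:,1].max(),rect(cal,b,z))
    print('collar',sf(onz(cal,324,164,.095)))
    # stand base front edge
    print('ctr',sf(x))
s=ctrl.sense();print(s['time_s'])
E
```

```text
66.9 [-1.472  0.507  0.705  1.732 -0.369  1.046 -2.218] [0.4057 0.4789 0.2046] [ 1.2 -0.1 -0.2] clear 0.283 op 0.0643
[[-0.009, -1.0, -0.002], [-1.0, 0.009, -0.006], [0.006, 0.002, -1.0]]
stand frame tcp (np.float64(-1.3), np.float64(35.4)) z 0.2046 yaw -90.52
0.02 near [-70.9   -70.8   -70.588] lat -13.8 16.2 (0.3894168701171875, 0.4258328857421875, 51.82831573486328, 29.95073127746582, 34.87049865722656)
0.024 near [-69.3 -69.2 -69. ] lat -13.7 15.9 (0.39049209594726564, 0.42649154663085936, 51.195762634277344, 29.585168838500977, 34.87053680419922)
collar (np.float64(34.2), np.float64(0.7))
ctr (np.float64(-1.3), np.float64(35.4))
66.9
```

```bash
python3 - <<'E'
from cell import ctrl
print(ctrl.hand_in())
E
```

```text
the job is handed in; nothing more can be done
None
```

The job is done and handed in at about 67 s: blue packer 2 lies home in the gap, and the collar is set to 2.

**What went in:**
- **Yellow (1):** went fully home against the column, then was put back flat on the mat.
- **Blue (2):** also went fully home, was put back on the mat, and was re-inserted after red failed.
- **Red (3):** I used the smaller one, on the mat. It was stopped at the nose: its end was at about x = -9 mm and did not advance at about 14 N. It is back flat on the mat.
- **Green (4):** not there.

**Last checks:**
- **Blue:** it lies at 34.9°, against about 34.9° for the stand. Its near end measures -69 to -71 mm, where -70 is home, and it is within about 1 mm of the centreline.
- **Collar:** the last picture shows its line on the two-dot blue mark.
- **Mat:** in the last overhead view yellow and red lie on the mat where I put them.
- **Robot:** the gripper was open and clear of everything at hand-in.
- **Square and marker:** I kept clear of them, but did not measure them again at the end.

**Problems on the way:**
- **Extra crossing:** my first crossing over the posts left the elbow in a bad position, so I swung back and crossed again. That cost about 10 s.
- **Camera offset:** the overhead camera read about 2–3 mm off the wrist camera, so I used the wrist view for grasping.

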